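Press the picture blocks into a strip

TASK

Make up the puzzle strip in the press: wind the jaw fully back to its end stop and slide the clear guard fully open, then stand every picture block that is on the table flat in the channel between the stop and the jaw, long side across the channel, in any order. When all are in, slide the guard fully shut and only then wind the handwheel until the jaw presses the whole row firmly together against the stop, its sprung pad pushed in about half way; leave it tightened with the guard shut, and do not knock over or push aside the other things on the table.

Things in the scene. Friction and masses are not known exactly. Their poses are not given: they have to be found in the camera images.
- press: Strip press: plywood bed 130 x 570 mm, 15 mm thick, fixed to the table. Origin: on the table top under the channel's middle line; z up; +y runs along the channel from the stop plate to the handwheel. Seen along y: open-guard track, stop (face at y -70 mm), channel, sprung jaw (face at y +115 when fully back), handwheel (axis at y +210). Place and yaw vary.
- channel (a point): Middle of the channel's floor (the bed's top, 15 mm above the table), press y = +22.5 mm; axes as the press. Wooden lips 12 mm high at x = +-28 mm (inner) to +-34 mm (outer), run from press y -70 to +140 mm; a block stands between them with 3 mm to spare on each side. Usable length from stop to fully retracted jaw: 185 mm.
- stop: Fixed steel stop plate closing the -y end of the channel, 68 x 15 mm, 45 mm high; origin at the centre of its underside, at press y = -77.5 mm. Its face towards the jaw is at press y = -70 mm.
- jaw (a joint): Position of the steel jaw in m: 0 = fully back against its end stop, growing as it moves along press -y towards the stop plate. Moved only by the handwheel, 6.0 mm per radian. Without blocks it could go to 0.150.
- pad (a joint): How far the jaw's sprung wooden pad is pushed in, in m: 0 relaxed, 0.008 bottomed. The pad, 52 mm wide, 8 mm thick, 45 mm high, is the jaw's face; it stands on springs (2 N per mm) 8 mm in front of the steel backing. It shows how hard the row is pressed: sliding loose blocks takes 1 to 3 N, a firm row 3 to 5 mm.
- jaw_face (a point): Foot of the pad's pressing face, mid-channel, 15 mm above the table; at press y = +115 mm minus the jaw's value plus the pad's.
- wheel (a joint): Angle of the handwheel in rad: 0 with the jaw fully back, growing clockwise seen from above, which drives the jaw to the stop plate (tightens). Starts at 6 to 14. About 2 N at the crank knob turns it; it stays where left. It holds up to 13 N. Once the row has closed up, 0.5 to 0.8 rad more makes it firm.
- wheel_axis (a point): Point on the handwheel's upright axis, 88 mm above the table, at press x 0, y +210 mm. The wheel is 102 mm in diameter, its rim's top 62 mm above the table.
- crank_knob (a point): Grip point on the handwheel's crank knob: an upright round wooden peg 18 mm in diameter, 42 mm high, on the rim 42 mm from the wheel's axis. The point is on its axis, 88 mm above the table, 16 mm below its top. It may be held between the fingers and carried round in a circle without turning the tool.
- guard (a joint): Position of the clear sliding guard in m: 0 = fully shut, 0.215 = fully open, growing as it slides along press -y, past the stop plate. Friction about 2 N; it stays where it is left. Starts 0 to 0.04 open.
- guard_grip (a point): Middle of the guard's handle, a wooden bar 60 mm long (along press x), 14 mm thick (along y), standing 40 mm above the roof; the point is 100 mm above the table, 16 mm below the bar's top. The guard is a clear hood 116 mm wide, 225 mm long, open at both ends, roof top 76 mm above the table, bar at half length; shut, it covers stop, channel and jaw.
- block1: Wooden picture block 50 (x) x 36 (y) x 44 mm high, patchwork picture on top, about 60 g; all alike. Origin: centre of its underside. In the channel its x lies along press x, either way round, so each takes 36 mm of the row. Hold it across the 50 mm by the upper half, so that the fingertips clear the lips. Absent in some starts.
- block2: Wooden picture block 50 (x) x 36 (y) x 44 mm high, patchwork picture on top, about 60 g; all alike. Origin: centre of its underside. In the channel its x lies along press x, either way round, so each takes 36 mm of the row. Hold it across the 50 mm by the upper half, so that the fingertips clear the lips. Absent in some starts.
- block3: Wooden picture block 50 (x) x 36 (y) x 44 mm high, patchwork picture on top, about 60 g; all alike. Origin: centre of its underside. In the channel its x lies along press x, either way round, so each takes 36 mm of the row. Hold it across the 50 mm by the upper half, so that the fingertips clear the lips. Absent in some starts.
- block4: Wooden picture block 50 (x) x 36 (y) x 44 mm high, patchwork picture on top, about 60 g; all alike. Origin: centre of its underside. In the channel its x lies along press x, either way round, so each takes 36 mm of the row. Hold it across the 50 mm by the upper half, so that the fingertips clear the lips. Absent in some starts.
- tin: Round flat steel tin 54 mm in diameter, 24 mm high, lying among the blocks; not part of the job, leave it. Origin under its centre.
- mug: White mug, 80 mm in diameter, 85 mm high; leave it.
- glass: Drinking glass, 68 mm in diameter, 110 mm high; leave it.
- pawn: Small dark wooden pawn, 34 mm in diameter, 50 mm high, to the right of the blocks; leave it.
Things that resemble listed ones, but are neither listed nor needed, are in the scene too. Leave any blue look-alike of the block3 alone.

How it is judged:
By the outcome, as a careful person would: the job done as asked, in the order asked, and still so for the second after the job is handed in, with the robot touching nothing.
Of block1, block2, block3, block4 only 2 to 4 are there at a start; the rules pass over those that are not, and their reading is None.
At some moment in a run one of block1, block2, block3, block4 may be knocked a few centimetres aside while the robot is not near it.
Once in a run the grip may slacken for a moment while it holds something.
It also fails if it takes over 210 s, if anything falls off the work surface, if the arm or the gripper's body presses on something with over 40 N, if the wrist force passes 120 N, or if a joint passes its speed limit or range.

ROBOT

A 6-joint arm with a two-finger parallel gripper is mounted at the origin on the work surface. World frame = base frame: x ahead of the robot, y to its left, z up, the work surface at z = 0. Lengths are in m, angles in rad, forces in N, time in s.
With the tool pointing down it reaches from about 0.35 to 0.975 m from the base axis. Payload 4.9 kg.
Tool frame: the origin (TCP) lies midway between the tips of the shut fingers; the grasp point (between the pads) lies manip.tcp_to_grasp behind it (manip.tcp_to_grasp is the distance from the TCP to the grasp point, in m); z points along the fingers, y is the line along which they close (so a half turn about z gives the same grasp; the last joint's range is limited). The gripper opens to 85 mm and grips with 20 to 120 N. Pads are 22 mm wide; open, the fingers measure 114 mm over their backs; the gripper's body (76 mm by 85 mm) begins 54 mm behind the grasp point. The pads swing forward as they close: fully open they stand 13 mm farther back than shut.
Start: joints at [-1.384, 0.053, 1.613, -0, 1.476, -0.119], TCP at [0.188, -0.596, 0.231] pointing down, gripper open.
Joint ranges: [-3.01, 3.01], [-1.01, 2.22], [0.06, 2.58], [-1.02, 4.17], [0.09, 2.62], [-3.14, 3.14]. Speed limits (rad/s): [2.57, 2.57, 3.14, 3.14, 3.14, 3.14].

INTERFACE

Orientations are given as a unit quaternion [w, x, y, z].
In Python, from plant import manip, grab_frame, calibration, job_done gives the robot as it stands.
- The arm moves only by the tool send_rows, never from a script. Its argument "rows" is a list of rows, each an object of numbers: "x", "y", "z": the shift along the tool's x, y, z normalised to -1 to 1, where 1 is 15 cm; "wx", "wy", "wz": the turn, a rotation vector about the tool's x, y, z normalised to -1 to 1, where 1 is pi/4 rad; "hand": the opening, from -1 (shut) to 1 (fully open). In form: [{"x": .., "y": .., "z": .., "wx": .., "wy": .., "wz": .., "hand": ..}, ...]. A call has exactly 10 rows; each row shifts and turns the commanded pose from where the row before left it, along the tool's axes as they then stand; what a row does not reach is not made up. A row lasts 1/12 s, in which the tool goes at most 41.7 mm and 7.16 degrees, less where a joint would pass 70% of its speed; a pose out of reach is approached as far as the arm can. A call with a number of a shift or a turn outside -1 to 1 is refused whole. A call with a gripper value outside its range is refused whole. The fingers move at their own pace and stop on an object; the grip force is fixed at half the most. Time passes only in rows, so rows that do not move let the fingers close, or fill a call up. It gives the time, the measured TCP pose, the force, the opening and the grip force at its end, in the units of the state.
- manip.state(): the state, without advancing time (a new reading comes with each control period).
- grab_frame(name): name is "side" or "top" or "wrist"; returns the picture (480x640x3 uint8, blue, green, red); there is no depth.
- calibration(name): a dict with "camera_matrix" (3x3 intrinsics, pixels), "R" (3x3) and "t" (3): a world point X has camera coordinates R X + t. Camera axes: x right, y down, z forward; pixel columns grow to the right and rows downward; lengths in m; the calibration is good to about 2 mm. A picture is of the moment at which its call begins: read the wrist's pose just before it. calibration takes no time and is no camera call; for the wrist camera it gives the pose at the moment of the call.
- job_done(): hands the job in; it is judged then, once.
The state is a dict: "time": time; "joint_pos": joint angles; "joint_vel": joint speeds; "joint_efforts": joint torques, N m; "tool_pos": TCP position; "tool_rot": TCP orientation; "contact_force": force on the tool from outside, world axes, zero at the start; "ft_torque": the same for the moment, N m; "gripper_width": opening from 0.0 (shut) to 1.0 (fully open); "grasp_force": force on a finger pad.
Only numpy, scipy, OpenCV 4.12 (cv2) and the standard library are available. Lean on these libraries where they do the work, as an engineer would, in place of code of your own. Each camera call takes 0.05 s, during which the arm holds its last target. There are 200 camera calls.

## Working session

There is one attempt and no reset: what is moved stays moved. The work goes in short steps, Python scripts to look and compute and a tool call to move; the robot and the scene stay as the last step left them, time stands still between calls to the robot, and variables do not carry over. Pictures are saved under pics/ and viewed, at most 14 in all, crops included, and the job is handed in when it is done.

Besides the shell and the picture viewer there is one more tool, called after "Emit:" in YAML: its name, and indented under it one key for each argument. send_rows: Moves the arm, as the interface text tells. Scaled input: -1 to 1 covers 15 cm each way for a shift and pi/4 rad each way for a turn. Its arguments: {"type":"object","properties":{"rows":{"type":"array","items":{"type":"object","properties":{"x":{"type":"number","minimum":-1,"maximum":1},"y":{"type":"number","minimum":-1,"maximum":1},"z":{"type":"number","minimum":-1,"maximum":1},"wx":{"type":"number","minimum":-1,"maximum":1},"wy":{"type":"number","minimum":-1,"maximum":1},"wz":{"type":"number","minimum":-1,"maximum":1},"hand":{"type":"number"}}}}},"required":["rows"]}

```bash
ls; mkdir -p pics
python3 - <<'E'
from plant import manip, grab_frame, calibration
import cv2
s=manip.state();print(s['time'],s['tool_pos'],s['tool_rot'],s['gripper_width'],manip.tcp_to_grasp)
for n in ['top','side','wrist']:
    cv2.imwrite(f'pics/{n}0.png',grab_frame(n)); c=calibration(n);print(n,c)
E
```

```text
pics
0.0 [ 0.18803991 -0.59539119  0.23004449] [-1.03018270e-03  9.88334534e-01  1.52295061e-01 -4.09474004e-05] 0.9979215133867881 0.0187
top {'camera_matrix': array([[459.53037285,   0.        , 327.42805075],
       [  0.        , 459.53037285, 235.61817461],
       [  0.        ,   0.        ,   1.        ]]), 'R': array([[-0.02289962, -0.9996769 ,  0.01103196],
       [-0.99506825,  0.02172599, -0.09678404],
       [ 0.09651309, -0.01319387, -0.99524426]]), 't': array([-0.00694802,  0.52096706,  1.21288598])}
side {'camera_matrix': array([[509.46191542,   0.        , 318.95186932],
       [  0.        , 509.46191542, 240.17868242],
       [  0.        ,   0.        ,   1.        ]]), 'R': array([[ 0.99792555, -0.06155331, -0.01886245],
       [-0.04659418, -0.48837304, -0.87139013],
       [ 0.04442504,  0.87046135, -0.49022796]]), 't': array([-0.51304065,  0.1112868 ,  1.1721254 ])}
wrist {'camera_matrix': array([[424.9240028 ,   0.        , 317.05328614],
       [  0.        , 424.9240028 , 232.51831822],
       [  0.        ,   0.        ,   1.        ]]), 'R': array([[ 0.30137669, -0.95350382, -0.00159843],
       [-0.90336864, -0.28606595,  0.31951742],
       [-0.30511834, -0.09485113, -0.94757905]]), 't': array([-0.62507372, -0.04123497,  0.38116574])}
```

View pics/top0.png

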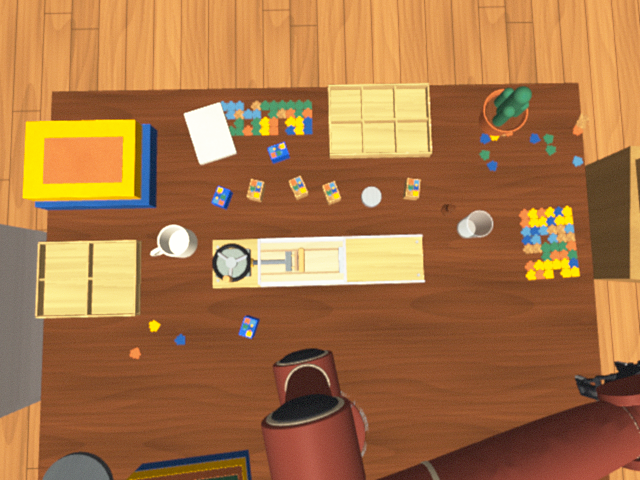

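View pics/side0.png

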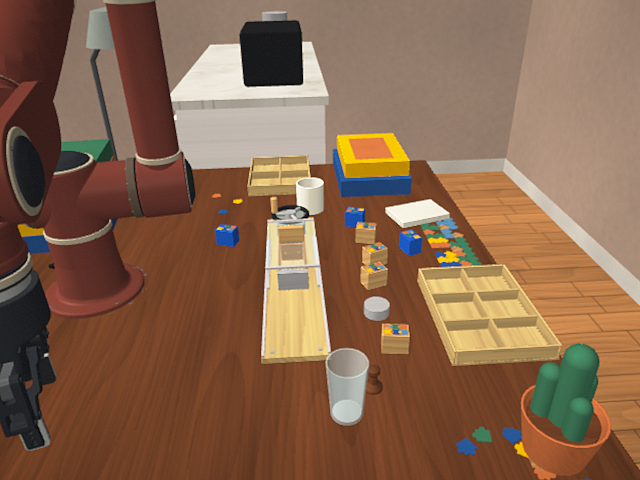

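Top view: four wooden blocks at (256,190), (299,187), (332,193) and (413,188). Blue look-alikes are at (221,196), (278,152) and (249,327). The tin is at (371,197), the pawn at (447,208) and the glass at (475,225). The press spans columns 213–424, with the wheel at (232,262). I choose the four natural-wood blocks and check them in a close crop.

```bash
cat > h.py <<'E'
import numpy as np, cv2
from plant import manip, grab_frame, calibration
def ray(n,uv,c=None):
    c=c or calibration(n); d=c['R'].T@np.linalg.solve(c['camera_matrix'],[uv[0],uv[1],1.]); return -c['R'].T@c['t'], d/np.linalg.norm(d)
def plane(n,uv,z,c=None):
    o,d=ray(n,uv,c); return o+d*(z-o[2])/d[2]
def tri(rays):
    A=sum(np.eye(3)-np.outer(d,d) for o,d in rays); b=sum((np.eye(3)-np.outer(d,d))@o for o,d in rays)
    return np.linalg.solve(A,b)
def proj(n,X,c=None):
    c=c or calibration(n); p=c['camera_matrix']@(c['R']@np.array(X)+c['t']); return p[:2]/p[2]
def pose():
    s=manip.state(); w,x,y,z=s['tool_rot']
    from scipy.spatial.transform import Rotation as R
    M=R.from_quat([x,y,z,w]).as_matrix(); return s,M
E
python3 - <<'E'
import cv2
i=cv2.imread('pics/top0.png')[165:300,205:430]
cv2.imwrite('pics/c1.png',cv2.resize(i,None,fx=3.5,fy=3.5,interpolation=cv2.INTER_CUBIC))
E
```

```text
(no output)
```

View pics/c1.png

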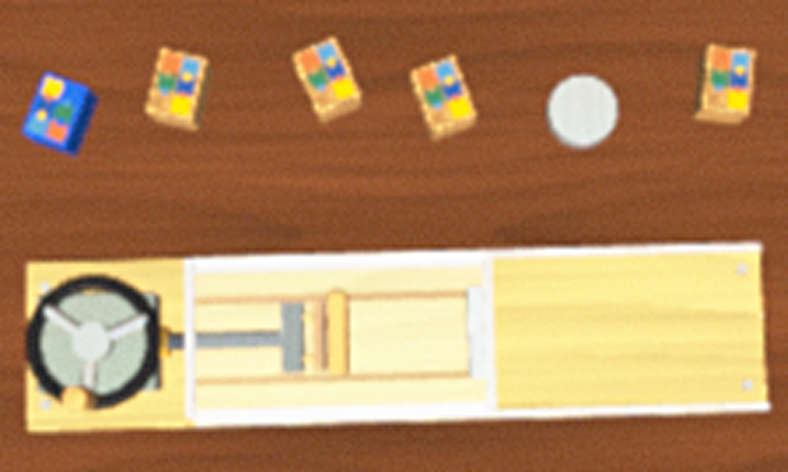

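The crop confirms four natural-wood blocks with patchwork tops and one blue look-alike at the left. The wheel hub is at crop (93,343), the knob at (76,397), and the guard bar at (338,332), with the guard about shut.

Run:
```python
from h import *
np.set_printoptions(precision=4,suppress=True)
f=lambda a,b:(205+a/3.5-.36,165+b/3.5-.36)
for nm,a,b,z in [('hub',93,343,.062),('knob',76,397,.104),('bar',338,332,.116),('c1',26,262,.015),('c2',27,431,.015),('c3',770,408,.015),('c4',762,245,.015),
 ('b1',180,86,.044),('b2',327,78,.044),('b3',444,94,.044),('b4',729,80,.044),('tin',583,111,.024)]:
    print(nm,plane('top',f(a,b),z))
s,M=pose();print(M)
c=calibration('wrist'); o=-c['R'].T@c['t']; print('cam in tool',M.T@(o-s['tool_pos']), M.T@c['R'].T)
```

```text
hub [0.4522 0.233  0.062 ]
knob [0.4122 0.2369 0.104 ]
bar [0.4538 0.049  0.116 ]
c1 [0.518  0.2938 0.015 ]
c2 [0.388  0.2928 0.015 ]
c3 [ 0.3924 -0.2781  0.015 ]
c4 [ 0.5187 -0.2773  0.015 ]
b1 [0.6477 0.1697 0.044 ]
b2 [0.6516 0.0573 0.044 ]
b3 [ 0.6374 -0.032   0.044 ]
b4 [ 0.6437 -0.251   0.044 ]
tin [ 0.6256 -0.1403  0.024 ]
[[ 0.9536  0.3011 -0.0003]
 [ 0.3011 -0.9536  0.0016]
 [ 0.0002 -0.0016 -1.    ]]
cam in tool [ 0.0829  0.0009 -0.143 ] [[ 0.0003 -0.9475 -0.3197]
 [ 1.      0.0003  0.0002]
 [-0.     -0.3197  0.9475]]
```

Emit:
send_rows:
  rows:
    - {"z": -0.05,"wz": -0.147,"hand": 1}
    - {"z": -0.05,"wz": -0.147,"hand": 1}
    - {"z": -0.05,"wz": -0.147,"hand": 1}
    - {"z": -0.05,"wz": -0.147,"hand": 1}
    - {"z": -0.05,"wz": -0.147,"hand": 1}
    - {"z": -0.05,"wz": -0.147,"hand": 1}
    - {"z": -0.05,"wz": -0.147,"hand": 1}
    - {"z": -0.05,"wz": -0.147,"hand": 1}
    - {"z": -0.05,"wz": -0.147,"hand": 1}
    - {"z": -0.05,"wz": -0.147,"hand": 1}

```text
invalid input at $.rows[0]: expected keys x, y, z, wx, wy, wz, hand
```

Emit:
send_rows:
  rows:
    - {"wz": -0.147,"hand": 1}
    - {"x": 0.25,"y": 0.114,"hand": 1}
    - {"x": 0.25,"y": 0.114,"hand": 1}
    - {"x": 0.25,"y": 0.114,"hand": 1}
    - {"x": 0.25,"y": 0.114,"hand": 1}
    - {"x": 0.25,"y": 0.114,"hand": 1}
    - {"x": 0.25,"y": 0.114,"hand": 1}
    - {"x": 0.25,"y": 0.114,"hand": 1}
    - {"x": 0.25,"y": 0.114,"hand": 1}
    - {"x": 0.25,"y": 0.114,"hand": 1}

```text
invalid input at $.rows[0]: expected keys x, y, z, wx, wy, wz, hand
```

Run:
```python
from h import *
s,M=pose();print(s['time'],s['tool_pos'],M.round(4),s['contact_force'])
cv2.imwrite('pics/w1.png',grab_frame('wrist'))
import pickle;pickle.dump(calibration('wrist'),open('w1.pkl','wb'))
```

```text
0.15 [ 0.18806588 -0.59551438  0.2303124 ] [[ 9.536e-01  3.011e-01 -3.000e-04]
 [ 3.011e-01 -9.536e-01  1.600e-03]
 [ 2.000e-04 -1.600e-03 -1.000e+00]] [-0.80574639  0.76086501  0.06581338]
```

Emit:
send_rows:
  rows:
    - {"x": 0.25,"y": 0.1,"hand": 1}
    - {"x": 0.25,"y": 0.1,"hand": 1}
    - {"x": 0.25,"y": 0.1,"hand": 1}
    - {"x": 0.25,"y": 0.1,"hand": 1}
    - {"x": 0.25,"y": 0.1,"hand": 1}
    - {"x": 0.25,"y": 0.1,"hand": 1}
    - {"x": 0.25,"y": 0.1,"hand": 1}
    - {"x": 0.25,"y": 0.1,"hand": 1}
    - {"x": 0.25,"y": 0.1,"hand": 1}
    - {"hand": 1}

```text
invalid input at $.rows[0]: expected keys x, y, z, wx, wy, wz, hand
```

Run:
```python
from h import *
s,M=pose();print(s['time'],s['tool_pos'],M.round(4),s['contact_force'])
cv2.imwrite('pics/w2.png',grab_frame('wrist'))
import pickle;pickle.dump(calibration('wrist'),open('w2.pkl','wb'))
```

```text
0.2 [ 0.18809593 -0.59561236  0.2304994 ] [[ 9.536e-01  3.011e-01 -2.000e-04]
 [ 3.011e-01 -9.536e-01  1.300e-03]
 [ 2.000e-04 -1.300e-03 -1.000e+00]] [-0.2144767   0.15776332 -0.1631556 ]
```

View pics/w2.png

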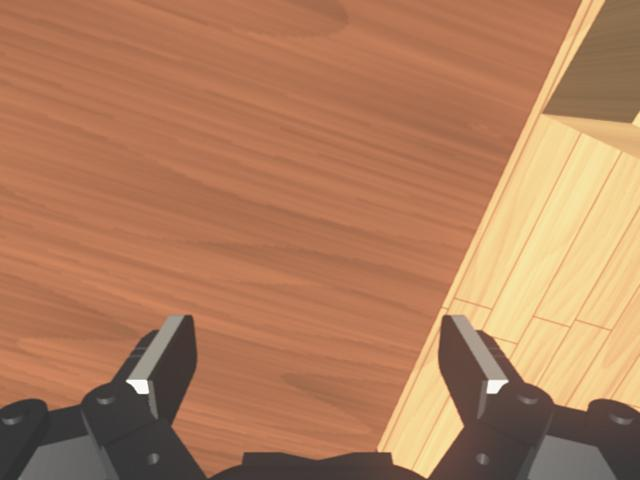

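The moves were refused because every key is required. This frame only shows bare table, with the fingers at the bottom.

Emit:
send_rows:
  rows:
    - {"x": 0,"y": 0,"z": -0.05,"wx": 0,"wy": 0,"wz": -0.147,"hand": 1}
    - {"x": 0,"y": 0,"z": -0.05,"wx": 0,"wy": 0,"wz": -0.147,"hand": 1}
    - {"x": 0,"y": 0,"z": -0.05,"wx": 0,"wy": 0,"wz": -0.147,"hand": 1}
    - {"x": 0,"y": 0,"z": -0.05,"wx": 0,"wy": 0,"wz": -0.147,"hand": 1}
    - {"x": 0,"y": 0,"z": -0.05,"wx": 0,"wy": 0,"wz": -0.147,"hand": 1}
    - {"x": 0,"y": 0,"z": -0.05,"wx": 0,"wy": 0,"wz": -0.147,"hand": 1}
    - {"x": 0,"y": 0,"z": -0.05,"wx": 0,"wy": 0,"wz": -0.147,"hand": 1}
    - {"x": 0,"y": 0,"z": -0.05,"wx": 0,"wy": 0,"wz": -0.147,"hand": 1}
    - {"x": 0,"y": 0,"z": -0.05,"wx": 0,"wy": 0,"wz": -0.147,"hand": 1}
    - {"x": 0,"y": 0,"z": -0.05,"wx": 0,"wy": 0,"wz": -0.147,"hand": 1}

```text
time: 1.08
tool_pos: [0.1881, -0.5959, 0.3065]
tool_rot: [-0.0, 0.743, 0.669, 0.0]
contact_force: [-0.6, 0.2, -0.2]
gripper_width: 0.999
grasp_force: 0.0
```

Emit:
send_rows:
  rows:
    - {"x": 0,"y": 0,"z": 0,"wx": 0,"wy": 0,"wz": -0.147,"hand": 1}
    - {"x": 0.25,"y": 0.114,"z": 0,"wx": 0,"wy": 0,"wz": 0,"hand": 1}
    - {"x": 0.25,"y": 0.114,"z": 0,"wx": 0,"wy": 0,"wz": 0,"hand": 1}
    - {"x": 0.25,"y": 0.114,"z": 0,"wx": 0,"wy": 0,"wz": 0,"hand": 1}
    - {"x": 0.25,"y": 0.114,"z": 0,"wx": 0,"wy": 0,"wz": 0,"hand": 1}
    - {"x": 0.25,"y": 0.114,"z": 0,"wx": 0,"wy": 0,"wz": 0,"hand": 1}
    - {"x": 0.25,"y": 0.114,"z": 0,"wx": 0,"wy": 0,"wz": 0,"hand": 1}
    - {"x": 0.25,"y": 0.114,"z": 0,"wx": 0,"wy": 0,"wz": 0,"hand": 1}
    - {"x": 0.25,"y": 0.114,"z": 0,"wx": 0,"wy": 0,"wz": 0,"hand": 1}
    - {"x": 0.25,"y": 0.114,"z": 0,"wx": 0,"wy": 0,"wz": 0,"hand": 1}

```text
time: 1.92
tool_pos: [0.3406, -0.2559, 0.3063]
tool_rot: [0.0, 0.706, 0.709, 0.0]
contact_force: [1.2, -0.5, -0.1]
gripper_width: 0.998
grasp_force: 0.0
```

```bash
cat >> h.py <<'E'
def snap(k,n='wrist'):
    import pickle
    s,M=pose(); c=calibration(n); im=grab_frame(n); cv2.imwrite(f'pics/{k}.png',im); pickle.dump(c,open(f'{k}.pkl','wb'))
    print(round(s['time'],2),'pos',s['tool_pos'].round(4),'tx',M[:,0].round(4),'tz',M[:,2].round(4),'F',s['contact_force'].round(1),'w',round(s['gripper_width'],3)); return im
def load(k):
    import pickle
    return cv2.imread(f'pics/{k}.png'),pickle.load(open(f'{k}.pkl','rb'))
E
python3 -c "
from h import *
snap('w1')"
```

```text
1.92 pos [ 0.3406 -0.2559  0.3063] tx [-4.3e-03  1.0e+00 -4.0e-04] tz [ 6.e-04 -4.e-04 -1.e+00] F [ 1.2 -0.5 -0.1] w 0.998
```

Emit:
send_rows:
  rows:
    - {"x": 0.25,"y": 0.1,"z": 0,"wx": 0,"wy": 0,"wz": 0,"hand": 1}
    - {"x": 0.25,"y": 0.1,"z": 0,"wx": 0,"wy": 0,"wz": 0,"hand": 1}
    - {"x": 0.25,"y": 0.1,"z": 0,"wx": 0,"wy": 0,"wz": 0,"hand": 1}
    - {"x": 0.25,"y": 0.1,"z": 0,"wx": 0,"wy": 0,"wz": 0,"hand": 1}
    - {"x": 0.25,"y": 0.1,"z": 0,"wx": 0,"wy": 0,"wz": 0,"hand": 1}
    - {"x": 0.25,"y": 0.1,"z": 0,"wx": 0,"wy": 0,"wz": 0,"hand": 1}
    - {"x": 0.25,"y": 0.1,"z": 0,"wx": 0,"wy": 0,"wz": 0,"hand": 1}
    - {"x": 0.25,"y": 0.1,"z": 0,"wx": 0,"wy": 0,"wz": 0,"hand": 1}
    - {"x": 0.25,"y": 0.1,"z": 0,"wx": 0,"wy": 0,"wz": 0,"hand": 1}
    - {"x": 0,"y": 0,"z": 0,"wx": 0,"wy": 0,"wz": 0,"hand": 1}

```text
time: 2.8
tool_pos: [0.4745, 0.086, 0.3058]
tool_rot: [-0.001, 0.703, 0.712, 0.001]
contact_force: [-0.1, 0.0, 0.3]
gripper_width: 0.996
grasp_force: 0.0
```

```bash
python3 -c "
from h import *
snap('w2')"
```

```text
2.8 pos [0.4745 0.086  0.3058] tx [-0.0127  0.9999  0.0027] tz [-5.0e-04  2.7e-03 -1.0e+00] F [-0.1  0.   0.3] w 0.996
```

View pics/w2.png

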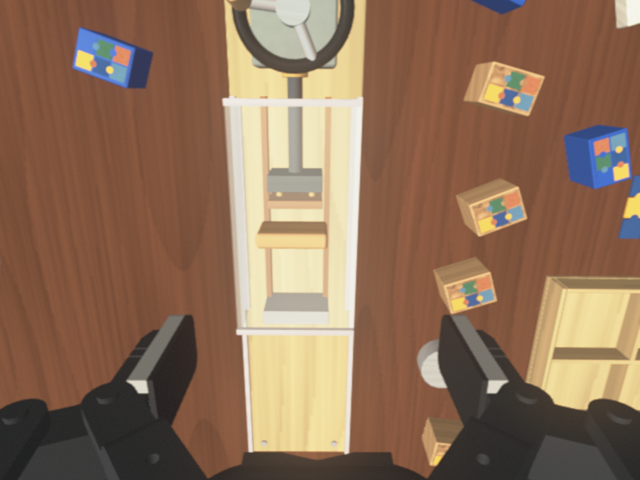

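The wrist view shows the wheel at top (292,20), with the knob cut off at (240,3). The guard's far edge is at row 100 and its near edge at row 330, the bar at (292,235) and the stop at (296,305). Blocks are at (507,88), (494,208), (467,287) and (438,440). I'll move further along +y to see the knob.

Emit:
send_rows:
  rows:
    - {"x": 0.17,"y": -0.02,"z": 0,"wx": 0,"wy": 0,"wz": 0,"hand": 1}
    - {"x": 0.17,"y": -0.02,"z": 0,"wx": 0,"wy": 0,"wz": 0,"hand": 1}
    - {"x": 0.17,"y": -0.02,"z": 0,"wx": 0,"wy": 0,"wz": 0,"hand": 1}
    - {"x": 0.17,"y": -0.02,"z": 0,"wx": 0,"wy": 0,"wz": 0,"hand": 1}
    - {"x": 0.17,"y": -0.02,"z": 0,"wx": 0,"wy": 0,"wz": 0,"hand": 1}
    - {"x": 0,"y": 0,"z": 0,"wx": 0,"wy": 0,"wz": 0.003,"hand": 1}
    - {"x": 0,"y": 0,"z": 0,"wx": 0,"wy": 0,"wz": 0,"hand": 1}
    - {"x": 0,"y": 0,"z": 0,"wx": 0,"wy": 0,"wz": 0,"hand": 1}
    - {"x": 0,"y": 0,"z": 0,"wx": 0,"wy": 0,"wz": 0,"hand": 1}
    - {"x": 0,"y": 0,"z": 0,"wx": 0,"wy": 0,"wz": 0,"hand": 1}

```text
time: 3.68
tool_pos: [0.4583, 0.2067, 0.3063]
tool_rot: [0.0, 0.707, 0.707, -0.0]
contact_force: [-0.3, 0.0, -0.2]
gripper_width: 1.001
grasp_force: 0.0
```

Run:
```python
from h import *
im=snap('w3')
cv2.imwrite('pics/c3.png',cv2.resize(im[0:330,180:400],None,fx=1.8,fy=1.8,interpolation=cv2.INTER_CUBIC))
```

```text
3.68 pos [0.4583 0.2067 0.3063] tx [-8.e-04  1.e+00 -2.e-04] tz [ 2.e-04 -2.e-04 -1.e+00] F [-0.3  0.  -0.2] w 1.001
```

View pics/c3.png

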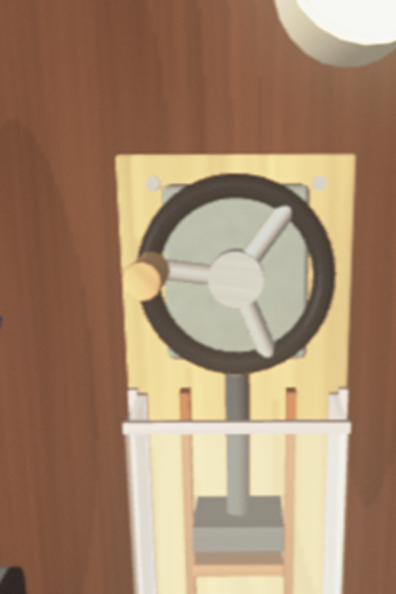

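Run:
```python
from h import *
np.set_printoptions(precision=4,suppress=True)
_,c3=load('w3');_,c2=load('w2')
g=lambda a,b:(180+a/1.8-.2,b/1.8-.2)
f=lambda a,b:(205+a/3.5-.36,165+b/3.5-.36)
for nm,p,q in [('hub',(235,279),(93,343)),('knob',(145,278),(76,397)),('cornA',(116,155),(27,431)),('cornB',(355,154),(26,262))]:
    print(nm,'tri',tri([ray('w',g(*p),c3),ray('top',f(*q))]),'pl .015/.062/.104',[plane('w',g(*p),z,c3)[:2] for z in(.015,.062,.104)])
print('bar tri',tri([ray('w',(292,229),c2),ray('top',f(338,332))]),plane('w',(292,229),.116,c2))
for q in [(228,20),(364,20),(251,452),(347,452)]: print('edge',plane('w',q,.015,c2))
# guard end edges
print('guard far end',plane('w',(223,100),.076,c2),plane('w',(362,99),.076,c2),'near',plane('w',(237,331),.076,c2),plane('w',(353,330),.076,c2))
```

```text
hub tri [0.4526 0.2324 0.0645] pl .015/.062/.104 [array([0.4523, 0.2251]), array([0.4531, 0.2319]), array([0.4537, 0.2381])]
knob tri [0.4125 0.2378 0.0991] pl .015/.062/.104 [array([0.4016, 0.2256]), array([0.4078, 0.2324]), array([0.4134, 0.2385])]
cornA tri [0.3886 0.2916 0.0184] pl .015/.062/.104 [array([0.3887, 0.2912]), array([0.3963, 0.2909]), array([0.4032, 0.2906])]
cornB tri [0.5166 0.2919 0.0223] pl .015/.062/.104 [array([0.517 , 0.2919]), array([0.5107, 0.2915]), array([0.5052, 0.2911])]
bar tri [0.4542 0.0503 0.0912] [0.4549 0.0586 0.116 ]
edge [0.3911 0.2278 0.015 ]
edge [0.5166 0.2294 0.015 ]
edge [ 0.3939 -0.2803  0.015 ]
edge [ 0.5189 -0.2785  0.015 ]
guard far end [0.3954 0.1586 0.076 ] [0.5118 0.1609 0.076 ] near [ 0.3968 -0.0628  0.076 ] [ 0.5131 -0.06    0.076 ]
```

Run:
```python
from h import *
np.set_printoptions(precision=4,suppress=True)
i2,c2=load('w2');i3,c3=load('w3')
for v in range(165,216,3): print(v,i2[v,297],'y@.06 press',round(plane('w',(297,v),.06,c2)[1]-.022,4),'y@.015',round(plane('w',(297,v),.015,c2)[1]-.022,4))
p=172+18*np.arange(21); p=np.radians(p)
d=.042/.15*np.c_[np.diff(np.sin(p)),np.diff(np.cos(p))]; print(d.round(3).tolist())
```

```text
165 [151 162 168] y@.06 press 0.0802 y@.015 0.0726
168 [151 162 168] y@.06 press 0.0774 y@.015 0.0696
171 [150 161 167] y@.06 press 0.0746 y@.015 0.0665
174 [130 140 147] y@.06 press 0.0718 y@.015 0.0634
177 [160 172 175] y@.06 press 0.069 y@.015 0.0602
180 [160 172 174] y@.06 press 0.0662 y@.015 0.0571
183 [157 168 172] y@.06 press 0.0634 y@.015 0.054
186 [157 169 172] y@.06 press 0.0606 y@.015 0.0508
189 [158 169 173] y@.06 press 0.0577 y@.015 0.0476
192 [137 152 166] y@.06 press 0.0549 y@.015 0.0444
195 [123 147 174] y@.06 press 0.052 y@.015 0.0412
198 [124 148 172] y@.06 press 0.0491 y@.015 0.038
201 [142 179 219] y@.06 press 0.0462 y@.015 0.0348
204 [153 194 230] y@.06 press 0.0433 y@.015 0.0315
207 [148 188 225] y@.06 press 0.0404 y@.015 0.0282
210 [185 227 239] y@.06 press 0.0374 y@.015 0.025
213 [188 229 240] y@.06 press 0.0345 y@.015 0.0217
[[-0.088, 0.002], [-0.083, 0.029], [-0.07, 0.053], [-0.05, 0.072], [-0.026, 0.084], [0.002, 0.088], [0.029, 0.083], [0.053, 0.07], [0.072, 0.05], [0.084, 0.026], [0.088, -0.002], [0.083, -0.029], [0.07, -0.053], [0.05, -0.072], [0.026, -0.084], [-0.002, -0.088], [-0.029, -0.083], [-0.053, -0.07], [-0.072, -0.05], [-0.084, -0.026]]
```

Emit:
send_rows:
  rows:
    - {"x": 0.052,"y": -0.078,"z": 0.05,"wx": 0,"wy": 0,"wz": 0,"hand": 1}
    - {"x": 0.052,"y": -0.078,"z": 0.2,"wx": 0,"wy": 0,"wz": 0,"hand": 1}
    - {"x": 0.052,"y": -0.078,"z": 0.22,"wx": 0,"wy": 0,"wz": 0,"hand": 1}
    - {"x": 0.052,"y": -0.078,"z": 0.22,"wx": 0,"wy": 0,"wz": 0,"hand": 1}
    - {"x": 0,"y": 0,"z": 0.22,"wx": 0,"wy": 0,"wz": 0,"hand": 1}
    - {"x": 0,"y": 0,"z": 0.2,"wx": 0,"wy": 0,"wz": 0,"hand": 1}
    - {"x": 0,"y": 0,"z": 0.2,"wx": 0,"wy": 0,"wz": 0,"hand": 1}
    - {"x": 0,"y": 0,"z": 0.15,"wx": 0,"wy": 0,"wz": 0,"hand": 1}
    - {"x": 0,"y": 0,"z": 0.1,"wx": 0,"wy": 0,"wz": 0,"hand": 1}
    - {"x": 0,"y": 0,"z": 0,"wx": 0,"wy": 0,"wz": 0,"hand": 1}

```text
time: 4.57
tool_pos: [0.4084, 0.2372, 0.0682]
tool_rot: [-0.002, 0.706, 0.708, -0.004]
contact_force: [-0.4, 0.1, -0.8]
gripper_width: 0.996
grasp_force: 0.0
```

Emit:
send_rows:
  rows:
    - {"x": 0,"y": 0,"z": 0,"wx": 0,"wy": 0,"wz": 0,"hand": -1}
    - {"x": 0,"y": 0,"z": 0,"wx": 0,"wy": 0,"wz": 0,"hand": -1}
    - {"x": 0,"y": 0,"z": 0,"wx": 0,"wy": 0,"wz": 0,"hand": -1}
    - {"x": 0,"y": 0,"z": 0,"wx": 0,"wy": 0,"wz": 0,"hand": -1}
    - {"x": 0,"y": 0,"z": 0,"wx": 0,"wy": 0,"wz": 0,"hand": -1}
    - {"x": 0,"y": 0,"z": 0,"wx": 0,"wy": 0,"wz": 0,"hand": -1}
    - {"x": 0,"y": 0,"z": 0,"wx": 0,"wy": 0,"wz": 0,"hand": -1}
    - {"x": 0,"y": 0,"z": 0,"wx": 0,"wy": 0,"wz": 0,"hand": -1}
    - {"x": 0,"y": 0,"z": 0,"wx": 0,"wy": 0,"wz": 0,"hand": -1}
    - {"x": 0,"y": 0,"z": 0,"wx": 0,"wy": 0,"wz": 0,"hand": -1}

```text
time: 5.4
tool_pos: [0.4107, 0.2393, 0.0736]
tool_rot: [-0.001, 0.706, 0.708, -0.0]
contact_force: [-5.3, -0.4, 6.8]
gripper_width: 0.192
grasp_force: 58.7
```

Run:
```python
from h import *
snap('w4')
im=cv2.imread('pics/w4.png'); cv2.imwrite('pics/w4s.png',im[100:480])
```

```text
5.4 pos [0.4107 0.2393 0.0736] tx [-2.6e-03  1.0e+00  3.0e-04] tz [-1.5e-03  3.0e-04 -1.0e+00] F [-5.3 -0.4  6.8] w 0.192
```

View pics/w4s.png

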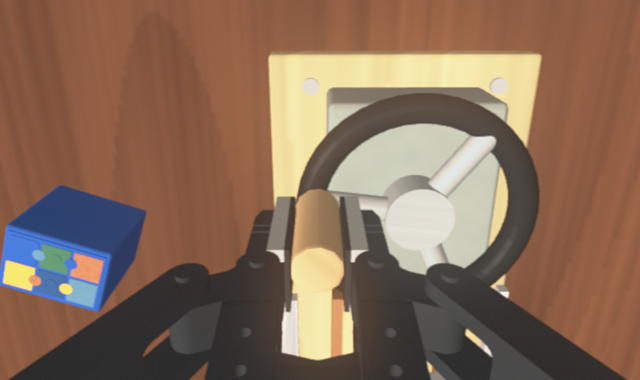

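The knob is held between the pads at crop (318,240). Now I unwind counter-clockwise, 18° per row.

Emit:
send_rows:
  rows:
    - {"x": -0.044,"y": 0.001,"z": -0.015,"wx": 0,"wy": 0,"wz": 0,"hand": -1}
    - {"x": -0.044,"y": 0.001,"z": 0,"wx": 0,"wy": 0,"wz": 0,"hand": -1}
    - {"x": -0.083,"y": 0.029,"z": 0,"wx": 0,"wy": 0,"wz": 0,"hand": -1}
    - {"x": -0.07,"y": 0.053,"z": 0,"wx": 0,"wy": 0,"wz": 0,"hand": -1}
    - {"x": -0.05,"y": 0.072,"z": 0,"wx": 0,"wy": 0,"wz": 0,"hand": -1}
    - {"x": -0.026,"y": 0.084,"z": 0,"wx": 0,"wy": 0,"wz": 0,"hand": -1}
    - {"x": 0.002,"y": 0.088,"z": 0,"wx": 0,"wy": 0,"wz": 0,"hand": -1}
    - {"x": 0.029,"y": 0.083,"z": 0,"wx": 0,"wy": 0,"wz": 0,"hand": -1}
    - {"x": 0.053,"y": 0.07,"z": 0,"wx": 0,"wy": 0,"wz": 0,"hand": -1}
    - {"x": 0.072,"y": 0.05,"z": 0,"wx": 0,"wy": 0,"wz": 0,"hand": -1}

```text
time: 6.28
tool_pos: [0.4891, 0.2115, 0.073]
tool_rot: [0.0, 0.706, 0.708, -0.005]
contact_force: [-9.1, 0.3, 6.1]
gripper_width: 0.187
grasp_force: 67.6
```

Emit:
send_rows:
  rows:
    - {"x": 0.084,"y": 0.026,"z": 0,"wx": 0,"wy": 0,"wz": 0,"hand": -1}
    - {"x": 0.088,"y": -0.002,"z": 0,"wx": 0,"wy": 0,"wz": 0,"hand": -1}
    - {"x": 0.083,"y": -0.029,"z": 0,"wx": 0,"wy": 0,"wz": 0,"hand": -1}
    - {"x": 0.07,"y": -0.053,"z": 0,"wx": 0,"wy": 0,"wz": 0,"hand": -1}
    - {"x": 0.05,"y": -0.072,"z": 0,"wx": 0,"wy": 0,"wz": 0,"hand": -1}
    - {"x": 0.026,"y": -0.084,"z": 0,"wx": 0,"wy": 0,"wz": 0,"hand": -1}
    - {"x": -0.002,"y": -0.088,"z": 0,"wx": 0,"wy": 0,"wz": 0,"hand": -1}
    - {"x": -0.029,"y": -0.083,"z": 0,"wx": 0,"wy": 0,"wz": 0,"hand": -1}
    - {"x": -0.053,"y": -0.07,"z": 0,"wx": 0,"wy": 0,"wz": 0,"hand": -1}
    - {"x": -0.072,"y": -0.05,"z": 0,"wx": 0,"wy": 0,"wz": 0,"hand": -1}

```text
time: 7.12
tool_pos: [0.4121, 0.2551, 0.0745]
tool_rot: [-0.003, 0.704, 0.71, 0.0]
contact_force: [-0.5, 1.7, -0.8]
gripper_width: -0.001
grasp_force: 1.1
```

Emit:
send_rows:
  rows:
    - {"x": -0.084,"y": -0.026,"z": 0,"wx": 0,"wy": 0,"wz": 0,"hand": -1}
    - {"x": -0.088,"y": 0.002,"z": 0,"wx": 0,"wy": 0,"wz": 0,"hand": -1}
    - {"x": -0.083,"y": 0.029,"z": 0,"wx": 0,"wy": 0,"wz": 0,"hand": -1}
    - {"x": -0.07,"y": 0.053,"z": 0,"wx": 0,"wy": 0,"wz": 0,"hand": -1}
    - {"x": -0.05,"y": 0.072,"z": 0,"wx": 0,"wy": 0,"wz": 0,"hand": -1}
    - {"x": -0.026,"y": 0.084,"z": 0,"wx": 0,"wy": 0,"wz": 0,"hand": -1}
    - {"x": 0.002,"y": 0.088,"z": 0,"wx": 0,"wy": 0,"wz": 0,"hand": -1}
    - {"x": 0.029,"y": 0.083,"z": 0,"wx": 0,"wy": 0,"wz": 0,"hand": -1}
    - {"x": 0.053,"y": 0.07,"z": 0,"wx": 0,"wy": 0,"wz": 0,"hand": -1}
    - {"x": 0.072,"y": 0.05,"z": 0,"wx": 0,"wy": 0,"wz": 0,"hand": -1}

```text
time: 7.95
tool_pos: [0.4911, 0.2141, 0.074]
tool_rot: [0.0, 0.707, 0.708, -0.001]
contact_force: [-1.5, -1.9, -0.9]
gripper_width: -0.001
grasp_force: 1.0
```

Run:
```python
from h import *
snap('t5','top')
im=cv2.imread('pics/t5.png')[225:300,205:435]; cv2.imwrite('pics/t5s.png',cv2.resize(im,None,fx=3.4,fy=3.4,interpolation=cv2.INTER_CUBIC))
```

```text
7.95 pos [0.4911 0.2141 0.074 ] tx [-0.0017  1.     -0.002 ] tz [-0.002 -0.002 -1.   ] F [-1.5 -1.9 -0.9] w -0.001
```

View pics/t5s.png

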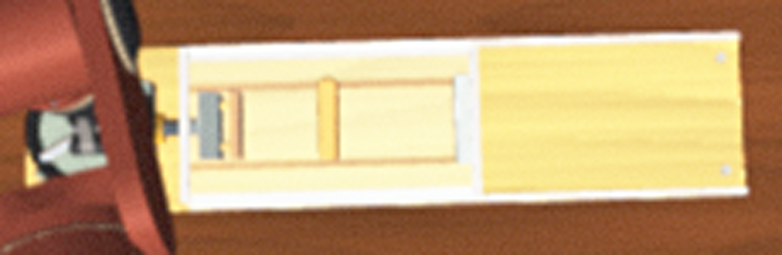

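The grip was lost part way round. The jaw has already travelled well back, with the pad face at crop column 240. I rise and look for the knob.

Emit:
send_rows:
  rows:
    - {"x": 0,"y": 0,"z": -0.2,"wx": 0,"wy": 0,"wz": 0,"hand": -1}
    - {"x": 0,"y": 0,"z": -0.25,"wx": 0,"wy": 0,"wz": 0,"hand": -1}
    - {"x": 0,"y": 0,"z": -0.25,"wx": 0,"wy": 0,"wz": 0,"hand": 1}
    - {"x": 0,"y": 0,"z": -0.25,"wx": 0,"wy": 0,"wz": 0,"hand": 1}
    - {"x": 0,"y": -0.11,"z": -0.2,"wx": 0,"wy": 0,"wz": 0,"hand": 1}
    - {"x": 0,"y": -0.11,"z": -0.2,"wx": 0,"wy": 0,"wz": 0,"hand": 1}
    - {"x": 0,"y": 0,"z": -0.2,"wx": 0,"wy": 0,"wz": 0,"hand": 1}
    - {"x": 0,"y": 0,"z": 0,"wx": 0,"wy": 0,"wz": 0,"hand": 1}
    - {"x": 0,"y": 0,"z": 0,"wx": 0,"wy": 0,"wz": 0,"hand": 1}
    - {"x": 0,"y": 0,"z": 0,"wx": 0,"wy": 0,"wz": 0,"hand": 1}

```text
time: 8.83
tool_pos: [0.4577, 0.2147, 0.3065]
tool_rot: [0.0, 0.706, 0.708, -0.0]
contact_force: [0.2, -0.7, -0.5]
gripper_width: 1.001
grasp_force: 0.0
```

Run:
```python
from h import *
im=snap('w6')
cv2.imwrite('pics/c6.png',cv2.resize(im[50:330,180:400],None,fx=2,fy=2,interpolation=cv2.INTER_CUBIC))
```

```text
8.83 pos [0.4577 0.2147 0.3065] tx [-2.6e-03  1.0e+00 -4.0e-04] tz [-3.e-04 -4.e-04 -1.e+00] F [ 0.2 -0.7 -0.5] w 1.001
```

View pics/c6.png

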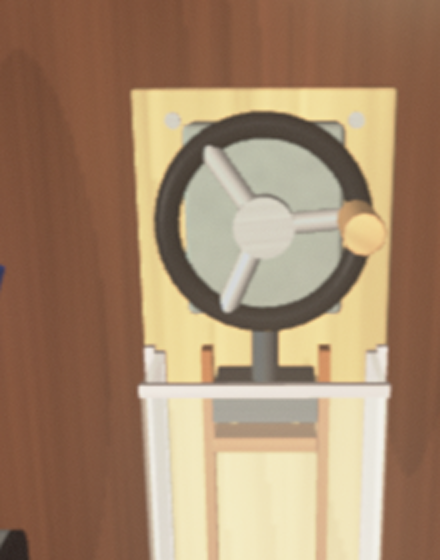

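The knob is now on the +x side at crop (363,234). The pad's front edge is at crop row 450, just under the guard's far end.

Run:
```python
from h import *
np.set_printoptions(precision=4,suppress=True)
i,c=load('w6')
g=lambda a,b:(180+a/2-.25,50+b/2-.25)
k=plane('w',g(363,234),.104,c);h=plane('w',g(264,229),.0645,c);print('knob',k,'hub',h,np.degrees(np.arctan2(k[1]-h[1],k[0]-h[0])))
for v in (436,443,450): print(v,plane('w',g(265,v),.06,c)[1]-.022)
```

```text
knob [0.4944 0.2364 0.104 ] hub [0.4536 0.2317 0.0645] 6.572204814916282
436 0.10577067793850445
443 0.10197736115761816
450 0.0981622231194674
```

Emit:
send_rows:
  rows:
    - {"x": 0.036,"y": 0.061,"z": 0.05,"wx": 0,"wy": 0,"wz": 0,"hand": 1}
    - {"x": 0.036,"y": 0.061,"z": 0.2,"wx": 0,"wy": 0,"wz": 0,"hand": 1}
    - {"x": 0.036,"y": 0.061,"z": 0.22,"wx": 0,"wy": 0,"wz": 0,"hand": 1}
    - {"x": 0.037,"y": 0.062,"z": 0.22,"wx": 0,"wy": 0,"wz": 0,"hand": 1}
    - {"x": 0,"y": 0,"z": 0.22,"wx": 0,"wy": 0,"wz": 0,"hand": 1}
    - {"x": 0,"y": 0,"z": 0.2,"wx": 0,"wy": 0,"wz": 0,"hand": 1}
    - {"x": 0,"y": 0,"z": 0.2,"wx": 0,"wy": 0,"wz": 0,"hand": 1}
    - {"x": 0,"y": 0,"z": 0.15,"wx": 0,"wy": 0,"wz": 0,"hand": 1}
    - {"x": 0,"y": 0,"z": 0.1,"wx": 0,"wy": 0,"wz": 0,"hand": 1}
    - {"x": 0,"y": 0,"z": 0,"wx": 0,"wy": 0,"wz": 0,"hand": 1}

```text
time: 9.72
tool_pos: [0.4899, 0.235, 0.0662]
tool_rot: [-0.003, 0.706, 0.708, -0.006]
contact_force: [-0.8, -0.0, -0.9]
gripper_width: 0.998
grasp_force: 0.0
```

Emit:
send_rows:
  rows:
    - {"x": 0,"y": 0,"z": 0,"wx": 0,"wy": 0,"wz": 0,"hand": -1}
    - {"x": 0,"y": 0,"z": 0,"wx": 0,"wy": 0,"wz": 0,"hand": -1}
    - {"x": 0,"y": 0,"z": 0,"wx": 0,"wy": 0,"wz": 0,"hand": -1}
    - {"x": 0,"y": 0,"z": 0,"wx": 0,"wy": 0,"wz": 0,"hand": -1}
    - {"x": 0,"y": 0,"z": 0,"wx": 0,"wy": 0,"wz": 0,"hand": -1}
    - {"x": 0,"y": 0,"z": 0,"wx": 0,"wy": 0,"wz": 0,"hand": -1}
    - {"x": 0,"y": 0,"z": 0,"wx": 0,"wy": 0,"wz": 0,"hand": -1}
    - {"x": 0,"y": 0,"z": 0,"wx": 0,"wy": 0,"wz": 0,"hand": -1}
    - {"x": 0,"y": 0,"z": 0,"wx": 0,"wy": 0,"wz": 0,"hand": -1}
    - {"x": 0,"y": 0,"z": 0,"wx": 0,"wy": 0,"wz": 0,"hand": -1}

```text
time: 10.55
tool_pos: [0.4943, 0.237, 0.0744]
tool_rot: [-0.0, 0.706, 0.708, -0.0]
contact_force: [-5.2, -0.6, 6.3]
gripper_width: 0.192
grasp_force: 58.8
```

Run:
```python
from h import *
s,M=pose();print(s['tool_pos'],s['contact_force'],s['gripper_width'])
p=np.radians(6.6+12*np.arange(16)); d=.042/.15*np.c_[np.diff(np.sin(p)),np.diff(np.cos(p))]; print(d.round(3).tolist())
```

```text
[0.4943073  0.23696313 0.07440265] [-5.20104134 -0.64098387  6.27435206] 0.19239339739239542
[[0.057, -0.013], [0.053, -0.024], [0.047, -0.035], [0.039, -0.044], [0.029, -0.051], [0.018, -0.056], [0.006, -0.058], [-0.007, -0.058], [-0.019, -0.055], [-0.03, -0.05], [-0.04, -0.043], [-0.048, -0.034], [-0.054, -0.023], [-0.057, -0.012], [-0.059, 0.001]]
```

Emit:
send_rows:
  rows:
    - {"x": 0.057,"y": -0.013,"z": 0,"wx": 0,"wy": 0,"wz": 0,"hand": -1}
    - {"x": 0.053,"y": -0.024,"z": 0,"wx": 0,"wy": 0,"wz": 0,"hand": -1}
    - {"x": 0.047,"y": -0.035,"z": 0,"wx": 0,"wy": 0,"wz": 0,"hand": -1}
    - {"x": 0.039,"y": -0.044,"z": 0,"wx": 0,"wy": 0,"wz": 0,"hand": -1}
    - {"x": 0.029,"y": -0.051,"z": 0,"wx": 0,"wy": 0,"wz": 0,"hand": -1}
    - {"x": 0.018,"y": -0.056,"z": 0,"wx": 0,"wy": 0,"wz": 0,"hand": -1}
    - {"x": 0.006,"y": -0.058,"z": 0,"wx": 0,"wy": 0,"wz": 0,"hand": -1}
    - {"x": -0.007,"y": -0.058,"z": 0,"wx": 0,"wy": 0,"wz": 0,"hand": -1}
    - {"x": -0.019,"y": -0.055,"z": 0,"wx": 0,"wy": 0,"wz": 0,"hand": -1}
    - {"x": -0.03,"y": -0.05,"z": 0,"wx": 0,"wy": 0,"wz": 0,"hand": -1}

```text
time: 11.38
tool_pos: [0.4305, 0.2705, 0.0763]
tool_rot: [-0.001, 0.706, 0.709, 0.007]
contact_force: [12.0, 12.5, -8.3]
gripper_width: 0.186
grasp_force: 64.1
```

Emit:
send_rows:
  rows:
    - {"x": -0.02,"y": -0.022,"z": 0,"wx": 0,"wy": 0,"wz": 0,"hand": -1}
    - {"x": -0.02,"y": -0.021,"z": 0,"wx": 0,"wy": 0,"wz": 0,"hand": -1}
    - {"x": -0.024,"y": -0.017,"z": 0,"wx": 0,"wy": 0,"wz": 0,"hand": -1}
    - {"x": -0.024,"y": -0.017,"z": 0,"wx": 0,"wy": 0,"wz": 0,"hand": -1}
    - {"x": 0,"y": 0,"z": 0,"wx": 0,"wy": 0,"wz": 0,"hand": -1}
    - {"x": 0,"y": 0,"z": 0,"wx": 0,"wy": 0,"wz": 0,"hand": -1}
    - {"x": 0,"y": 0,"z": 0,"wx": 0,"wy": 0,"wz": 0,"hand": -1}
    - {"x": 0,"y": 0,"z": 0,"wx": 0,"wy": 0,"wz": 0,"hand": -1}
    - {"x": 0,"y": 0,"z": 0,"wx": 0,"wy": 0,"wz": 0,"hand": -1}
    - {"x": 0,"y": 0,"z": 0,"wx": 0,"wy": 0,"wz": 0,"hand": -1}

```text
time: 12.22
tool_pos: [0.4178, 0.2546, 0.0761]
tool_rot: [-0.0, 0.706, 0.708, 0.003]
contact_force: [-2.8, 5.6, 8.3]
gripper_width: 0.19
grasp_force: 66.0
```

Emit:
send_rows:
  rows:
    - {"x": -0.026,"y": -0.013,"z": 0,"wx": 0,"wy": 0,"wz": 0,"hand": -1}
    - {"x": 0,"y": 0,"z": 0,"wx": 0,"wy": 0,"wz": 0,"hand": -1}
    - {"x": -0.027,"y": -0.01,"z": 0,"wx": 0,"wy": 0,"wz": 0,"hand": -1}
    - {"x": 0,"y": 0,"z": 0,"wx": 0,"wy": 0,"wz": 0,"hand": -1}
    - {"x": -0.028,"y": -0.008,"z": 0,"wx": 0,"wy": 0,"wz": 0,"hand": -1}
    - {"x": 0,"y": 0,"z": 0,"wx": 0,"wy": 0,"wz": 0,"hand": -1}
    - {"x": 0,"y": 0,"z": 0,"wx": 0,"wy": 0,"wz": 0,"hand": -1}
    - {"x": 0,"y": 0,"z": 0,"wx": 0,"wy": 0,"wz": 0,"hand": -1}
    - {"x": 0,"y": 0,"z": 0,"wx": 0,"wy": 0,"wz": 0,"hand": -1}
    - {"x": 0,"y": 0,"z": 0,"wx": 0,"wy": 0,"wz": 0,"hand": -1}

```text
time: 13.05
tool_pos: [0.4129, 0.2427, 0.0761]
tool_rot: [-0.001, 0.706, 0.708, 0.003]
contact_force: [-3.6, 7.5, 8.7]
gripper_width: 0.189
grasp_force: 66.1
```

Run:
```python
from h import *
s,M=pose();print(s['tool_pos'],s['contact_force'],s['gripper_width'])
p=s['tool_pos']-[.4532,.232,0];print(np.degrees(np.arctan2(p[1],p[0])),np.hypot(*p[:2]))
```

```text
[0.41294233 0.24271115 0.07606349] [-3.63533992  7.50200498  8.73987492] 0.18859724436197695
165.10077601563228 0.041658238204621806
```

Emit:
send_rows:
  rows:
    - {"x": -0.029,"y": -0.005,"z": 0,"wx": 0,"wy": 0,"wz": 0,"hand": -1}
    - {"x": 0,"y": 0,"z": 0,"wx": 0,"wy": 0,"wz": 0,"hand": -1}
    - {"x": -0.029,"y": -0.002,"z": 0,"wx": 0,"wy": 0,"wz": 0,"hand": -1}
    - {"x": 0,"y": 0,"z": 0,"wx": 0,"wy": 0,"wz": 0,"hand": -1}
    - {"x": 0,"y": 0,"z": 0,"wx": 0,"wy": 0,"wz": 0,"hand": -1}
    - {"x": 0,"y": 0,"z": 0,"wx": 0,"wy": 0,"wz": 0,"hand": -1}
    - {"x": 0,"y": 0,"z": 0,"wx": 0,"wy": 0,"wz": 0,"hand": -1}
    - {"x": 0,"y": 0,"z": 0,"wx": 0,"wy": 0,"wz": 0,"hand": -1}
    - {"x": 0,"y": 0,"z": 0,"wx": 0,"wy": 0,"wz": 0,"hand": -1}
    - {"x": 0,"y": 0,"z": 0,"wx": 0,"wy": 0,"wz": 0,"hand": -1}

```text
time: 13.88
tool_pos: [0.4112, 0.2346, 0.076]
tool_rot: [-0.002, 0.706, 0.708, 0.003]
contact_force: [-6.2, 8.3, 10.8]
gripper_width: 0.189
grasp_force: 66.3
```

Emit:
send_rows:
  rows:
    - {"x": -0.029,"y": 0.002,"z": 0,"wx": 0,"wy": 0,"wz": 0,"hand": -1}
    - {"x": 0,"y": 0,"z": 0,"wx": 0,"wy": 0,"wz": 0,"hand": -1}
    - {"x": 0,"y": 0,"z": 0,"wx": 0,"wy": 0,"wz": 0,"hand": -1}
    - {"x": 0,"y": 0,"z": 0,"wx": 0,"wy": 0,"wz": 0,"hand": -1}
    - {"x": 0,"y": 0,"z": 0,"wx": 0,"wy": 0,"wz": 0,"hand": -1}
    - {"x": 0,"y": 0,"z": 0,"wx": 0,"wy": 0,"wz": 0,"hand": -1}
    - {"x": 0,"y": 0,"z": 0,"wx": 0,"wy": 0,"wz": 0,"hand": -1}
    - {"x": 0,"y": 0,"z": 0,"wx": 0,"wy": 0,"wz": 0,"hand": -1}
    - {"x": 0,"y": 0,"z": 0,"wx": 0,"wy": 0,"wz": 0,"hand": -1}
    - {"x": 0,"y": 0,"z": 0,"wx": 0,"wy": 0,"wz": 0,"hand": -1}

```text
time: 14.72
tool_pos: [0.4106, 0.2288, 0.0759]
tool_rot: [-0.002, 0.706, 0.708, 0.0]
contact_force: [-10.3, 2.2, 15.2]
gripper_width: 0.187
grasp_force: 66.9
```

Emit:
send_rows:
  rows:
    - {"x": -0.029,"y": 0.005,"z": -0.01,"wx": 0,"wy": 0,"wz": 0,"hand": -1}
    - {"x": 0,"y": 0,"z": 0,"wx": 0,"wy": 0,"wz": 0,"hand": -1}
    - {"x": 0,"y": 0,"z": 0,"wx": 0,"wy": 0,"wz": 0,"hand": -1}
    - {"x": 0,"y": 0,"z": 0,"wx": 0,"wy": 0,"wz": 0,"hand": -1}
    - {"x": 0,"y": 0,"z": 0,"wx": 0,"wy": 0,"wz": 0,"hand": -1}
    - {"x": 0,"y": 0,"z": 0,"wx": 0,"wy": 0,"wz": 0,"hand": -1}
    - {"x": 0,"y": 0,"z": 0,"wx": 0,"wy": 0,"wz": 0,"hand": -1}
    - {"x": 0,"y": 0,"z": 0,"wx": 0,"wy": 0,"wz": 0,"hand": -1}
    - {"x": 0,"y": 0,"z": 0,"wx": 0,"wy": 0,"wz": 0,"hand": -1}
    - {"x": 0,"y": 0,"z": 0,"wx": 0,"wy": 0,"wz": 0,"hand": -1}

```text
time: 15.55
tool_pos: [0.4105, 0.2247, 0.076]
tool_rot: [-0.003, 0.706, 0.708, 0.0]
contact_force: [-10.2, 5.2, 8.9]
gripper_width: 0.185
grasp_force: 66.1
```

Emit:
send_rows:
  rows:
    - {"x": -0.028,"y": 0.008,"z": 0,"wx": 0,"wy": 0,"wz": 0,"hand": -1}
    - {"x": 0,"y": 0,"z": 0,"wx": 0,"wy": 0,"wz": 0,"hand": -1}
    - {"x": 0,"y": 0,"z": 0,"wx": 0,"wy": 0,"wz": 0,"hand": -1}
    - {"x": 0,"y": 0,"z": 0,"wx": 0,"wy": 0,"wz": 0,"hand": -1}
    - {"x": 0,"y": 0,"z": 0,"wx": 0,"wy": 0,"wz": 0,"hand": -1}
    - {"x": 0,"y": 0,"z": 0,"wx": 0,"wy": 0,"wz": 0,"hand": -1}
    - {"x": 0,"y": 0,"z": 0,"wx": 0,"wy": 0,"wz": 0,"hand": -1}
    - {"x": 0,"y": 0,"z": 0,"wx": 0,"wy": 0,"wz": 0,"hand": -1}
    - {"x": 0,"y": 0,"z": 0,"wx": 0,"wy": 0,"wz": 0,"hand": -1}
    - {"x": 0,"y": 0,"z": 0,"wx": 0,"wy": 0,"wz": 0,"hand": -1}

```text
time: 16.38
tool_pos: [0.4106, 0.2222, 0.076]
tool_rot: [-0.005, 0.706, 0.708, 0.001]
contact_force: [-12.5, 12.4, 9.3]
gripper_width: 0.188
grasp_force: 66.2
```

Force is building without the knob following, so this is probably the end stop. I release and measure from above.

Emit:
send_rows:
  rows:
    - {"x": 0.03,"y": 0,"z": 0,"wx": 0,"wy": 0,"wz": 0,"hand": -1}
    - {"x": 0,"y": 0,"z": 0,"wx": 0,"wy": 0,"wz": 0,"hand": 1}
    - {"x": 0,"y": 0,"z": 0,"wx": 0,"wy": 0,"wz": 0,"hand": 1}
    - {"x": 0,"y": 0,"z": 0,"wx": 0,"wy": 0,"wz": 0,"hand": 1}
    - {"x": 0,"y": 0,"z": -0.1,"wx": 0,"wy": 0,"wz": 0,"hand": 1}
    - {"x": 0,"y": 0,"z": -0.25,"wx": 0,"wy": 0,"wz": 0,"hand": 1}
    - {"x": 0,"y": 0,"z": -0.25,"wx": 0,"wy": 0,"wz": 0,"hand": 1}
    - {"x": 0,"y": 0,"z": -0.25,"wx": 0,"wy": 0,"wz": 0,"hand": 1}
    - {"x": 0,"y": 0.1,"z": -0.25,"wx": 0,"wy": 0,"wz": 0,"hand": 1}
    - {"x": 0,"y": 0.1,"z": -0.25,"wx": 0,"wy": 0,"wz": 0,"hand": 1}

```text
time: 17.22
tool_pos: [0.443, 0.2229, 0.2791]
tool_rot: [0.0, 0.706, 0.708, 0.001]
contact_force: [0.9, 0.7, -0.5]
gripper_width: 1.002
grasp_force: 0.0
```

Emit:
send_rows:
  rows:
    - {"x": 0,"y": 0.1,"z": -0.17,"wx": 0,"wy": 0,"wz": 0,"hand": 1}
    - {"x": 0,"y": 0,"z": 0,"wx": 0,"wy": 0,"wz": 0,"hand": 1}
    - {"x": 0,"y": 0,"z": 0,"wx": 0,"wy": 0,"wz": 0,"hand": 1}
    - {"x": 0,"y": 0,"z": 0,"wx": 0,"wy": 0,"wz": 0,"hand": 1}
    - {"x": 0,"y": 0,"z": 0,"wx": 0,"wy": 0,"wz": 0,"hand": 1}
    - {"x": 0,"y": 0,"z": 0,"wx": 0,"wy": 0,"wz": 0,"hand": 1}
    - {"x": 0,"y": 0,"z": 0,"wx": 0,"wy": 0,"wz": 0,"hand": 1}
    - {"x": 0,"y": 0,"z": 0,"wx": 0,"wy": 0,"wz": 0,"hand": 1}
    - {"x": 0,"y": 0,"z": 0,"wx": 0,"wy": 0,"wz": 0,"hand": 1}
    - {"x": 0,"y": 0,"z": 0,"wx": 0,"wy": 0,"wz": 0,"hand": 1}

```text
time: 18.05
tool_pos: [0.4578, 0.2232, 0.3024]
tool_rot: [-0.0, 0.706, 0.708, -0.0]
contact_force: [-0.6, 0.1, -0.8]
gripper_width: 1.001
grasp_force: 0.0
```

Run:
```python
from h import *
im=snap('w7')
cv2.imwrite('pics/c7.png',cv2.resize(im[50:330,180:400],None,fx=2,fy=2,interpolation=cv2.INTER_CUBIC))
```

```text
18.05 pos [0.4578 0.2232 0.3024] tx [-2.8e-03  1.0e+00 -1.0e-04] tz [-3.e-04 -1.e-04 -1.e+00] F [-0.6  0.1 -0.8] w 1.001
```

View pics/c7.png

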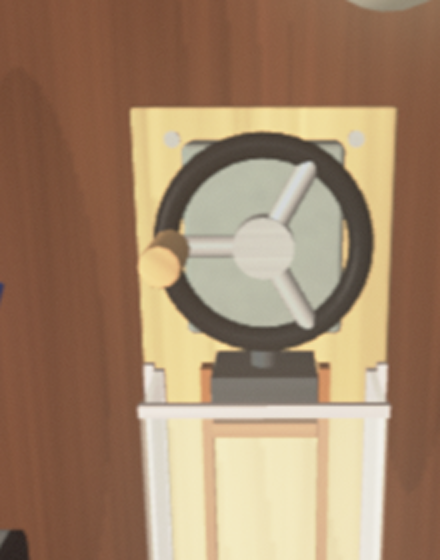

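Run:
```python
from h import *
np.set_printoptions(precision=4,suppress=True)
i,c=load('w7')
g=lambda a,b:(180+a/2-.25,50+b/2-.25)
k=plane('w',g(160,267),.104,c);h=plane('w',g(264,247),.0645,c);print('knob',k,'hub',h,np.degrees(np.arctan2(k[1]-h[1],k[0]-h[0])))
for v in (425,436,): print(v,plane('w',g(265,v),.06,c)[1]-.022)
# compare: front edge of pad by profile in w6 and w7
for k in('w6','w7'):
    i,c=load(k); pr=i[245:295,300:325].mean(1); 
    e=np.abs(np.diff(pr.sum(1))); print(k,[(v+245.5,int(e[v]),round(plane('w',(312,v+245.5),.06,c)[1]-.022,4)) for v in np.argsort(-e)[:6]])
```

```text
knob [0.4119 0.2319 0.104 ] hub [0.4538 0.2328 0.0645] -178.77039587896147
425 0.12202905995399033
436 0.11617631035041806
w6 [(np.float64(248.5), 112, np.float64(0.1263)), (np.float64(268.5), 70, np.float64(0.105)), (np.float64(249.5), 52, np.float64(0.1252)), (np.float64(275.5), 51, np.float64(0.0973)), (np.float64(260.5), 33, np.float64(0.1136)), (np.float64(276.5), 32, np.float64(0.0962))]
w7 [(np.float64(252.5), 170, np.float64(0.1323)), (np.float64(258.5), 135, np.float64(0.126)), (np.float64(251.5), 87, np.float64(0.1333)), (np.float64(259.5), 81, np.float64(0.1249)), (np.float64(261.5), 78, np.float64(0.1228)), (np.float64(268.5), 67, np.float64(0.1154))]
```

The knob is at crop (160,267), about 181° round, and the pad face measures about +115 mm, so the jaw is at its end stop. I'll confirm by pushing the knob gently with closed fingers.

Emit:
send_rows:
  rows:
    - {"x": 0.068,"y": -0.076,"z": 0.03,"wx": 0,"wy": 0,"wz": 0,"hand": -1}
    - {"x": 0.068,"y": -0.076,"z": 0.1,"wx": 0,"wy": 0,"wz": 0,"hand": -1}
    - {"x": 0.068,"y": -0.076,"z": 0.2,"wx": 0,"wy": 0,"wz": 0,"hand": -1}
    - {"x": 0.068,"y": -0.076,"z": 0.2,"wx": 0,"wy": 0,"wz": 0,"hand": -1}
    - {"x": 0,"y": 0,"z": 0.2,"wx": 0,"wy": 0,"wz": 0,"hand": -1}
    - {"x": 0,"y": 0,"z": 0.2,"wx": 0,"wy": 0,"wz": 0,"hand": -1}
    - {"x": 0,"y": 0,"z": 0.2,"wx": 0,"wy": 0,"wz": 0,"hand": -1}
    - {"x": 0,"y": 0,"z": 0.2,"wx": 0,"wy": 0,"wz": 0,"hand": -1}
    - {"x": 0,"y": 0,"z": 0.1,"wx": 0,"wy": 0,"wz": 0,"hand": -1}
    - {"x": 0,"y": 0,"z": 0.086,"wx": 0,"wy": 0,"wz": 0,"hand": -1}

```text
time: 18.93
tool_pos: [0.4109, 0.2633, 0.0727]
tool_rot: [-0.001, 0.706, 0.708, -0.002]
contact_force: [-0.2, 0.8, -0.1]
gripper_width: -0.0
grasp_force: 0.0
```

Emit:
send_rows:
  rows:
    - {"x": 0,"y": 0,"z": 0,"wx": 0,"wy": 0,"wz": 0,"hand": -1}
    - {"x": 0,"y": 0,"z": 0,"wx": 0,"wy": 0,"wz": 0,"hand": -1}
    - {"x": -0.03,"y": 0,"z": 0,"wx": 0,"wy": 0,"wz": 0,"hand": -1}
    - {"x": -0.03,"y": 0,"z": 0,"wx": 0,"wy": 0,"wz": 0,"hand": -1}
    - {"x": -0.02,"y": 0,"z": 0,"wx": 0,"wy": 0,"wz": 0,"hand": -1}
    - {"x": -0.01,"y": 0,"z": 0,"wx": 0,"wy": 0,"wz": 0,"hand": -1}
    - {"x": -0.01,"y": 0,"z": 0,"wx": 0,"wy": 0,"wz": 0,"hand": -1}
    - {"x": 0,"y": 0,"z": 0,"wx": 0,"wy": 0,"wz": 0,"hand": -1}
    - {"x": 0,"y": 0,"z": 0,"wx": 0,"wy": 0,"wz": 0,"hand": -1}
    - {"x": 0,"y": 0,"z": 0,"wx": 0,"wy": 0,"wz": 0,"hand": -1}

```text
time: 19.77
tool_pos: [0.4131, 0.2509, 0.0767]
tool_rot: [-0.001, 0.706, 0.708, 0.003]
contact_force: [-0.5, 8.8, 0.7]
gripper_width: 0.002
grasp_force: 4.1
```

Emit:
send_rows:
  rows:
    - {"x": -0.013,"y": 0,"z": 0,"wx": 0,"wy": 0,"wz": 0,"hand": -1}
    - {"x": 0,"y": 0,"z": 0,"wx": 0,"wy": 0,"wz": 0,"hand": -1}
    - {"x": 0,"y": 0,"z": 0,"wx": 0,"wy": 0,"wz": 0,"hand": -1}
    - {"x": 0,"y": 0,"z": 0,"wx": 0,"wy": 0,"wz": 0,"hand": -1}
    - {"x": 0,"y": 0,"z": 0,"wx": 0,"wy": 0,"wz": 0,"hand": -1}
    - {"x": 0,"y": 0,"z": 0,"wx": 0,"wy": 0,"wz": 0,"hand": -1}
    - {"x": 0,"y": 0,"z": 0,"wx": 0,"wy": 0,"wz": 0,"hand": -1}
    - {"x": 0,"y": 0,"z": 0,"wx": 0,"wy": 0,"wz": 0,"hand": -1}
    - {"x": 0,"y": 0,"z": 0,"wx": 0,"wy": 0,"wz": 0,"hand": -1}
    - {"x": 0,"y": 0,"z": 0,"wx": 0,"wy": 0,"wz": 0,"hand": -1}

```text
time: 20.6
tool_pos: [0.4129, 0.2501, 0.0767]
tool_rot: [-0.002, 0.707, 0.708, 0.004]
contact_force: [-0.9, 12.6, -0.3]
gripper_width: -0.005
grasp_force: 6.4
```

The jaw is firmly at its end stop. Next is the guard, pushing its bar with closed fingers.

Emit:
send_rows:
  rows:
    - {"x": 0.02,"y": 0,"z": 0,"wx": 0,"wy": 0,"wz": 0,"hand": -1}
    - {"x": 0,"y": 0,"z": -0.2,"wx": 0,"wy": 0,"wz": 0,"hand": -1}
    - {"x": 0,"y": 0,"z": -0.2,"wx": 0,"wy": 0,"wz": 0,"hand": -1}
    - {"x": -0.25,"y": 0.07,"z": 0,"wx": 0,"wy": 0,"wz": 0,"hand": -1}
    - {"x": -0.25,"y": 0.07,"z": 0,"wx": 0,"wy": 0,"wz": 0,"hand": -1}
    - {"x": -0.25,"y": 0.07,"z": 0,"wx": 0,"wy": 0,"wz": 0,"hand": -1}
    - {"x": -0.25,"y": 0.07,"z": 0,"wx": 0,"wy": 0,"wz": 0,"hand": -1}
    - {"x": 0,"y": 0,"z": 0.15,"wx": 0,"wy": 0,"wz": 0,"hand": -1}
    - {"x": 0,"y": 0,"z": 0.15,"wx": 0,"wy": 0,"wz": 0,"hand": -1}
    - {"x": 0,"y": 0,"z": 0,"wx": 0,"wy": 0,"wz": 0,"hand": -1}

```text
time: 21.43
tool_pos: [0.4519, 0.0986, 0.0865]
tool_rot: [-0.002, 0.707, 0.707, -0.003]
contact_force: [-0.7, 0.3, -1.3]
gripper_width: -0.001
grasp_force: 0.0
```

Emit:
send_rows:
  rows:
    - {"x": -0.06,"y": 0,"z": 0,"wx": 0,"wy": 0,"wz": 0,"hand": -1}
    - {"x": -0.06,"y": 0,"z": 0,"wx": 0,"wy": 0,"wz": 0,"hand": -1}
    - {"x": -0.06,"y": 0,"z": 0,"wx": 0,"wy": 0,"wz": 0,"hand": -1}
    - {"x": -0.03,"y": 0,"z": 0,"wx": 0,"wy": 0,"wz": 0,"hand": -1}
    - {"x": -0.03,"y": 0,"z": 0,"wx": 0,"wy": 0,"wz": 0,"hand": -1}
    - {"x": -0.04,"y": 0,"z": 0,"wx": 0,"wy": 0,"wz": 0,"hand": -1}
    - {"x": -0.06,"y": 0,"z": 0,"wx": 0,"wy": 0,"wz": 0,"hand": -1}
    - {"x": -0.08,"y": 0,"z": 0,"wx": 0,"wy": 0,"wz": 0,"hand": -1}
    - {"x": -0.08,"y": 0,"z": 0,"wx": 0,"wy": 0,"wz": 0,"hand": -1}
    - {"x": -0.08,"y": 0,"z": 0,"wx": 0,"wy": 0,"wz": 0,"hand": -1}

```text
time: 22.27
tool_pos: [0.4554, 0.0124, 0.0906]
tool_rot: [0.0, 0.706, 0.708, 0.001]
contact_force: [1.7, 2.7, 0.3]
gripper_width: -0.002
grasp_force: 1.2
```

Emit:
send_rows:
  rows:
    - {"x": -0.1,"y": 0,"z": 0,"wx": 0,"wy": 0,"wz": 0,"hand": -1}
    - {"x": -0.1,"y": 0,"z": 0,"wx": 0,"wy": 0,"wz": 0,"hand": -1}
    - {"x": -0.1,"y": 0,"z": 0,"wx": 0,"wy": 0,"wz": 0,"hand": -1}
    - {"x": -0.1,"y": 0,"z": 0,"wx": 0,"wy": 0,"wz": 0,"hand": -1}
    - {"x": -0.1,"y": 0,"z": 0,"wx": 0,"wy": 0,"wz": 0,"hand": -1}
    - {"x": -0.1,"y": 0,"z": 0,"wx": 0,"wy": 0,"wz": 0,"hand": -1}
    - {"x": -0.1,"y": 0,"z": 0,"wx": 0,"wy": 0,"wz": 0,"hand": -1}
    - {"x": -0.1,"y": 0,"z": 0,"wx": 0,"wy": 0,"wz": 0,"hand": -1}
    - {"x": -0.06,"y": 0,"z": 0,"wx": 0,"wy": 0,"wz": 0,"hand": -1}
    - {"x": -0.04,"y": 0,"z": 0,"wx": 0,"wy": 0,"wz": 0,"hand": -1}

```text
time: 23.1
tool_pos: [0.4552, -0.123, 0.0903]
tool_rot: [-0.0, 0.707, 0.708, 0.0]
contact_force: [0.7, 1.9, 1.9]
gripper_width: 0.001
grasp_force: 0.9
```

Emit:
send_rows:
  rows:
    - {"x": -0.03,"y": 0,"z": 0,"wx": 0,"wy": 0,"wz": 0,"hand": -1}
    - {"x": -0.03,"y": 0,"z": 0,"wx": 0,"wy": 0,"wz": 0,"hand": -1}
    - {"x": -0.03,"y": 0,"z": 0,"wx": 0,"wy": 0,"wz": 0,"hand": -1}
    - {"x": -0.03,"y": 0,"z": 0,"wx": 0,"wy": 0,"wz": 0,"hand": -1}
    - {"x": -0.015,"y": 0,"z": 0,"wx": 0,"wy": 0,"wz": 0,"hand": -1}
    - {"x": -0.015,"y": 0,"z": 0,"wx": 0,"wy": 0,"wz": 0,"hand": -1}
    - {"x": -0.015,"y": 0,"z": 0,"wx": 0,"wy": 0,"wz": 0,"hand": -1}
    - {"x": -0.015,"y": 0,"z": 0,"wx": 0,"wy": 0,"wz": 0,"hand": -1}
    - {"x": 0,"y": 0,"z": 0,"wx": 0,"wy": 0,"wz": 0,"hand": -1}
    - {"x": 0,"y": 0,"z": 0,"wx": 0,"wy": 0,"wz": 0,"hand": -1}

```text
time: 23.93
tool_pos: [0.4552, -0.1467, 0.0901]
tool_rot: [-0.002, 0.706, 0.708, 0.002]
contact_force: [-0.3, 9.3, 5.5]
gripper_width: -0.002
grasp_force: 5.1
```

Emit:
send_rows:
  rows:
    - {"x": -0.013,"y": 0,"z": 0,"wx": 0,"wy": 0,"wz": 0,"hand": -1}
    - {"x": 0,"y": 0,"z": 0,"wx": 0,"wy": 0,"wz": 0,"hand": -1}
    - {"x": 0,"y": 0,"z": 0,"wx": 0,"wy": 0,"wz": 0,"hand": -1}
    - {"x": 0.06,"y": 0,"z": 0,"wx": 0,"wy": 0,"wz": 0,"hand": -1}
    - {"x": 0.06,"y": 0,"z": -0.2,"wx": 0,"wy": 0,"wz": 0,"hand": -1}
    - {"x": 0,"y": 0,"z": -0.25,"wx": 0,"wy": 0,"wz": 0,"hand": -1}
    - {"x": 0.1,"y": 0.05,"z": -0.25,"wx": 0,"wy": 0,"wz": 0,"hand": -1}
    - {"x": 0.15,"y": 0.05,"z": -0.2,"wx": 0,"wy": 0,"wz": 0,"hand": -1}
    - {"x": 0.15,"y": 0.05,"z": -0.2,"wx": 0,"wy": 0,"wz": 0,"hand": -1}
    - {"x": 0.15,"y": 0.05,"z": -0.2,"wx": 0,"wy": 0,"wz": 0,"hand": -1}

```text
time: 24.77
tool_pos: [0.4852, -0.0499, 0.2868]
tool_rot: [0.001, 0.706, 0.708, -0.0]
contact_force: [0.6, -1.2, -0.2]
gripper_width: 0.003
grasp_force: 0.0
```

Emit:
send_rows:
  rows:
    - {"x": 0.15,"y": 0.08,"z": -0.2,"wx": 0,"wy": 0,"wz": 0,"hand": -1}
    - {"x": 0.15,"y": 0.08,"z": -0.1,"wx": 0,"wy": 0,"wz": 0,"hand": -1}
    - {"x": 0.15,"y": 0.08,"z": 0,"wx": 0,"wy": 0,"wz": 0,"hand": -1}
    - {"x": 0.08,"y": 0,"z": 0,"wx": 0,"wy": 0,"wz": 0,"hand": -1}
    - {"x": 0,"y": 0,"z": 0,"wx": 0,"wy": 0,"wz": 0,"hand": -1}
    - {"x": 0,"y": 0,"z": 0,"wx": 0,"wy": 0,"wz": 0,"hand": -1}
    - {"x": 0,"y": 0,"z": 0,"wx": 0,"wy": 0,"wz": 0,"hand": -1}
    - {"x": 0,"y": 0,"z": 0,"wx": 0,"wy": 0,"wz": 0,"hand": -1}
    - {"x": 0,"y": 0,"z": 0,"wx": 0,"wy": 0,"wz": 0,"hand": -1}
    - {"x": 0,"y": 0,"z": 0,"wx": 0,"wy": 0,"wz": 0,"hand": -1}

```text
time: 25.6
tool_pos: [0.5207, 0.0284, 0.3299]
tool_rot: [-0.0, 0.707, 0.708, -0.0]
contact_force: [0.3, -0.4, -0.9]
gripper_width: -0.003
grasp_force: 0.0
```

Run:
```python
from h import *
im=snap('w8'); snap('t8','top')
```

```text
25.6 pos [0.5207 0.0284 0.3299] tx [-1.3e-03  1.0e+00 -2.0e-04] tz [-3.e-04 -2.e-04 -1.e+00] F [ 0.3 -0.4 -0.9] w -0.003
25.65 pos [0.5208 0.0286 0.3301] tx [-1.5e-03  1.0e+00 -1.0e-04] tz [-1.e-04 -1.e-04 -1.e+00] F [-0.2 -0.1  0.5] w -0.003
```

View pics/w8.png

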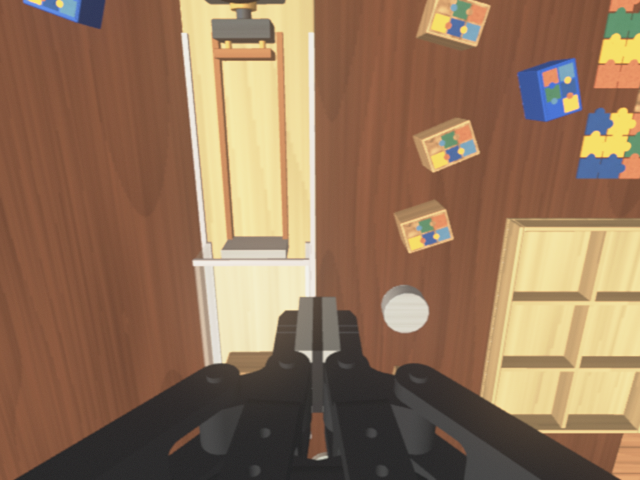

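The guard is open, its edge at row 262 just behind the stop at (255,250). Blocks are at (455,20), (447,145) and (424,227), with the fourth hidden by the hand, and the tin is at (405,310). I enlarge the blocks together to get their corners.

Run:
```python
from h import *
i,c=load('w8');print('guard edge',plane('w',(255,262),.076,c))
t,_=load('t8')
z=lambda a,f:cv2.resize(a,None,fx=f,fy=f,interpolation=cv2.INTER_CUBIC)
A=[z(i[0:75,405:505],3.9),z(i[105:180,405:505],3.9),z(i[190:265,380:480],3.9),z(t[170:206,390:438],8.125)[:292,:390]]
cv2.imwrite('pics/c8.png',np.vstack([np.hstack(A[:2]),np.hstack(A[2:])]));print([a.shape for a in A])
```

```text
guard edge [ 0.45891774 -0.0554182   0.076     ]
[(292, 390, 3), (292, 390, 3), (292, 390, 3), (292, 390, 3)]
```

View pics/c8.png

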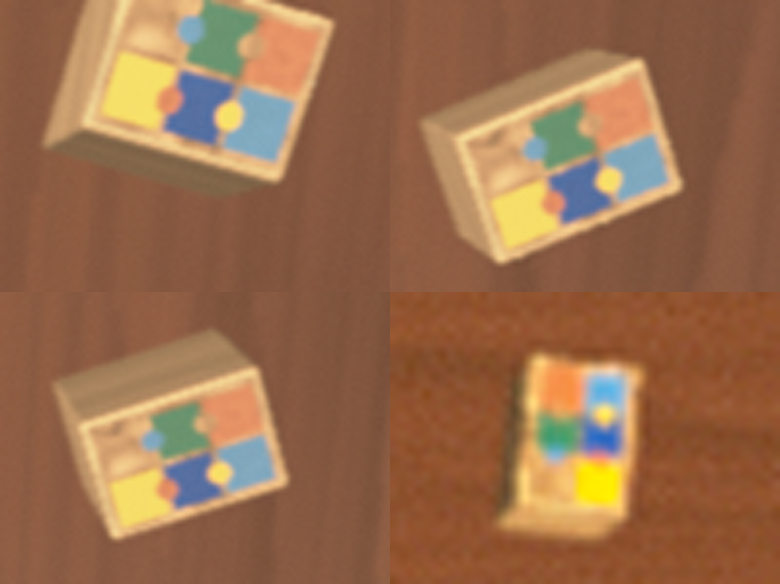

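```bash
cat > blk.py <<'E'
from h import *
np.set_printoptions(precision=4,suppress=True)
_,c=load('w8'); ct=calibration('top')
cor={'b1':[(335,22),(282,182),(83,127)],'b2':[(255,61),(293,187),(110,263),(68,133)],'b3':[(259,78),(289,193),(117,246),(80,131)],'b4':[(143,65),(250,76),(237,228),(127,220)]}
off={'b1':(405,0,3.9,c),'b2':(405,105,3.9,c),'b3':(380,190,3.9,c),'b4':(390,170,8.125,ct)}
f=lambda a,b:(205+a/3.5-.36,165+b/3.5-.36)
topc={'b1':(180,86),'b2':(327,78),'b3':(444,94)}
for k,v in cor.items():
    ox,oy,s,cc=off[k]; P=np.array([plane('x',(ox+a/s-.4,oy+b/s-.4),.044,cc) for a,b in v])
    ctr=(P[0]+P[2])/2 if k=='b1' else P.mean(0)
    L=[np.linalg.norm(P[(j+1)%len(P)]-P[j]) for j in range(len(P))]
    # long side direction
    if k=='b1': d=P[1]-P[2]
    elif k=='b4': d=(P[0]+P[1]-P[2]-P[3])/2
    else: d=(P[0]+P[1]-P[2]-P[3])/2
    print(k,ctr[:2],'L',np.array(L),'long side yaw deg from +x',np.degrees(np.arctan2(d[1],d[0])), end=' ')
    if k in topc: 
        u=proj('w8',ctr,c); print('tri height',tri([ray('w',u,c),ray('top',f(*topc[k]))]),end='')
    print()
E
python3 blk.py
```

```text
b1 [0.6494 0.1709] L [0.035  0.0498 0.0607] long side yaw deg from +x -13.76442448566341 tri height [0.6442 0.1678 0.0613]
b2 [0.6549 0.0564] L [0.0341 0.0494 0.0359 0.0488] long side yaw deg from +x 22.48737640289436 tri height [0.6502 0.0573 0.0556]
b3 [ 0.6388 -0.0331] L [0.0347 0.0487 0.0356 0.0494] long side yaw deg from +x 18.225886784911193 tri height [ 0.637  -0.0317  0.0486]
b4 [ 0.6431 -0.2509] L [0.0356 0.0513 0.0364 0.0524] long side yaw deg from +x -7.6609937953305876
```

Run:
```python
from h import *
i,c=load('w8'); ct=calibration('top'); t,_=load('t8')
for v in (90,130,170,210):
    g=i[v,195:305].astype(int); m=(g[:,2]-g[:,0]); 
    # lip = darker in green channel than bed
    d=np.where((g[:,1]<170))[0]+195
    runs=np.split(d,np.where(np.diff(d)>1)[0]+1)
    print(v,[(r[0],r[-1],np.round(plane('w',(r[0]-.5,v),.027,c)[:2],4).tolist(),np.round(plane('w',(r[-1]+.5,v),.027,c)[:2],4).tolist()) for r in runs if len(r)>1])
```

```text
90 [(np.int64(216), np.int64(223), [0.4202, 0.1091], [0.4282, 0.1091]), (np.int64(278), np.int64(284), [0.4819, 0.1092], [0.4889, 0.1092])]
130 [(np.int64(219), np.int64(226), [0.4204, 0.0702], [0.4286, 0.0702]), (np.int64(280), np.int64(285), [0.4829, 0.0703], [0.489, 0.0703])]
170 [(np.int64(222), np.int64(229), [0.4206, 0.029], [0.429, 0.029]), (np.int64(281), np.int64(286), [0.4828, 0.0291], [0.4892, 0.0291])]
210 [(np.int64(195), np.int64(198), [0.3881, -0.0148], [0.3924, -0.0148]), (np.int64(225), np.int64(231), [0.4207, -0.0147], [0.4284, -0.0147]), (np.int64(282), np.int64(287), [0.4828, -0.0146], [0.4893, -0.0146])]
```

Channel centre line is x ≈ 0.4548. Block sizes match the 44 mm top plane. I start with block b3.

Emit:
send_rows:
  rows:
    - {"x": -0.1,"y": 0.19,"z": 0.05,"wx": 0,"wy": 0,"wz": 0,"hand": 1}
    - {"x": -0.1,"y": 0.19,"z": 0.05,"wx": 0,"wy": 0,"wz": 0,"hand": 1}
    - {"x": -0.1,"y": 0.19,"z": 0.05,"wx": 0,"wy": 0,"wz": 0,"hand": 1}
    - {"x": -0.111,"y": 0.217,"z": 0.05,"wx": 0,"wy": 0,"wz": 0,"hand": 1}
    - {"x": 0,"y": 0,"z": 0.2,"wx": 0,"wy": 0,"wz": -0.134,"hand": 1}
    - {"x": 0,"y": 0,"z": 0.2,"wx": 0,"wy": 0,"wz": -0.134,"hand": 1}
    - {"x": 0,"y": 0,"z": 0.2,"wx": 0,"wy": 0,"wz": -0.134,"hand": 1}
    - {"x": 0,"y": 0,"z": 0.2,"wx": 0,"wy": 0,"wz": 0,"hand": 1}
    - {"x": 0,"y": 0,"z": 0.2,"wx": 0,"wy": 0,"wz": 0,"hand": 1}
    - {"x": 0,"y": 0,"z": 0.2,"wx": 0,"wy": 0,"wz": 0,"hand": 1}

```text
time: 26.53
tool_pos: [0.6391, -0.0324, 0.1188]
tool_rot: [0.0, 0.586, 0.81, 0.0]
contact_force: [0.5, -0.4, -0.3]
gripper_width: 1.0
grasp_force: 0.0
```

Emit:
send_rows:
  rows:
    - {"x": 0,"y": 0,"z": 0.2,"wx": 0,"wy": 0,"wz": 0,"hand": 1}
    - {"x": 0,"y": 0,"z": 0.2,"wx": 0,"wy": 0,"wz": 0,"hand": 1}
    - {"x": 0,"y": 0,"z": 0.15,"wx": 0,"wy": 0,"wz": 0,"hand": 1}
    - {"x": 0,"y": 0,"z": 0.1,"wx": 0,"wy": 0,"wz": 0,"hand": 1}
    - {"x": 0,"y": 0,"z": 0.05,"wx": 0,"wy": 0,"wz": 0,"hand": 1}
    - {"x": 0,"y": 0,"z": 0,"wx": 0,"wy": 0,"wz": 0,"hand": 1}
    - {"x": 0,"y": 0,"z": 0,"wx": 0,"wy": 0,"wz": 0,"hand": -1}
    - {"x": 0,"y": 0,"z": 0,"wx": 0,"wy": 0,"wz": 0,"hand": -1}
    - {"x": 0,"y": 0,"z": 0,"wx": 0,"wy": 0,"wz": 0,"hand": -1}
    - {"x": 0,"y": 0,"z": 0,"wx": 0,"wy": 0,"wz": 0,"hand": -1}

```text
time: 27.37
tool_pos: [0.6411, -0.0324, 0.0179]
tool_rot: [0.002, 0.586, 0.81, 0.001]
contact_force: [0.9, -0.0, 0.1]
gripper_width: 0.573
grasp_force: 63.6
```

Run:
```python
from h import *
snap('w9'); s,M=pose(); print(s['grasp_force'])
```

```text
27.37 pos [ 0.6411 -0.0324  0.0179] tx [-0.313   0.9497 -0.0021] tz [ 4.5e-03 -8.0e-04 -1.0e+00] F [ 0.9 -0.   0.1] w 0.573
64.67726469039917
```

Emit:
send_rows:
  rows:
    - {"x": 0,"y": 0,"z": -0.1,"wx": 0,"wy": 0,"wz": 0,"hand": -1}
    - {"x": 0,"y": 0,"z": -0.2,"wx": 0,"wy": 0,"wz": 0,"hand": -1}
    - {"x": 0,"y": 0,"z": -0.25,"wx": 0,"wy": 0,"wz": 0,"hand": -1}
    - {"x": 0,"y": 0,"z": -0.25,"wx": 0,"wy": 0,"wz": 0.134,"hand": -1}
    - {"x": 0,"y": 0,"z": -0.08,"wx": 0,"wy": 0,"wz": 0.133,"hand": -1}
    - {"x": 0,"y": 0,"z": 0,"wx": 0,"wy": 0,"wz": 0.133,"hand": -1}
    - {"x": 0,"y": -0.2,"z": 0,"wx": 0,"wy": 0,"wz": 0,"hand": -1}
    - {"x": 0,"y": -0.25,"z": 0,"wx": 0,"wy": 0,"wz": 0,"hand": -1}
    - {"x": 0,"y": -0.25,"z": 0,"wx": 0,"wy": 0,"wz": 0,"hand": -1}
    - {"x": 0,"y": -0.25,"z": 0,"wx": 0,"wy": 0,"wz": 0,"hand": -1}

```text
time: 28.25
tool_pos: [0.495, -0.0326, 0.1477]
tool_rot: [-0.0, 0.706, 0.709, -0.0]
contact_force: [-0.3, -0.2, -0.4]
gripper_width: 0.573
grasp_force: 63.8
```

Emit:
send_rows:
  rows:
    - {"x": 0.036,"y": -0.18,"z": 0,"wx": 0,"wy": 0,"wz": 0,"hand": -1}
    - {"x": 0,"y": -0.11,"z": 0,"wx": 0,"wy": 0,"wz": 0,"hand": -1}
    - {"x": 0,"y": 0,"z": 0,"wx": 0,"wy": 0,"wz": 0,"hand": -1}
    - {"x": 0,"y": 0,"z": 0,"wx": 0,"wy": 0,"wz": 0,"hand": -1}
    - {"x": 0,"y": 0,"z": 0,"wx": 0,"wy": 0,"wz": 0,"hand": -1}
    - {"x": 0,"y": 0,"z": 0,"wx": 0,"wy": 0,"wz": 0,"hand": -1}
    - {"x": 0,"y": 0,"z": 0,"wx": 0,"wy": 0,"wz": 0,"hand": -1}
    - {"x": 0,"y": 0,"z": 0,"wx": 0,"wy": 0,"wz": 0,"hand": -1}
    - {"x": 0,"y": 0,"z": 0,"wx": 0,"wy": 0,"wz": 0,"hand": -1}
    - {"x": 0,"y": 0,"z": 0,"wx": 0,"wy": 0,"wz": 0,"hand": -1}

```text
time: 29.08
tool_pos: [0.4533, -0.0275, 0.147]
tool_rot: [-0.0, 0.706, 0.709, -0.0]
contact_force: [0.6, -0.4, -0.0]
gripper_width: 0.574
grasp_force: 63.8
```

Run:
```python
from h import *
im=snap('w10')
```

```text
29.08 pos [ 0.4533 -0.0275  0.147 ] tx [-4.3e-03  1.0e+00  1.0e-04] tz [-5.e-04  1.e-04 -1.e+00] F [ 0.6 -0.4 -0. ] w 0.574
```

View pics/w10.png

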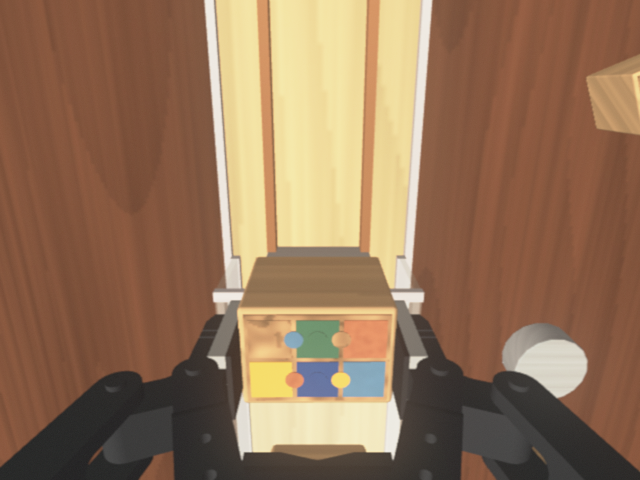

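The block hangs centred over the channel: block centre column 317.5, lips' middle 318. I lower it 1.5 mm further in +x.

Emit:
send_rows:
  rows:
    - {"x": 0.01,"y": 0.01,"z": 0.1,"wx": 0,"wy": 0,"wz": 0,"hand": -1}
    - {"x": 0,"y": 0,"z": 0.2,"wx": 0,"wy": 0,"wz": 0,"hand": -1}
    - {"x": 0,"y": 0,"z": 0.18,"wx": 0,"wy": 0,"wz": 0,"hand": -1}
    - {"x": 0,"y": 0,"z": 0.11,"wx": 0,"wy": 0,"wz": 0,"hand": -1}
    - {"x": 0,"y": 0,"z": 0.06,"wx": 0,"wy": 0,"wz": 0,"hand": -1}
    - {"x": 0,"y": 0,"z": 0.04,"wx": 0,"wy": 0,"wz": 0,"hand": -1}
    - {"x": 0,"y": 0,"z": 0.03,"wx": 0,"wy": 0,"wz": 0,"hand": -1}
    - {"x": 0,"y": 0,"z": 0.02,"wx": 0,"wy": 0,"wz": 0,"hand": -1}
    - {"x": 0,"y": 0,"z": 0.01,"wx": 0,"wy": 0,"wz": 0,"hand": -1}
    - {"x": 0,"y": 0,"z": 0,"wx": 0,"wy": 0,"wz": 0,"hand": -1}

```text
time: 29.97
tool_pos: [0.4552, -0.0261, 0.0353]
tool_rot: [0.001, 0.706, 0.709, 0.0]
contact_force: [-0.2, -0.7, -0.7]
gripper_width: 0.573
grasp_force: 63.8
```

Emit:
send_rows:
  rows:
    - {"x": 0,"y": 0,"z": 0.012,"wx": 0,"wy": 0,"wz": 0,"hand": -1}
    - {"x": 0,"y": 0,"z": 0,"wx": 0,"wy": 0,"wz": 0,"hand": -1}
    - {"x": 0,"y": 0,"z": 0,"wx": 0,"wy": 0,"wz": 0,"hand": 1}
    - {"x": 0,"y": 0,"z": 0,"wx": 0,"wy": 0,"wz": 0,"hand": 1}
    - {"x": 0,"y": 0,"z": -0.02,"wx": 0,"wy": 0,"wz": 0,"hand": 1}
    - {"x": 0,"y": 0,"z": -0.1,"wx": 0,"wy": 0,"wz": 0,"hand": 1}
    - {"x": 0,"y": 0,"z": -0.22,"wx": 0,"wy": 0,"wz": 0,"hand": 1}
    - {"x": 0,"y": 0,"z": -0.25,"wx": 0,"wy": 0,"wz": 0,"hand": 1}
    - {"x": 0,"y": 0,"z": -0.25,"wx": 0,"wy": 0,"wz": 0,"hand": 1}
    - {"x": 0.1,"y": 0.2,"z": 0,"wx": 0,"wy": 0,"wz": 0,"hand": 1}

```text
time: 30.8
tool_pos: [0.488, -0.0129, 0.171]
tool_rot: [0.008, 0.706, 0.708, 0.005]
contact_force: [1.3, -1.7, 2.3]
gripper_width: 0.998
grasp_force: 0.0
```

Emit:
send_rows:
  rows:
    - {"x": 0.1,"y": 0.23,"z": 0,"wx": 0,"wy": 0,"wz": 0,"hand": 1}
    - {"x": 0.1,"y": 0.23,"z": 0,"wx": 0,"wy": 0,"wz": 0,"hand": 1}
    - {"x": 0.1,"y": 0.23,"z": 0,"wx": 0,"wy": 0,"wz": 0,"hand": 1}
    - {"x": 0.1,"y": 0.23,"z": 0,"wx": 0,"wy": 0,"wz": 0,"hand": 1}
    - {"x": 0.05,"y": 0.21,"z": 0,"wx": 0,"wy": 0,"wz": 0,"hand": 1}
    - {"x": 0,"y": 0,"z": 0,"wx": 0,"wy": 0,"wz": -0.124,"hand": 1}
    - {"x": 0,"y": 0,"z": 0,"wx": 0,"wy": 0,"wz": -0.124,"hand": 1}
    - {"x": 0,"y": 0,"z": 0,"wx": 0,"wy": 0,"wz": -0.124,"hand": 1}
    - {"x": 0,"y": 0,"z": 0,"wx": 0,"wy": 0,"wz": -0.124,"hand": 1}
    - {"x": 0,"y": 0,"z": 0,"wx": 0,"wy": 0,"wz": 0,"hand": 1}

```text
time: 31.63
tool_pos: [0.6539, 0.0574, 0.159]
tool_rot: [0.0, 0.554, 0.832, -0.0]
contact_force: [0.5, -0.5, -0.5]
gripper_width: 1.001
grasp_force: 0.0
```

```bash
cat >> h.py <<'E'
def patches(im,c,exp,r=70,show=True):
    """centroid/yaw of the picture's saturated patches near expected top centre, and offset from it"""
    h=cv2.cvtColor(im,cv2.COLOR_BGR2HSV); H,S,V=h[...,0],h[...,1],h[...,2]
    m=(((H>35)&(H<130)&(S>70))|((H>21)&(H<33)&(S>120)&(V>170))).astype(np.uint8)
    u=proj('x',[*exp,.044],c); yy,xx=np.mgrid[:480,:640]; m[(xx-u[0])**2+(yy-u[1])**2>r*r]=0
    m=cv2.morphologyEx(m,cv2.MORPH_OPEN,np.ones((3,3),np.uint8))
    if m.sum()<30: print('none',u); return
    pts=cv2.findNonZero(m)[:,0].astype(float); W=np.array([plane('x',p,.044,c)[:2] for p in pts])
    rc=cv2.minAreaRect((W*1000).astype(np.float32)); print('exp px',u.round(),'n',len(W),'rect mm',np.round(rc[0],1),np.round(rc[1],1),round(rc[2],1),'centroid',(W.mean(0)*1000).round(1))
E
python3 - <<'E'
from h import *
im=snap('w11'); _,c=load('w11'); patches(im,c,(.6549,.0564),90)
i,c=load('w8'); patches(i,c,(.6549,.0564),35); patches(i,c,(.6388,-.0331),35)
t,_=load('t8'); ct=calibration('top')
for e in [(.6494,.1709),(.6549,.0564),(.6388,-.0331),(.6431,-.2509)]: patches(t,ct,e,14)
E
```

```text
31.63 pos [0.6539 0.0574 0.159 ] tx [-0.3852  0.9228 -0.    ] tz [ 0. -0. -1.] F [ 0.5 -0.5 -0.5] w 1.001
exp px [317. 226.] n 1052 rect mm [655.5  53.2] [42.7 23.6] 22.7 centroid [656.1  48.5]
exp px [451. 146.] n 482 rect mm [654.4  55.1] [42.4 26.7] 25.2 centroid [655.1  51.1]
exp px [427. 231.] n 296 rect mm [640.5 -40.7] [41.8 12.9] 20.2 centroid [638.7 -41.6]
none [255.60156438 188.60959815]
none [298.38315172 185.71722577]
none [331.90637013 190.95591462]
exp px [413. 188.] n 43 rect mm [ 636.4 -250.8] [33.6 15.2] 33.3 centroid [ 635.2 -250.6]
```

b2 has not moved. I descend and grip.

Emit:
send_rows:
  rows:
    - {"x": 0,"y": 0,"z": 0.15,"wx": 0,"wy": 0,"wz": 0,"hand": 1}
    - {"x": 0,"y": 0,"z": 0.25,"wx": 0,"wy": 0,"wz": 0,"hand": 1}
    - {"x": 0,"y": 0,"z": 0.25,"wx": 0,"wy": 0,"wz": 0,"hand": 1}
    - {"x": 0,"y": 0,"z": 0.16,"wx": 0,"wy": 0,"wz": 0,"hand": 1}
    - {"x": 0,"y": 0,"z": 0.1,"wx": 0,"wy": 0,"wz": 0,"hand": 1}
    - {"x": 0,"y": 0,"z": 0.05,"wx": 0,"wy": 0,"wz": 0,"hand": 1}
    - {"x": 0,"y": 0,"z": 0,"wx": 0,"wy": 0,"wz": 0,"hand": -1}
    - {"x": 0,"y": 0,"z": 0,"wx": 0,"wy": 0,"wz": 0,"hand": -1}
    - {"x": 0,"y": 0,"z": 0,"wx": 0,"wy": 0,"wz": 0,"hand": -1}
    - {"x": 0,"y": 0,"z": 0,"wx": 0,"wy": 0,"wz": 0,"hand": -1}

```text
time: 32.52
tool_pos: [0.6563, 0.0573, 0.0183]
tool_rot: [0.002, 0.555, 0.832, 0.002]
contact_force: [-0.1, -0.5, 0.1]
gripper_width: 0.576
grasp_force: 63.9
```

Emit:
send_rows:
  rows:
    - {"x": 0,"y": 0,"z": 0,"wx": 0,"wy": 0,"wz": 0,"hand": -1}
    - {"x": 0,"y": 0,"z": -0.1,"wx": 0,"wy": 0,"wz": 0,"hand": -1}
    - {"x": 0,"y": 0,"z": -0.2,"wx": 0,"wy": 0,"wz": 0,"hand": -1}
    - {"x": 0,"y": 0,"z": -0.25,"wx": 0,"wy": 0,"wz": 0,"hand": -1}
    - {"x": 0,"y": 0,"z": -0.25,"wx": 0,"wy": 0,"wz": 0,"hand": -1}
    - {"x": 0,"y": 0,"z": -0.08,"wx": 0,"wy": 0,"wz": 0.125,"hand": -1}
    - {"x": 0,"y": 0,"z": 0,"wx": 0,"wy": 0,"wz": 0.125,"hand": -1}
    - {"x": 0,"y": 0,"z": 0,"wx": 0,"wy": 0,"wz": 0.125,"hand": -1}
    - {"x": 0,"y": 0,"z": 0,"wx": 0,"wy": 0,"wz": 0.124,"hand": -1}
    - {"x": 0,"y": 0,"z": 0,"wx": 0,"wy": 0,"wz": 0,"hand": -1}

```text
time: 33.35
tool_pos: [0.6538, 0.0574, 0.1483]
tool_rot: [0.0, 0.707, 0.707, 0.0]
contact_force: [-1.0, -0.8, -0.2]
gripper_width: 0.57
grasp_force: 64.1
```

Emit:
send_rows:
  rows:
    - {"x": -0.053,"y": -0.2,"z": 0,"wx": 0,"wy": 0,"wz": 0,"hand": -1}
    - {"x": -0.053,"y": -0.25,"z": 0,"wx": 0,"wy": 0,"wz": 0,"hand": -1}
    - {"x": -0.053,"y": -0.25,"z": 0,"wx": 0,"wy": 0,"wz": 0,"hand": -1}
    - {"x": -0.053,"y": -0.25,"z": 0,"wx": 0,"wy": 0,"wz": 0,"hand": -1}
    - {"x": -0.051,"y": -0.25,"z": 0,"wx": 0,"wy": 0,"wz": 0,"hand": -1}
    - {"x": 0,"y": -0.127,"z": 0,"wx": 0,"wy": 0,"wz": -0.004,"hand": -1}
    - {"x": 0,"y": 0,"z": 0,"wx": 0,"wy": 0,"wz": 0,"hand": -1}
    - {"x": 0,"y": 0,"z": 0,"wx": 0,"wy": 0,"wz": 0,"hand": -1}
    - {"x": 0,"y": 0,"z": 0,"wx": 0,"wy": 0,"wz": 0,"hand": -1}
    - {"x": 0,"y": 0,"z": 0,"wx": 0,"wy": 0,"wz": 0,"hand": -1}

```text
time: 34.18
tool_pos: [0.4558, 0.0176, 0.1476]
tool_rot: [0.0, 0.705, 0.709, 0.0]
contact_force: [-1.0, -0.6, 0.1]
gripper_width: 0.572
grasp_force: 64.1
```

Run:
```python
from h import *
im=snap('w12'); cv2.imwrite('pics/x.png',im)
```

```text
34.18 pos [0.4558 0.0176 0.1476] tx [-6.e-03  1.e+00 -1.e-04] tz [ 1.1e-03 -1.0e-04 -1.0e+00] F [-1.  -0.6  0.1] w 0.572
```

Emit:
send_rows:
  rows:
    - {"x": 0,"y": -0.006,"z": 0.1,"wx": 0,"wy": 0,"wz": 0,"hand": -1}
    - {"x": 0,"y": 0,"z": 0.2,"wx": 0,"wy": 0,"wz": 0,"hand": -1}
    - {"x": 0,"y": 0,"z": 0.18,"wx": 0,"wy": 0,"wz": 0,"hand": -1}
    - {"x": 0,"y": 0,"z": 0.11,"wx": 0,"wy": 0,"wz": 0,"hand": -1}
    - {"x": 0,"y": 0,"z": 0.06,"wx": 0,"wy": 0,"wz": 0,"hand": -1}
    - {"x": 0,"y": 0,"z": 0.04,"wx": 0,"wy": 0,"wz": 0,"hand": -1}
    - {"x": 0,"y": 0,"z": 0.03,"wx": 0,"wy": 0,"wz": 0,"hand": -1}
    - {"x": 0,"y": 0,"z": 0.02,"wx": 0,"wy": 0,"wz": 0,"hand": -1}
    - {"x": 0,"y": 0,"z": 0.012,"wx": 0,"wy": 0,"wz": 0,"hand": -1}
    - {"x": 0,"y": 0,"z": 0.006,"wx": 0,"wy": 0,"wz": 0,"hand": -1}

```text
time: 35.07
tool_pos: [0.4547, 0.0175, 0.0339]
tool_rot: [0.001, 0.705, 0.709, 0.0]
contact_force: [0.1, 0.8, -0.5]
gripper_width: 0.576
grasp_force: 64.1
```

Emit:
send_rows:
  rows:
    - {"x": 0,"y": 0,"z": 0.004,"wx": 0,"wy": 0,"wz": 0,"hand": 1}
    - {"x": 0,"y": 0,"z": 0,"wx": 0,"wy": 0,"wz": 0,"hand": 1}
    - {"x": 0,"y": 0,"z": 0,"wx": 0,"wy": 0,"wz": 0,"hand": 1}
    - {"x": 0,"y": 0,"z": -0.03,"wx": 0,"wy": 0,"wz": 0,"hand": 1}
    - {"x": 0,"y": 0,"z": -0.1,"wx": 0,"wy": 0,"wz": 0,"hand": 1}
    - {"x": 0,"y": 0,"z": -0.22,"wx": 0,"wy": 0,"wz": 0,"hand": 1}
    - {"x": 0,"y": 0,"z": -0.25,"wx": 0,"wy": 0,"wz": 0,"hand": 1}
    - {"x": 0,"y": 0,"z": -0.25,"wx": 0,"wy": 0,"wz": 0,"hand": 1}
    - {"x": 0.145,"y": 0.186,"z": 0,"wx": 0,"wy": 0,"wz": 0,"hand": 1}
    - {"x": 0.145,"y": 0.186,"z": 0,"wx": 0,"wy": 0,"wz": 0,"hand": 1}

```text
time: 35.9
tool_pos: [0.5127, 0.0612, 0.1665]
tool_rot: [0.004, 0.706, 0.708, 0.004]
contact_force: [0.3, 0.0, -0.2]
gripper_width: 1.0
grasp_force: 0.0
```

Emit:
send_rows:
  rows:
    - {"x": 0.145,"y": 0.186,"z": 0,"wx": 0,"wy": 0,"wz": 0,"hand": 1}
    - {"x": 0.145,"y": 0.186,"z": 0,"wx": 0,"wy": 0,"wz": 0,"hand": 1}
    - {"x": 0.145,"y": 0.186,"z": 0,"wx": 0,"wy": 0,"wz": 0,"hand": 1}
    - {"x": 0.145,"y": 0.186,"z": 0,"wx": 0,"wy": 0,"wz": 0,"hand": 1}
    - {"x": 0.145,"y": 0.188,"z": 0,"wx": 0,"wy": 0,"wz": 0,"hand": 1}
    - {"x": 0,"y": 0,"z": 0,"wx": 0,"wy": 0,"wz": 0.104,"hand": 1}
    - {"x": 0,"y": 0,"z": 0,"wx": 0,"wy": 0,"wz": 0.104,"hand": 1}
    - {"x": 0,"y": 0,"z": 0,"wx": 0,"wy": 0,"wz": 0.105,"hand": 1}
    - {"x": 0,"y": 0,"z": 0,"wx": 0,"wy": 0,"wz": 0,"hand": 1}
    - {"x": 0,"y": 0,"z": 0,"wx": 0,"wy": 0,"wz": 0,"hand": 1}

```text
time: 36.73
tool_pos: [0.6488, 0.1708, 0.1604]
tool_rot: [0.0, 0.786, 0.618, 0.0]
contact_force: [-0.2, -0.6, 0.3]
gripper_width: 1.001
grasp_force: 0.0
```

Run:
```python
from h import *
im=snap('w13'); _,c=load('w13'); patches(im,c,(.6494,.1709),110)
cv2.imwrite('pics/x13.png',im)
```

```text
36.73 pos [0.6488 0.1708 0.1604] tx [2.365e-01 9.716e-01 1.000e-04] tz [ 3.e-04  1.e-04 -1.e+00] F [-0.2 -0.6  0.3] w 1.001
exp px [316. 224.] n 1036 rect mm [648.3 168.8] [22.9 42.2] 76.3 centroid [646.4 164.3]
```

Emit:
send_rows:
  rows:
    - {"x": 0,"y": 0,"z": 0.15,"wx": 0,"wy": 0,"wz": 0,"hand": 1}
    - {"x": 0,"y": 0,"z": 0.25,"wx": 0,"wy": 0,"wz": 0,"hand": 1}
    - {"x": 0,"y": 0,"z": 0.25,"wx": 0,"wy": 0,"wz": 0,"hand": 1}
    - {"x": 0,"y": 0,"z": 0.17,"wx": 0,"wy": 0,"wz": 0,"hand": 1}
    - {"x": 0,"y": 0,"z": 0.1,"wx": 0,"wy": 0,"wz": 0,"hand": 1}
    - {"x": 0,"y": 0,"z": 0.05,"wx": 0,"wy": 0,"wz": 0,"hand": 1}
    - {"x": 0,"y": 0,"z": 0,"wx": 0,"wy": 0,"wz": 0,"hand": -1}
    - {"x": 0,"y": 0,"z": 0,"wx": 0,"wy": 0,"wz": 0,"hand": -1}
    - {"x": 0,"y": 0,"z": 0,"wx": 0,"wy": 0,"wz": 0,"hand": -1}
    - {"x": 0,"y": 0,"z": 0,"wx": 0,"wy": 0,"wz": 0,"hand": -1}

```text
time: 37.62
tool_pos: [0.6513, 0.1712, 0.0181]
tool_rot: [0.001, 0.787, 0.617, 0.003]
contact_force: [0.3, -0.7, -0.1]
gripper_width: 0.57
grasp_force: 63.8
```

Emit:
send_rows:
  rows:
    - {"x": 0,"y": 0,"z": 0,"wx": 0,"wy": 0,"wz": 0,"hand": -1}
    - {"x": 0,"y": 0,"z": -0.1,"wx": 0,"wy": 0,"wz": 0,"hand": -1}
    - {"x": 0,"y": 0,"z": -0.2,"wx": 0,"wy": 0,"wz": 0,"hand": -1}
    - {"x": 0,"y": 0,"z": -0.25,"wx": 0,"wy": 0,"wz": 0,"hand": -1}
    - {"x": 0,"y": 0,"z": -0.25,"wx": 0,"wy": 0,"wz": 0,"hand": -1}
    - {"x": 0,"y": 0,"z": -0.08,"wx": 0,"wy": 0,"wz": -0.104,"hand": -1}
    - {"x": 0,"y": 0,"z": 0,"wx": 0,"wy": 0,"wz": -0.104,"hand": -1}
    - {"x": 0,"y": 0,"z": 0,"wx": 0,"wy": 0,"wz": -0.102,"hand": -1}
    - {"x": 0,"y": 0,"z": 0,"wx": 0,"wy": 0,"wz": 0,"hand": -1}
    - {"x": 0,"y": 0,"z": 0,"wx": 0,"wy": 0,"wz": 0,"hand": -1}

```text
time: 38.45
tool_pos: [0.6486, 0.1707, 0.1473]
tool_rot: [0.0, 0.707, 0.707, 0.0]
contact_force: [-0.1, 0.1, -0.3]
gripper_width: 0.571
grasp_force: 64.0
```

Emit:
send_rows:
  rows:
    - {"x": -0.104,"y": -0.185,"z": 0,"wx": 0,"wy": 0,"wz": 0,"hand": -1}
    - {"x": -0.104,"y": -0.185,"z": 0,"wx": 0,"wy": 0,"wz": 0,"hand": -1}
    - {"x": -0.104,"y": -0.185,"z": 0,"wx": 0,"wy": 0,"wz": 0,"hand": -1}
    - {"x": -0.104,"y": -0.185,"z": 0,"wx": 0,"wy": 0,"wz": 0,"hand": -1}
    - {"x": -0.104,"y": -0.185,"z": 0,"wx": 0,"wy": 0,"wz": 0,"hand": -1}
    - {"x": -0.104,"y": -0.185,"z": 0,"wx": 0,"wy": 0,"wz": 0,"hand": -1}
    - {"x": -0.103,"y": -0.184,"z": 0,"wx": 0,"wy": 0,"wz": -0.004,"hand": -1}
    - {"x": 0,"y": 0,"z": 0,"wx": 0,"wy": 0,"wz": 0,"hand": -1}
    - {"x": 0,"y": 0,"z": 0,"wx": 0,"wy": 0,"wz": 0,"hand": -1}
    - {"x": 0,"y": 0,"z": 0,"wx": 0,"wy": 0,"wz": 0,"hand": -1}

```text
time: 39.28
tool_pos: [0.4553, 0.0612, 0.1471]
tool_rot: [0.0, 0.706, 0.709, 0.001]
contact_force: [1.1, -0.2, -1.4]
gripper_width: 0.573
grasp_force: 64.1
```

Emit:
send_rows:
  rows:
    - {"x": 0.005,"y": -0.004,"z": 0.1,"wx": 0,"wy": 0,"wz": 0,"hand": -1}
    - {"x": 0,"y": 0,"z": 0.2,"wx": 0,"wy": 0,"wz": 0,"hand": -1}
    - {"x": 0,"y": 0,"z": 0.18,"wx": 0,"wy": 0,"wz": 0,"hand": -1}
    - {"x": 0,"y": 0,"z": 0.11,"wx": 0,"wy": 0,"wz": 0,"hand": -1}
    - {"x": 0,"y": 0,"z": 0.06,"wx": 0,"wy": 0,"wz": 0,"hand": -1}
    - {"x": 0,"y": 0,"z": 0.04,"wx": 0,"wy": 0,"wz": 0,"hand": -1}
    - {"x": 0,"y": 0,"z": 0.03,"wx": 0,"wy": 0,"wz": 0,"hand": -1}
    - {"x": 0,"y": 0,"z": 0.02,"wx": 0,"wy": 0,"wz": 0,"hand": -1}
    - {"x": 0,"y": 0,"z": 0.012,"wx": 0,"wy": 0,"wz": 0,"hand": -1}
    - {"x": 0,"y": 0,"z": 0.006,"wx": 0,"wy": 0,"wz": 0,"hand": -1}

```text
time: 40.12
tool_pos: [0.4551, 0.062, 0.0336]
tool_rot: [0.001, 0.705, 0.709, 0.001]
contact_force: [-0.5, 0.1, -0.8]
gripper_width: 0.57
grasp_force: 64.1
```

Emit:
send_rows:
  rows:
    - {"x": 0,"y": 0,"z": 0.004,"wx": 0,"wy": 0,"wz": 0,"hand": 1}
    - {"x": 0,"y": 0,"z": 0,"wx": 0,"wy": 0,"wz": 0,"hand": 1}
    - {"x": 0,"y": 0,"z": 0,"wx": 0,"wy": 0,"wz": 0,"hand": 1}
    - {"x": 0,"y": 0,"z": -0.03,"wx": 0,"wy": 0,"wz": 0,"hand": 1}
    - {"x": 0,"y": 0,"z": -0.1,"wx": 0,"wy": 0,"wz": 0,"hand": 1}
    - {"x": 0,"y": 0,"z": -0.22,"wx": 0,"wy": 0,"wz": 0,"hand": 1}
    - {"x": 0,"y": 0,"z": -0.25,"wx": 0,"wy": 0,"wz": 0,"hand": 1}
    - {"x": 0,"y": 0,"z": -0.25,"wx": 0,"wy": 0,"wz": 0,"hand": 1}
    - {"x": 0,"y": 0,"z": 0,"wx": 0,"wy": 0,"wz": 0,"hand": 1}
    - {"x": 0,"y": 0,"z": 0,"wx": 0,"wy": 0,"wz": 0,"hand": 1}

```text
time: 40.95
tool_pos: [0.4565, 0.0619, 0.1637]
tool_rot: [0.003, 0.705, 0.709, 0.003]
contact_force: [0.0, 0.1, 0.0]
gripper_width: 1.003
grasp_force: 0.0
```

Emit:
send_rows:
  rows:
    - {"x": -0.209,"y": 0.124,"z": 0,"wx": 0,"wy": 0,"wz": 0,"hand": 1}
    - {"x": -0.209,"y": 0.124,"z": 0,"wx": 0,"wy": 0,"wz": 0,"hand": 1}
    - {"x": -0.209,"y": 0.124,"z": 0,"wx": 0,"wy": 0,"wz": 0,"hand": 1}
    - {"x": -0.209,"y": 0.124,"z": 0,"wx": 0,"wy": 0,"wz": 0,"hand": 1}
    - {"x": -0.209,"y": 0.124,"z": 0,"wx": 0,"wy": 0,"wz": 0,"hand": 1}
    - {"x": -0.209,"y": 0.124,"z": 0,"wx": 0,"wy": 0,"wz": 0,"hand": 1}
    - {"x": -0.209,"y": 0.124,"z": 0,"wx": 0,"wy": 0,"wz": 0,"hand": 1}
    - {"x": -0.209,"y": 0.124,"z": 0,"wx": 0,"wy": 0,"wz": 0,"hand": 1}
    - {"x": -0.209,"y": 0.124,"z": 0,"wx": 0,"wy": 0,"wz": 0,"hand": 1}
    - {"x": -0.209,"y": 0.125,"z": 0,"wx": 0,"wy": 0,"wz": 0,"hand": 1}

```text
time: 41.78
tool_pos: [0.6418, -0.2516, 0.1572]
tool_rot: [-0.002, 0.705, 0.709, -0.001]
contact_force: [-0.3, 0.3, -0.3]
gripper_width: 1.001
grasp_force: 0.0
```

Emit:
send_rows:
  rows:
    - {"x": 0,"y": 0,"z": 0,"wx": 0,"wy": 0,"wz": 0.089,"hand": 1}
    - {"x": 0,"y": 0,"z": 0,"wx": 0,"wy": 0,"wz": 0.089,"hand": 1}
    - {"x": 0,"y": 0,"z": 0,"wx": 0,"wy": 0,"wz": 0,"hand": 1}
    - {"x": 0,"y": 0,"z": 0,"wx": 0,"wy": 0,"wz": 0,"hand": 1}
    - {"x": 0,"y": 0,"z": 0,"wx": 0,"wy": 0,"wz": 0,"hand": 1}
    - {"x": 0,"y": 0,"z": 0,"wx": 0,"wy": 0,"wz": 0,"hand": 1}
    - {"x": 0,"y": 0,"z": 0,"wx": 0,"wy": 0,"wz": 0,"hand": 1}
    - {"x": 0,"y": 0,"z": 0,"wx": 0,"wy": 0,"wz": 0,"hand": 1}
    - {"x": 0,"y": 0,"z": 0,"wx": 0,"wy": 0,"wz": 0,"hand": 1}
    - {"x": 0,"y": 0,"z": 0,"wx": 0,"wy": 0,"wz": 0,"hand": 1}

```text
time: 42.62
tool_pos: [0.6423, -0.2503, 0.16]
tool_rot: [0.0, 0.753, 0.658, 0.0]
contact_force: [-0.2, -0.2, -1.0]
gripper_width: 1.003
grasp_force: 0.0
```

Run:
```python
from h import *
im=snap('w14'); _,c=load('w14'); patches(im,c,(.6431,-.2509),110); patches(im,c,(.6431,-.2509),180)
```

```text
42.62 pos [ 0.6423 -0.2503  0.16  ] tx [ 1.332e-01  9.911e-01 -1.000e-04] tz [ 2.e-04 -2.e-04 -1.e+00] F [-0.2 -0.2 -1. ] w 1.003
exp px [317. 225.] n 1031 rect mm [ 644.2 -255.4] [23.  42.3] 82.4 centroid [ 642.8 -260. ]
exp px [317. 225.] n 1031 rect mm [ 644.2 -255.4] [23.  42.3] 82.4 centroid [ 642.8 -260. ]
```

Emit:
send_rows:
  rows:
    - {"x": -0.014,"y": 0.013,"z": 0.15,"wx": 0,"wy": 0,"wz": 0,"hand": 1}
    - {"x": 0,"y": 0,"z": 0.25,"wx": 0,"wy": 0,"wz": 0,"hand": 1}
    - {"x": 0,"y": 0,"z": 0.25,"wx": 0,"wy": 0,"wz": 0,"hand": 1}
    - {"x": 0,"y": 0,"z": 0.17,"wx": 0,"wy": 0,"wz": 0,"hand": 1}
    - {"x": 0,"y": 0,"z": 0.1,"wx": 0,"wy": 0,"wz": 0,"hand": 1}
    - {"x": 0,"y": 0,"z": 0.045,"wx": 0,"wy": 0,"wz": 0,"hand": 1}
    - {"x": 0,"y": 0,"z": 0,"wx": 0,"wy": 0,"wz": 0,"hand": -1}
    - {"x": 0,"y": 0,"z": 0,"wx": 0,"wy": 0,"wz": 0,"hand": -1}
    - {"x": 0,"y": 0,"z": 0,"wx": 0,"wy": 0,"wz": 0,"hand": -1}
    - {"x": 0,"y": 0,"z": 0,"wx": 0,"wy": 0,"wz": 0,"hand": -1}

```text
time: 43.5
tool_pos: [0.6462, -0.254, 0.0187]
tool_rot: [0.003, 0.753, 0.658, 0.001]
contact_force: [0.3, -0.4, -0.2]
gripper_width: 0.571
grasp_force: 64.0
```

Emit:
send_rows:
  rows:
    - {"x": 0,"y": 0,"z": 0,"wx": 0,"wy": 0,"wz": 0,"hand": -1}
    - {"x": 0,"y": 0,"z": -0.1,"wx": 0,"wy": 0,"wz": 0,"hand": -1}
    - {"x": 0,"y": 0,"z": -0.2,"wx": 0,"wy": 0,"wz": 0,"hand": -1}
    - {"x": 0,"y": 0,"z": -0.25,"wx": 0,"wy": 0,"wz": 0,"hand": -1}
    - {"x": 0,"y": 0,"z": -0.25,"wx": 0,"wy": 0,"wz": 0,"hand": -1}
    - {"x": 0,"y": 0,"z": -0.1,"wx": 0,"wy": 0,"wz": -0.089,"hand": -1}
    - {"x": 0,"y": 0,"z": 0,"wx": 0,"wy": 0,"wz": -0.088,"hand": -1}
    - {"x": 0,"y": 0,"z": 0,"wx": 0,"wy": 0,"wz": 0,"hand": -1}
    - {"x": 0,"y": 0,"z": 0,"wx": 0,"wy": 0,"wz": 0,"hand": -1}
    - {"x": 0,"y": 0,"z": 0,"wx": 0,"wy": 0,"wz": 0,"hand": -1}

```text
time: 44.33
tool_pos: [0.6431, -0.2524, 0.149]
tool_rot: [-0.001, 0.706, 0.708, -0.0]
contact_force: [-0.5, -0.0, -1.3]
gripper_width: 0.571
grasp_force: 64.2
```

Emit:
send_rows:
  rows:
    - {"x": 0.2,"y": -0.1,"z": 0,"wx": 0,"wy": 0,"wz": 0,"hand": -1}
    - {"x": 0.23,"y": -0.12,"z": 0,"wx": 0,"wy": 0,"wz": 0,"hand": -1}
    - {"x": 0.23,"y": -0.12,"z": 0,"wx": 0,"wy": 0,"wz": 0,"hand": -1}
    - {"x": 0.23,"y": -0.12,"z": 0,"wx": 0,"wy": 0,"wz": 0,"hand": -1}
    - {"x": 0.23,"y": -0.12,"z": 0,"wx": 0,"wy": 0,"wz": 0,"hand": -1}
    - {"x": 0.23,"y": -0.12,"z": 0,"wx": 0,"wy": 0,"wz": 0,"hand": -1}
    - {"x": 0.23,"y": -0.12,"z": 0,"wx": 0,"wy": 0,"wz": 0,"hand": -1}
    - {"x": 0.23,"y": -0.12,"z": 0,"wx": 0,"wy": 0,"wz": 0,"hand": -1}
    - {"x": 0.23,"y": -0.12,"z": 0,"wx": 0,"wy": 0,"wz": 0,"hand": -1}
    - {"x": 0.23,"y": -0.12,"z": 0,"wx": 0,"wy": 0,"wz": 0,"hand": -1}

```text
time: 45.17
tool_pos: [0.4632, 0.0881, 0.1488]
tool_rot: [-0.001, 0.706, 0.708, -0.001]
contact_force: [1.2, 1.2, -0.6]
gripper_width: 0.58
grasp_force: 64.2
```

Emit:
send_rows:
  rows:
    - {"x": 0.12,"y": -0.071,"z": 0,"wx": 0,"wy": 0,"wz": 0,"hand": -1}
    - {"x": 0,"y": 0,"z": 0,"wx": 0,"wy": 0,"wz": 0,"hand": -1}
    - {"x": 0,"y": 0,"z": 0,"wx": 0,"wy": 0,"wz": 0,"hand": -1}
    - {"x": 0,"y": 0,"z": 0,"wx": 0,"wy": 0,"wz": 0,"hand": -1}
    - {"x": 0,"y": 0,"z": 0,"wx": 0,"wy": 0,"wz": 0,"hand": -1}
    - {"x": 0,"y": 0,"z": 0,"wx": 0,"wy": 0,"wz": 0,"hand": -1}
    - {"x": 0,"y": 0,"z": 0,"wx": 0,"wy": 0,"wz": 0,"hand": -1}
    - {"x": 0,"y": 0,"z": 0,"wx": 0,"wy": 0,"wz": 0,"hand": -1}
    - {"x": 0,"y": 0,"z": 0,"wx": 0,"wy": 0,"wz": 0,"hand": -1}
    - {"x": 0,"y": 0,"z": 0,"wx": 0,"wy": 0,"wz": 0,"hand": -1}

```text
time: 46.0
tool_pos: [0.4546, 0.1045, 0.15]
tool_rot: [-0.0, 0.706, 0.709, -0.0]
contact_force: [-0.2, -0.7, -1.6]
gripper_width: 0.571
grasp_force: 64.2
```

Run:
```python
from h import *
im=snap('w15')
```

```text
46.0 pos [0.4546 0.1045 0.15  ] tx [-0.0044  1.      0.    ] tz [-1.e-04  0.e+00 -1.e+00] F [-0.2 -0.7 -1.6] w 0.571
```

View pics/w15.png

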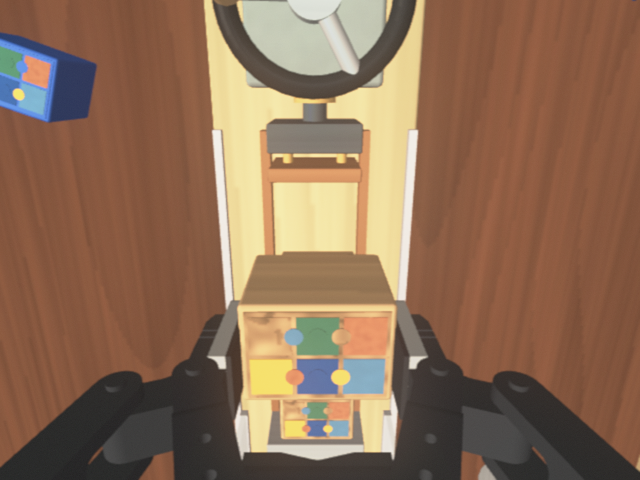

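The block is centred over the channel. The pad is at row 175, clear of it. The row's first block shows beside the stop at (317,418). I lower it.

Emit:
send_rows:
  rows:
    - {"x": 0.005,"y": 0,"z": 0.1,"wx": 0,"wy": 0,"wz": 0,"hand": -1}
    - {"x": 0,"y": 0,"z": 0.2,"wx": 0,"wy": 0,"wz": 0,"hand": -1}
    - {"x": 0,"y": 0,"z": 0.18,"wx": 0,"wy": 0,"wz": 0,"hand": -1}
    - {"x": 0,"y": 0,"z": 0.12,"wx": 0,"wy": 0,"wz": 0,"hand": -1}
    - {"x": 0,"y": 0,"z": 0.06,"wx": 0,"wy": 0,"wz": 0,"hand": -1}
    - {"x": 0,"y": 0,"z": 0.04,"wx": 0,"wy": 0,"wz": 0,"hand": -1}
    - {"x": 0,"y": 0,"z": 0.03,"wx": 0,"wy": 0,"wz": 0,"hand": -1}
    - {"x": 0,"y": 0,"z": 0.02,"wx": 0,"wy": 0,"wz": 0,"hand": -1}
    - {"x": 0,"y": 0,"z": 0.015,"wx": 0,"wy": 0,"wz": 0,"hand": -1}
    - {"x": 0,"y": 0,"z": 0.006,"wx": 0,"wy": 0,"wz": 0,"hand": -1}

```text
time: 46.88
tool_pos: [0.4552, 0.1056, 0.0351]
tool_rot: [0.0, 0.705, 0.709, 0.001]
contact_force: [0.3, -0.1, -0.9]
gripper_width: 0.575
grasp_force: 64.2
```

Emit:
send_rows:
  rows:
    - {"x": 0,"y": 0,"z": 0.006,"wx": 0,"wy": 0,"wz": 0,"hand": 1}
    - {"x": 0,"y": 0,"z": 0,"wx": 0,"wy": 0,"wz": 0,"hand": 1}
    - {"x": 0,"y": 0,"z": 0,"wx": 0,"wy": 0,"wz": 0,"hand": 1}
    - {"x": 0,"y": 0,"z": -0.03,"wx": 0,"wy": 0,"wz": 0,"hand": 1}
    - {"x": 0,"y": 0,"z": -0.1,"wx": 0,"wy": 0,"wz": 0,"hand": 1}
    - {"x": 0,"y": 0,"z": -0.22,"wx": 0,"wy": 0,"wz": 0,"hand": 1}
    - {"x": 0,"y": 0,"z": -0.25,"wx": 0,"wy": 0,"wz": 0,"hand": 1}
    - {"x": 0,"y": 0,"z": -0.25,"wx": 0,"wy": 0,"wz": 0,"hand": -1}
    - {"x": -0.1,"y": 0,"z": -0.25,"wx": 0,"wy": 0,"wz": 0,"hand": -1}
    - {"x": -0.1,"y": 0,"z": -0.25,"wx": 0,"wy": 0,"wz": 0,"hand": -1}

```text
time: 47.72
tool_pos: [0.4542, 0.0756, 0.2385]
tool_rot: [0.0, 0.705, 0.709, 0.0]
contact_force: [1.3, -1.0, -0.7]
gripper_width: 0.602
grasp_force: 0.0
```

Emit:
send_rows:
  rows:
    - {"x": -0.1,"y": 0,"z": -0.25,"wx": 0,"wy": 0,"wz": 0,"hand": -1}
    - {"x": -0.1,"y": 0,"z": -0.25,"wx": 0,"wy": 0,"wz": 0,"hand": -1}
    - {"x": -0.1,"y": 0,"z": -0.12,"wx": 0,"wy": 0,"wz": 0,"hand": -1}
    - {"x": 0,"y": 0,"z": 0,"wx": 0,"wy": 0,"wz": 0,"hand": -1}
    - {"x": 0,"y": 0,"z": 0,"wx": 0,"wy": 0,"wz": 0,"hand": -1}
    - {"x": 0,"y": 0,"z": 0,"wx": 0,"wy": 0,"wz": 0,"hand": -1}
    - {"x": 0,"y": 0,"z": 0,"wx": 0,"wy": 0,"wz": 0,"hand": -1}
    - {"x": 0,"y": 0,"z": 0,"wx": 0,"wy": 0,"wz": 0,"hand": -1}
    - {"x": 0,"y": 0,"z": 0,"wx": 0,"wy": 0,"wz": 0,"hand": -1}
    - {"x": 0,"y": 0,"z": 0,"wx": 0,"wy": 0,"wz": 0,"hand": -1}

```text
time: 48.55
tool_pos: [0.4545, 0.0309, 0.3279]
tool_rot: [-0.001, 0.705, 0.709, -0.001]
contact_force: [-0.1, -0.6, 0.2]
gripper_width: 0.0
grasp_force: 0.0
```

Run:
```python
from h import *
im=snap('w16'); _,c=load('w16')
h=cv2.cvtColor(im,cv2.COLOR_BGR2HSV); H,S,V=[h[...,k] for k in range(3)]
m=((H>35)&(H<130)&(S>70)&(V>60)).astype(np.uint8)
m=cv2.morphologyEx(cv2.morphologyEx(m,cv2.MORPH_OPEN,np.ones((2,2),np.uint8)),cv2.MORPH_CLOSE,np.ones((7,7),np.uint8))
n,l,st,ce=cv2.connectedComponentsWithStats(m)
for k in range(1,n):
    if st[k,4]>80:
        W=np.array([plane('x',p,.059,c)[:2]*1000 for p in np.argwhere(l==k)[:,::-1].astype(float)],np.float32); r=cv2.minAreaRect(W)
        print(ce[k].round(),st[k,4],np.round(r[0],1),np.round(r[1],1),round(r[2],1))
```

```text
48.55 pos [0.4545 0.0309 0.3279] tx [-5.7e-03  1.0e+00  2.0e-04] tz [-1.8e-03  2.0e-04 -1.0e+00] F [-0.1 -0.6  0.2] w 0.0
[145.  11.] 1304 [296.7 172.9] [65.5 23.6] 0.3
[612.  96.] 2699 [726.5 106.5] [48.8 54.2] 13.9
[319. 106.] 141 [456.7  97.7] [10.3 10.7] 0.4
[319. 154.] 132 [456.6  52.9] [ 9.7 10.5] 0.4
[318. 200.] 107 [455.9   7.8] [10.  10.3] 0.4
[318. 240.] 100 [456.8 -35.1] [9.3 9.8] 0.4
```

All four blocks sit flat in the channel: spacing 44 mm, x within 1 mm, yaw 0.4°. Now I shut the guard by pushing the bar from the far side.

Emit:
send_rows:
  rows:
    - {"x": -0.241,"y": 0,"z": 0.1,"wx": 0,"wy": 0,"wz": 0,"hand": -1}
    - {"x": -0.241,"y": 0,"z": 0.1,"wx": 0,"wy": 0,"wz": 0,"hand": -1}
    - {"x": -0.241,"y": 0,"z": 0.1,"wx": 0,"wy": 0,"wz": 0,"hand": -1}
    - {"x": -0.241,"y": 0,"z": 0.1,"wx": 0,"wy": 0,"wz": 0,"hand": -1}
    - {"x": -0.241,"y": 0,"z": 0.1,"wx": 0,"wy": 0,"wz": 0,"hand": -1}
    - {"x": -0.241,"y": 0,"z": 0.1,"wx": 0,"wy": 0,"wz": 0,"hand": -1}
    - {"x": -0.241,"y": 0,"z": 0.1,"wx": 0,"wy": 0,"wz": 0,"hand": -1}
    - {"x": 0,"y": 0,"z": 0,"wx": 0,"wy": 0,"wz": 0,"hand": -1}
    - {"x": 0,"y": 0,"z": 0.1,"wx": 0,"wy": 0,"wz": 0,"hand": -1}
    - {"x": 0,"y": 0,"z": 0.2,"wx": 0,"wy": 0,"wz": 0,"hand": -1}

```text
time: 49.43
tool_pos: [0.4583, -0.2246, 0.1825]
tool_rot: [0.004, 0.706, 0.708, 0.001]
contact_force: [-0.4, -0.2, -0.1]
gripper_width: 0.002
grasp_force: 0.0
```

Emit:
send_rows:
  rows:
    - {"x": 0,"y": 0,"z": 0.2,"wx": 0,"wy": 0,"wz": 0,"hand": -1}
    - {"x": 0,"y": 0,"z": 0.2,"wx": 0,"wy": 0,"wz": 0,"hand": -1}
    - {"x": 0,"y": 0,"z": 0.12,"wx": 0,"wy": 0,"wz": 0,"hand": -1}
    - {"x": 0,"y": 0,"z": 0.06,"wx": 0,"wy": 0,"wz": 0,"hand": -1}
    - {"x": 0,"y": 0,"z": 0,"wx": 0,"wy": 0,"wz": 0,"hand": -1}
    - {"x": 0.05,"y": 0,"z": 0,"wx": 0,"wy": 0,"wz": 0,"hand": -1}
    - {"x": 0.06,"y": 0,"z": 0,"wx": 0,"wy": 0,"wz": 0,"hand": -1}
    - {"x": 0.05,"y": 0,"z": 0,"wx": 0,"wy": 0,"wz": 0,"hand": -1}
    - {"x": 0.04,"y": 0,"z": 0,"wx": 0,"wy": 0,"wz": 0,"hand": -1}
    - {"x": 0.03,"y": 0,"z": 0,"wx": 0,"wy": 0,"wz": 0,"hand": -1}

```text
time: 50.27
tool_pos: [0.4565, -0.1873, 0.0931]
tool_rot: [0.001, 0.705, 0.709, 0.0]
contact_force: [0.6, -0.5, 0.7]
gripper_width: 0.001
grasp_force: 0.0
```

Emit:
send_rows:
  rows:
    - {"x": 0.03,"y": 0,"z": 0,"wx": 0,"wy": 0,"wz": 0,"hand": -1}
    - {"x": 0.03,"y": 0,"z": 0,"wx": 0,"wy": 0,"wz": 0,"hand": -1}
    - {"x": 0.06,"y": 0,"z": 0,"wx": 0,"wy": 0,"wz": 0,"hand": -1}
    - {"x": 0.1,"y": 0,"z": 0,"wx": 0,"wy": 0,"wz": 0,"hand": -1}
    - {"x": 0.1,"y": 0,"z": 0,"wx": 0,"wy": 0,"wz": 0,"hand": -1}
    - {"x": 0.1,"y": 0,"z": 0,"wx": 0,"wy": 0,"wz": 0,"hand": -1}
    - {"x": 0.1,"y": 0,"z": 0,"wx": 0,"wy": 0,"wz": 0,"hand": -1}
    - {"x": 0.1,"y": 0,"z": 0,"wx": 0,"wy": 0,"wz": 0,"hand": -1}
    - {"x": 0.1,"y": 0,"z": 0,"wx": 0,"wy": 0,"wz": 0,"hand": -1}
    - {"x": 0.1,"y": 0,"z": 0,"wx": 0,"wy": 0,"wz": 0,"hand": -1}

```text
time: 51.1
tool_pos: [0.4557, -0.0645, 0.0926]
tool_rot: [0.001, 0.705, 0.709, 0.0]
contact_force: [0.4, -2.3, 1.4]
gripper_width: -0.005
grasp_force: 1.3
```

Emit:
send_rows:
  rows:
    - {"x": 0.1,"y": 0,"z": 0,"wx": 0,"wy": 0,"wz": 0,"hand": -1}
    - {"x": 0.1,"y": 0,"z": 0,"wx": 0,"wy": 0,"wz": 0,"hand": -1}
    - {"x": 0.1,"y": 0,"z": 0,"wx": 0,"wy": 0,"wz": 0,"hand": -1}
    - {"x": 0.08,"y": 0,"z": 0,"wx": 0,"wy": 0,"wz": 0,"hand": -1}
    - {"x": 0.06,"y": 0,"z": 0,"wx": 0,"wy": 0,"wz": 0,"hand": -1}
    - {"x": 0.05,"y": 0,"z": 0,"wx": 0,"wy": 0,"wz": 0,"hand": -1}
    - {"x": 0.04,"y": 0,"z": 0,"wx": 0,"wy": 0,"wz": 0,"hand": -1}
    - {"x": 0.03,"y": 0,"z": 0,"wx": 0,"wy": 0,"wz": 0,"hand": -1}
    - {"x": 0.03,"y": 0,"z": 0,"wx": 0,"wy": 0,"wz": 0,"hand": -1}
    - {"x": 0,"y": 0,"z": 0,"wx": 0,"wy": 0,"wz": 0,"hand": -1}

```text
time: 51.93
tool_pos: [0.4545, 0.0242, 0.0916]
tool_rot: [-0.001, 0.705, 0.709, 0.0]
contact_force: [-0.0, -0.4, -0.2]
gripper_width: 0.005
grasp_force: 0.0
```

Emit:
send_rows:
  rows:
    - {"x": 0.02,"y": 0,"z": 0,"wx": 0,"wy": 0,"wz": 0,"hand": -1}
    - {"x": 0.02,"y": 0,"z": 0,"wx": 0,"wy": 0,"wz": 0,"hand": -1}
    - {"x": 0.015,"y": 0,"z": 0,"wx": 0,"wy": 0,"wz": 0,"hand": -1}
    - {"x": 0.015,"y": 0,"z": 0,"wx": 0,"wy": 0,"wz": 0,"hand": -1}
    - {"x": 0,"y": 0,"z": 0,"wx": 0,"wy": 0,"wz": 0,"hand": -1}
    - {"x": 0,"y": 0,"z": 0,"wx": 0,"wy": 0,"wz": 0,"hand": -1}
    - {"x": 0,"y": 0,"z": 0,"wx": 0,"wy": 0,"wz": 0,"hand": -1}
    - {"x": 0,"y": 0,"z": 0,"wx": 0,"wy": 0,"wz": 0,"hand": -1}
    - {"x": 0,"y": 0,"z": 0,"wx": 0,"wy": 0,"wz": 0,"hand": -1}
    - {"x": 0,"y": 0,"z": 0,"wx": 0,"wy": 0,"wz": 0,"hand": -1}

```text
time: 52.77
tool_pos: [0.4544, 0.0323, 0.0916]
tool_rot: [0.001, 0.705, 0.709, -0.002]
contact_force: [-0.2, -7.7, 0.5]
gripper_width: 0.0
grasp_force: 4.0
```

Emit:
send_rows:
  rows:
    - {"x": 0.01,"y": 0,"z": 0,"wx": 0,"wy": 0,"wz": 0,"hand": -1}
    - {"x": 0,"y": 0,"z": 0,"wx": 0,"wy": 0,"wz": 0,"hand": -1}
    - {"x": 0,"y": 0,"z": 0,"wx": 0,"wy": 0,"wz": 0,"hand": -1}
    - {"x": -0.05,"y": 0,"z": 0,"wx": 0,"wy": 0,"wz": 0,"hand": -1}
    - {"x": 0,"y": 0,"z": -0.2,"wx": 0,"wy": 0,"wz": 0,"hand": -1}
    - {"x": 0,"y": 0,"z": -0.25,"wx": 0,"wy": 0,"wz": 0,"hand": -1}
    - {"x": 0.05,"y": 0,"z": -0.25,"wx": 0,"wy": 0,"wz": 0,"hand": 1}
    - {"x": 0.1,"y": 0,"z": -0.25,"wx": 0,"wy": 0,"wz": 0,"hand": 1}
    - {"x": 0.2,"y": 0.01,"z": -0.18,"wx": 0,"wy": 0,"wz": 0,"hand": 1}
    - {"x": 0.2,"y": 0.01,"z": -0.18,"wx": 0,"wy": 0,"wz": 0,"hand": 1}

```text
time: 53.6
tool_pos: [0.4576, 0.1113, 0.291]
tool_rot: [0.0, 0.706, 0.708, 0.001]
contact_force: [1.3, -0.9, 0.4]
gripper_width: 0.561
grasp_force: 0.0
```

Emit:
send_rows:
  rows:
    - {"x": 0.25,"y": 0.01,"z": -0.1,"wx": 0,"wy": 0,"wz": 0,"hand": 1}
    - {"x": 0.25,"y": 0,"z": 0,"wx": 0,"wy": 0,"wz": 0,"hand": 1}
    - {"x": 0.24,"y": 0,"z": 0,"wx": 0,"wy": 0,"wz": 0,"hand": 1}
    - {"x": 0,"y": 0,"z": 0,"wx": 0,"wy": 0,"wz": 0,"hand": 1}
    - {"x": 0,"y": 0,"z": 0,"wx": 0,"wy": 0,"wz": 0,"hand": 1}
    - {"x": 0,"y": 0,"z": 0,"wx": 0,"wy": 0,"wz": 0,"hand": 1}
    - {"x": 0,"y": 0,"z": 0,"wx": 0,"wy": 0,"wz": 0,"hand": 1}
    - {"x": 0,"y": 0,"z": 0,"wx": 0,"wy": 0,"wz": 0,"hand": 1}
    - {"x": 0,"y": 0,"z": 0,"wx": 0,"wy": 0,"wz": 0,"hand": 1}
    - {"x": 0,"y": 0,"z": 0,"wx": 0,"wy": 0,"wz": 0,"hand": 1}

```text
time: 54.43
tool_pos: [0.4586, 0.2207, 0.3035]
tool_rot: [-0.0, 0.706, 0.708, 0.0]
contact_force: [-0.2, 0.3, -0.3]
gripper_width: 0.998
grasp_force: 0.0
```

```bash
cat >> h.py <<'E'
def knob(k):
    im,c=load(k); hub=proj('x',[.4534,.2322,.0645],c)
    h=cv2.cvtColor(im,cv2.COLOR_BGR2HSV); H,S,V=[h[...,j].astype(int) for j in range(3)]
    ring=lambda: None
    m=((H>8)&(H<22)&(S>85)&(V>185)).astype(np.uint8)
    yy,xx=np.mgrid[:480,:640]; W=np.zeros(m.shape)
    # keep pixels whose ray at knob-top height lies 30..54 mm from axis
    P=np.stack([xx,yy,np.ones_like(xx)],-1).reshape(-1,3)@np.linalg.inv(c['camera_matrix']).T@c['R']
    o=-c['R'].T@c['t']; X=o+P*((.104-o[2])/P[:,2])[:,None]; r=np.hypot(X[:,0]-.4534,X[:,1]-.2322).reshape(m.shape)
    m[(r<.03)|(r>.054)]=0
    n,l,st,ce=cv2.connectedComponentsWithStats(cv2.morphologyEx(m,cv2.MORPH_OPEN,np.ones((3,3),np.uint8)))
    if n<2: print('no knob'); return
    b=1+np.argmax(st[1:,4]); p=plane('x',ce[b],.104,c)
    print('knob px',ce[b].round(1),'area',st[b,4],'xy',p[:2].round(4),'angle',np.degrees(np.arctan2(p[1]-.2322,p[0]-.4534)).round(1))
E
python3 - <<'E'
from h import *
im=snap('w17')
for k in('w6','w7','w17'): knob(k)
_,c=load('w17')
# guard far end: bright white bar profile
col=im[180:330,317].astype(int).sum(1); e=np.diff(col)
for v in np.argsort(-abs(e))[:8]: print(v+180.5,e[v],plane('x',(317,v+180.5),.076,c)[1].round(4))
i7,c7=load('w7'); col=i7[180:330,317].astype(int).sum(1); e=np.diff(col)
print('w7',[(v+180.5,e[v],plane('x',(317,v+180.5),.076,c7)[1].round(4)) for v in np.argsort(-abs(e))[:8]])
E
```

```text
54.43 pos [0.4586 0.2207 0.3035] tx [-3.5e-03  1.0e+00  1.0e-04] tz [ 1.e-04  1.e-04 -1.e+00] F [-0.2  0.3 -0.3] w 0.998
knob px [364.6 174.3] area 829 xy [0.4974 0.2302] angle -2.6
knob px [367.6 184.6] area 684 xy [0.4999 0.2311] angle -1.4
knob px [368.  187.6] area 335 xy [0.5013 0.2259] angle -7.5
209.5 -181 0.1993
247.5 144 0.1626
210.5 -120 0.1984
254.5 -116 0.1556
248.5 105 0.1616
277.5 96 0.1321
253.5 -86 0.1566
258.5 76 0.1516
w7 [(np.float64(212.5), np.int64(-185), np.float64(0.1993)), (np.float64(252.5), np.int64(178), np.float64(0.1605)), (np.float64(258.5), np.int64(-148), np.float64(0.1545)), (np.float64(213.5), np.int64(-110), np.float64(0.1983)), (np.float64(251.5), np.int64(105), np.float64(0.1615)), (np.float64(261.5), np.int64(77), np.float64(0.1515)), (np.float64(259.5), np.int64(-74), np.float64(0.1535)), (np.float64(268.5), np.int64(70), np.float64(0.1443))]
```

```bash
python3 - <<'E'
from h import *
im,c=load('w7'); h=cv2.cvtColor(im,cv2.COLOR_BGR2HSV)
print('knob',h[178:190:4,254:266:4].reshape(-1,3).tolist()); print('bed',h[184,[367,372]].tolist(),h[110,[250,380]].tolist())
E
sed -i 's/(H>8)&(H<22)&(S>85)&(V>185)/(H>8)\&(H<HM)\&(S>95)\&(V>170)/; s/def knob(k):/def knob(k,HM=19):/' h.py
python3 -c "
from h import *
for k in('w6','w7','w17'): knob(k)"
```

```text
knob [[20, 100, 233], [19, 104, 231], [19, 104, 234], [22, 96, 238], [20, 101, 235], [18, 106, 231], [22, 95, 240], [21, 97, 239], [20, 100, 237]]
bed [[21, 96, 228], [20, 97, 225]] [[21, 97, 226], [11, 129, 132]]
knob px [353.1 157.2] area 75 xy [0.4875 0.2441] angle 19.2
knob px [266.  182.6] area 58 xy [0.4169 0.2325] angle 179.5
knob px [265.8 179. ] area 36 xy [0.4176 0.2327] angle 179.2
```

Emit:
send_rows:
  rows:
    - {"x": 0.019,"y": -0.078,"z": 0.05,"wx": 0,"wy": 0,"wz": 0,"hand": 1}
    - {"x": 0.019,"y": -0.078,"z": 0.2,"wx": 0,"wy": 0,"wz": 0,"hand": 1}
    - {"x": 0.019,"y": -0.078,"z": 0.22,"wx": 0,"wy": 0,"wz": 0,"hand": 1}
    - {"x": 0.018,"y": -0.079,"z": 0.22,"wx": 0,"wy": 0,"wz": 0,"hand": 1}
    - {"x": 0,"y": 0,"z": 0.22,"wx": 0,"wy": 0,"wz": 0,"hand": 1}
    - {"x": 0,"y": 0,"z": 0.2,"wx": 0,"wy": 0,"wz": 0,"hand": 1}
    - {"x": 0,"y": 0,"z": 0.2,"wx": 0,"wy": 0,"wz": 0,"hand": 1}
    - {"x": 0,"y": 0,"z": 0.13,"wx": 0,"wy": 0,"wz": 0,"hand": 1}
    - {"x": 0,"y": 0,"z": 0.07,"wx": 0,"wy": 0,"wz": 0,"hand": 1}
    - {"x": 0,"y": 0,"z": 0.03,"wx": 0,"wy": 0,"wz": 0,"hand": 1}

```text
time: 55.32
tool_pos: [0.4103, 0.2319, 0.0706]
tool_rot: [-0.001, 0.705, 0.709, -0.002]
contact_force: [-0.5, -0.1, -0.6]
gripper_width: 1.001
grasp_force: 0.0
```

Emit:
send_rows:
  rows:
    - {"x": 0,"y": 0,"z": 0,"wx": 0,"wy": 0,"wz": 0,"hand": -1}
    - {"x": 0,"y": 0,"z": 0,"wx": 0,"wy": 0,"wz": 0,"hand": -1}
    - {"x": 0,"y": 0,"z": 0,"wx": 0,"wy": 0,"wz": 0,"hand": -1}
    - {"x": 0,"y": 0,"z": 0,"wx": 0,"wy": 0,"wz": 0,"hand": -1}
    - {"x": 0,"y": 0,"z": 0,"wx": 0,"wy": 0,"wz": 0,"hand": -1}
    - {"x": 0,"y": 0,"z": 0,"wx": 0,"wy": 0,"wz": 0,"hand": -1}
    - {"x": 0,"y": 0,"z": 0,"wx": 0,"wy": 0,"wz": 0,"hand": -1}
    - {"x": 0,"y": 0,"z": 0,"wx": 0,"wy": 0,"wz": 0,"hand": -1}
    - {"x": 0,"y": 0,"z": 0,"wx": 0,"wy": 0,"wz": 0,"hand": -1}
    - {"x": 0,"y": 0,"z": 0,"wx": 0,"wy": 0,"wz": 0,"hand": -1}

```text
time: 56.15
tool_pos: [0.4105, 0.2328, 0.0736]
tool_rot: [-0.001, 0.705, 0.709, -0.001]
contact_force: [-7.2, 0.3, 8.1]
gripper_width: 0.191
grasp_force: 58.7
```

Run:
```python
import numpy as np
a=np.radians(181-12*np.arange(37)); d=.042/.15*np.c_[np.diff(np.sin(a)),np.diff(np.cos(a))]
for i in range(0,30): print(i,d[i].round(3).tolist(),end=' ')
```

```text
0 [0.058, 0.005] 1 [0.056, 0.017] 2 [0.051, 0.028] 3 [0.044, 0.038] 4 [0.035, 0.047] 5 [0.025, 0.053] 6 [0.013, 0.057] 7 [0.001, 0.059] 8 [-0.011, 0.057] 9 [-0.023, 0.054] 10 [-0.034, 0.048] 11 [-0.043, 0.04] 12 [-0.05, 0.03] 13 [-0.055, 0.019] 14 [-0.058, 0.007] 15 [-0.058, -0.005] 16 [-0.056, -0.017] 17 [-0.051, -0.028] 18 [-0.044, -0.038] 19 [-0.035, -0.047] 20 [-0.025, -0.053] 21 [-0.013, -0.057] 22 [-0.001, -0.059] 23 [0.011, -0.057] 24 [0.023, -0.054] 25 [0.034, -0.048] 26 [0.043, -0.04] 27 [0.05, -0.03] 28 [0.055, -0.019] 29 [0.058, -0.007]
```

Now I tighten clockwise at 12° per row. About 430° is needed.

Emit:
send_rows:
  rows:
    - {"x": 0.058,"y": 0.005,"z": -0.01,"wx": 0,"wy": 0,"wz": 0,"hand": -1}
    - {"x": 0.056,"y": 0.017,"z": 0,"wx": 0,"wy": 0,"wz": 0,"hand": -1}
    - {"x": 0.051,"y": 0.028,"z": 0,"wx": 0,"wy": 0,"wz": 0,"hand": -1}
    - {"x": 0.044,"y": 0.038,"z": 0,"wx": 0,"wy": 0,"wz": 0,"hand": -1}
    - {"x": 0.035,"y": 0.047,"z": 0,"wx": 0,"wy": 0,"wz": 0,"hand": -1}
    - {"x": 0.025,"y": 0.053,"z": 0,"wx": 0,"wy": 0,"wz": 0,"hand": -1}
    - {"x": 0.013,"y": 0.057,"z": 0,"wx": 0,"wy": 0,"wz": 0,"hand": -1}
    - {"x": 0.001,"y": 0.059,"z": 0,"wx": 0,"wy": 0,"wz": 0,"hand": -1}
    - {"x": -0.011,"y": 0.057,"z": 0,"wx": 0,"wy": 0,"wz": 0,"hand": -1}
    - {"x": -0.023,"y": 0.054,"z": 0,"wx": 0,"wy": 0,"wz": 0,"hand": -1}

```text
time: 56.98
tool_pos: [0.475, 0.2851, 0.0751]
tool_rot: [-0.009, 0.706, 0.708, 0.016]
contact_force: [21.1, 57.2, -7.7]
gripper_width: 0.099
grasp_force: 57.8
```

The grip was squeezed off the knob. I open, rise and re-measure.

Emit:
send_rows:
  rows:
    - {"x": 0,"y": 0,"z": 0,"wx": 0,"wy": 0,"wz": 0,"hand": 1}
    - {"x": 0,"y": 0,"z": 0,"wx": 0,"wy": 0,"wz": 0,"hand": 1}
    - {"x": 0,"y": 0,"z": 0,"wx": 0,"wy": 0,"wz": 0,"hand": 1}
    - {"x": 0,"y": 0,"z": 0,"wx": 0,"wy": 0,"wz": 0,"hand": 1}
    - {"x": 0,"y": 0,"z": 0,"wx": 0,"wy": 0,"wz": 0,"hand": 1}
    - {"x": 0,"y": 0,"z": -0.1,"wx": 0,"wy": 0,"wz": 0,"hand": 1}
    - {"x": 0,"y": 0,"z": -0.25,"wx": 0,"wy": 0,"wz": 0,"hand": 1}
    - {"x": 0,"y": 0,"z": -0.25,"wx": 0,"wy": 0,"wz": 0,"hand": 1}
    - {"x": -0.15,"y": 0,"z": -0.25,"wx": 0,"wy": 0,"wz": 0,"hand": 1}
    - {"x": -0.15,"y": -0.1,"z": -0.25,"wx": 0,"wy": 0,"wz": 0,"hand": 1}

```text
time: 57.82
tool_pos: [0.461, 0.2277, 0.2358]
tool_rot: [0.001, 0.705, 0.709, 0.001]
contact_force: [0.3, 0.3, 0.6]
gripper_width: 0.999
grasp_force: 0.0
```

Emit:
send_rows:
  rows:
    - {"x": 0,"y": 0,"z": -0.25,"wx": 0,"wy": 0,"wz": 0,"hand": 1}
    - {"x": 0,"y": 0,"z": -0.18,"wx": 0,"wy": 0,"wz": 0,"hand": 1}
    - {"x": 0,"y": 0,"z": 0,"wx": 0,"wy": 0,"wz": 0,"hand": 1}
    - {"x": 0,"y": 0,"z": 0,"wx": 0,"wy": 0,"wz": 0,"hand": 1}
    - {"x": 0,"y": 0,"z": 0,"wx": 0,"wy": 0,"wz": 0,"hand": 1}
    - {"x": 0,"y": 0,"z": 0,"wx": 0,"wy": 0,"wz": 0,"hand": 1}
    - {"x": 0,"y": 0,"z": 0,"wx": 0,"wy": 0,"wz": 0,"hand": 1}
    - {"x": 0,"y": 0,"z": 0,"wx": 0,"wy": 0,"wz": 0,"hand": 1}
    - {"x": 0,"y": 0,"z": 0,"wx": 0,"wy": 0,"wz": 0,"hand": 1}
    - {"x": 0,"y": 0,"z": 0,"wx": 0,"wy": 0,"wz": 0,"hand": 1}

```text
time: 58.65
tool_pos: [0.46, 0.2283, 0.2973]
tool_rot: [-0.0, 0.705, 0.709, -0.001]
contact_force: [0.2, -0.2, 0.3]
gripper_width: 0.997
grasp_force: 0.0
```

Run:
```python
from h import *
im=snap('w18'); _,c=load('w18')
# sample pixels on circle r=42 at z=.104 and spokes on r=25 at z .062: print as colour strings
h=cv2.cvtColor(im,cv2.COLOR_BGR2HSV)
def circ(k,r,z,n=36):
    im,c=load(k); h=cv2.cvtColor(cv2.medianBlur(im,3),cv2.COLOR_BGR2HSV); out=[]
    for a in np.arange(0,360,360/n):
        u=proj('x',[.4534+r*np.cos(np.radians(a)),.2322+r*np.sin(np.radians(a)),z],c).round().astype(int)
        out.append((int(a),)+tuple(int(q) for q in (h[u[1],u[0]] if 0<=u[0]<640 and 0<=u[1]<480 else (0,0,0))))
    return out
for k in ('w7','w18'):
    print(k,'rim',[o for o in circ(k,.042,.104) if o[3]>150 or o[2]>100]); print('spokes V',[(o[0],o[2],o[3]) for o in circ(k,.028,.062,72)])
```

```text
58.65 pos [0.46   0.2283 0.2973] tx [-5.1e-03  1.0e+00 -3.0e-04] tz [-1.1e-03 -3.0e-04 -1.0e+00] F [ 0.2 -0.2  0.3] w 0.997
w7 rim [(70, 30, 12, 211), (80, 30, 25, 174), (90, 32, 24, 178), (100, 32, 25, 172), (170, 18, 106, 231), (180, 20, 101, 235), (190, 21, 98, 241), (200, 23, 90, 238), (210, 23, 90, 237), (220, 23, 87, 239), (230, 23, 86, 239), (240, 22, 92, 233), (300, 18, 92, 167), (310, 22, 89, 237), (320, 18, 90, 210), (330, 22, 93, 235), (340, 18, 100, 189)]
spokes V [(0, 26, 186), (5, 26, 186), (10, 26, 187), (15, 27, 188), (20, 26, 187), (25, 26, 186), (30, 26, 186), (35, 26, 187), (40, 26, 188), (45, 24, 188), (50, 26, 165), (55, 31, 167), (60, 20, 209), (65, 4, 216), (70, 23, 202), (75, 25, 186), (80, 26, 188), (85, 26, 188), (90, 26, 188), (95, 26, 188), (100, 27, 189), (105, 25, 190), (110, 26, 189), (115, 26, 188), (120, 26, 188), (125, 24, 188), (130, 26, 188), (135, 24, 188), (140, 24, 188), (145, 26, 187), (150, 26, 186), (155, 26, 185), (160, 25, 185), (165, 25, 184), (170, 29, 169), (175, 24, 209), (180, 16, 212), (185, 29, 195), (190, 27, 182), (195, 24, 189), (
[... 1454 characters left out ...]
140, 26, 166), (145, 32, 174), (150, 25, 208), (155, 24, 213), (160, 30, 196), (165, 25, 187), (170, 24, 189), (175, 27, 191), (180, 27, 192), (185, 24, 191), (190, 25, 191), (195, 25, 191), (200, 25, 192), (205, 24, 191), (210, 25, 190), (215, 27, 191), (220, 25, 191), (225, 25, 190), (230, 24, 190), (235, 27, 191), (240, 27, 191), (245, 25, 191), (250, 27, 191), (255, 25, 190), (260, 24, 190), (265, 9, 216), (270, 8, 216), (275, 31, 195), (280, 32, 150), (285, 26, 183), (290, 26, 188), (295, 26, 188), (300, 26, 189), (305, 25, 190), (310, 25, 191), (315, 24, 189), (320, 26, 189), (325, 26, 189), (330, 26, 187), (335, 25, 187), (340, 26, 188), (345, 27, 189), (350, 26, 188), (355, 27, 189)]
```

The spokes show the wheel has turned about 143° (2.5 rad) clockwise, and the knob is now at about 37°. I regrip and go on at half the speed.

Emit:
send_rows:
  rows:
    - {"x": 0.049,"y": 0.045,"z": 0.05,"wx": 0,"wy": 0,"wz": 0,"hand": 1}
    - {"x": 0.049,"y": 0.045,"z": 0.2,"wx": 0,"wy": 0,"wz": 0,"hand": 1}
    - {"x": 0.049,"y": 0.044,"z": 0.22,"wx": 0,"wy": 0,"wz": 0,"hand": 1}
    - {"x": 0.049,"y": 0.044,"z": 0.22,"wx": 0,"wy": 0,"wz": 0,"hand": 1}
    - {"x": 0,"y": 0,"z": 0.22,"wx": 0,"wy": 0,"wz": 0,"hand": 1}
    - {"x": 0,"y": 0,"z": 0.2,"wx": 0,"wy": 0,"wz": 0,"hand": 1}
    - {"x": 0,"y": 0,"z": 0.18,"wx": 0,"wy": 0,"wz": 0,"hand": 1}
    - {"x": 0,"y": 0,"z": 0.11,"wx": 0,"wy": 0,"wz": 0,"hand": 1}
    - {"x": 0,"y": 0,"z": 0.07,"wx": 0,"wy": 0,"wz": 0,"hand": 1}
    - {"x": 0,"y": 0,"z": 0.03,"wx": 0,"wy": 0,"wz": 0,"hand": 1}

```text
time: 59.53
tool_pos: [0.4856, 0.2575, 0.0709]
tool_rot: [-0.001, 0.705, 0.709, -0.001]
contact_force: [-1.1, 0.1, 0.6]
gripper_width: 1.0
grasp_force: 0.0
```

Emit:
send_rows:
  rows:
    - {"x": 0,"y": 0,"z": 0,"wx": 0,"wy": 0,"wz": 0,"hand": -1}
    - {"x": 0,"y": 0,"z": 0,"wx": 0,"wy": 0,"wz": 0,"hand": -1}
    - {"x": 0,"y": 0,"z": 0,"wx": 0,"wy": 0,"wz": 0,"hand": -1}
    - {"x": 0,"y": 0,"z": 0,"wx": 0,"wy": 0,"wz": 0,"hand": -1}
    - {"x": 0,"y": 0,"z": 0,"wx": 0,"wy": 0,"wz": 0,"hand": -1}
    - {"x": 0,"y": 0,"z": 0,"wx": 0,"wy": 0,"wz": 0,"hand": -1}
    - {"x": 0,"y": 0,"z": 0,"wx": 0,"wy": 0,"wz": 0,"hand": -1}
    - {"x": 0,"y": 0,"z": 0,"wx": 0,"wy": 0,"wz": 0,"hand": -1}
    - {"x": 0,"y": 0,"z": 0,"wx": 0,"wy": 0,"wz": 0,"hand": -1}
    - {"x": 0,"y": 0,"z": 0,"wx": 0,"wy": 0,"wz": 0,"hand": -1}

```text
time: 60.37
tool_pos: [0.4878, 0.2583, 0.0743]
tool_rot: [0.001, 0.705, 0.709, 0.001]
contact_force: [2.4, 1.2, 5.0]
gripper_width: 0.189
grasp_force: 58.8
```

Run:
```python
import numpy as np
a=np.radians(37.5-8*np.arange(37)); d=.042/.15*np.c_[np.diff(np.sin(a)),np.diff(np.cos(a))]
for i in range(0,36): print(i,round(29.5-8*i,1),d[i].round(3).tolist(),end=' ')
```

```text
0 29.5 [-0.033, 0.022] 1 21.5 [-0.035, 0.017] 2 13.5 [-0.037, 0.012] 3 5.5 [-0.039, 0.006] 4 -2.5 [-0.039, 0.001] 5 -10.5 [-0.039, -0.004] 6 -18.5 [-0.038, -0.01] 7 -26.5 [-0.036, -0.015] 8 -34.5 [-0.034, -0.02] 9 -42.5 [-0.031, -0.024] 10 -50.5 [-0.027, -0.028] 11 -58.5 [-0.023, -0.032] 12 -66.5 [-0.018, -0.035] 13 -74.5 [-0.013, -0.037] 14 -82.5 [-0.008, -0.038] 15 -90.5 [-0.002, -0.039] 16 -98.5 [0.003, -0.039] 17 -106.5 [0.008, -0.038] 18 -114.5 [0.014, -0.037] 19 -122.5 [0.019, -0.034] 20 -130.5 [0.023, -0.031] 21 -138.5 [0.027, -0.028] 22 -146.5 [0.031, -0.024] 23 -154.5 [0.034, -0.019] 24 -162.5 [0.036, -0.014] 25 -170.5 [0.038, -0.009] 26 -178.5 [0.039, -0.004] 27 -186.5 [0.039, 0.002] 28 -194.5 [0.038, 0.007] 29 -202.5 [0.037, 0.012] 30 -210.5 [0.035, 0.017] 31 -218.5 [0.032, 0.022] 32 -226.5 [0.029, 0.026] 33 -234.5 [0.025, 0.03] 34 -242.5 [0.02, 0.033] 35 -250.5 [0.016, 0.036]
```

Emit:
send_rows:
  rows:
    - {"x": -0.033,"y": 0.022,"z": -0.01,"wx": 0,"wy": 0,"wz": 0,"hand": -1}
    - {"x": -0.035,"y": 0.017,"z": 0,"wx": 0,"wy": 0,"wz": 0,"hand": -1}
    - {"x": -0.037,"y": 0.012,"z": 0,"wx": 0,"wy": 0,"wz": 0,"hand": -1}
    - {"x": -0.039,"y": 0.006,"z": 0,"wx": 0,"wy": 0,"wz": 0,"hand": -1}
    - {"x": -0.039,"y": 0.001,"z": 0,"wx": 0,"wy": 0,"wz": 0,"hand": -1}
    - {"x": -0.039,"y": -0.004,"z": 0,"wx": 0,"wy": 0,"wz": 0,"hand": -1}
    - {"x": -0.038,"y": -0.01,"z": 0,"wx": 0,"wy": 0,"wz": 0,"hand": -1}
    - {"x": -0.036,"y": -0.015,"z": 0,"wx": 0,"wy": 0,"wz": 0,"hand": -1}
    - {"x": -0.034,"y": -0.02,"z": 0,"wx": 0,"wy": 0,"wz": 0,"hand": -1}
    - {"x": -0.031,"y": -0.024,"z": 0,"wx": 0,"wy": 0,"wz": 0,"hand": -1}

```text
time: 61.2
tool_pos: [0.488, 0.2035, 0.0745]
tool_rot: [0.003, 0.706, 0.708, 0.004]
contact_force: [17.5, 0.1, -8.6]
gripper_width: 0.192
grasp_force: 59.2
```

Emit:
send_rows:
  rows:
    - {"x": 0,"y": 0,"z": 0,"wx": 0,"wy": 0,"wz": 0,"hand": -0.2}
    - {"x": 0,"y": 0,"z": 0,"wx": 0,"wy": 0,"wz": 0,"hand": -0.2}
    - {"x": 0.015,"y": 0.012,"z": 0,"wx": 0,"wy": 0,"wz": 0,"hand": -0.2}
    - {"x": 0,"y": 0,"z": 0,"wx": 0,"wy": 0,"wz": 0,"hand": -0.2}
    - {"x": 0,"y": 0,"z": 0,"wx": 0,"wy": 0,"wz": 0,"hand": -0.2}
    - {"x": 0,"y": 0,"z": 0,"wx": 0,"wy": 0,"wz": 0,"hand": -1}
    - {"x": 0,"y": 0,"z": 0,"wx": 0,"wy": 0,"wz": 0,"hand": -1}
    - {"x": 0,"y": 0,"z": 0,"wx": 0,"wy": 0,"wz": 0,"hand": -1}
    - {"x": 0,"y": 0,"z": 0,"wx": 0,"wy": 0,"wz": 0,"hand": -1}
    - {"x": 0,"y": 0,"z": 0,"wx": 0,"wy": 0,"wz": 0,"hand": -1}

```text
time: 62.03
tool_pos: [0.4872, 0.2059, 0.0746]
tool_rot: [0.001, 0.705, 0.709, 0.001]
contact_force: [5.8, -1.8, -2.3]
gripper_width: 0.189
grasp_force: 58.5
```

Run:
```python
from h import *
im=snap('w19'); _,c=load('w19')
# pads/knob in view: knob top brightness; print knob-hued blob near projected grasp
h=cv2.cvtColor(im,cv2.COLOR_BGR2HSV); s,M=pose()
m=((h[...,0]>10)&(h[...,0]<26)&(h[...,1]>70)&(h[...,2]>150)).astype(np.uint8)
i4,c4=load('w4'); h4=cv2.cvtColor(i4,cv2.COLOR_BGR2HSV); m4=((h4[...,0]>10)&(h4[...,0]<26)&(h4[...,1]>70)&(h4[...,2]>150)).astype(np.uint8)
for mm in (m4,m):
    sub=mm[280:480,285:352]; print([(v+280,int(sub[v].sum()),int(np.flatnonzero(sub[v]).mean()+285) if sub[v].any() else 0) for v in range(0,200,8)])
```

```text
62.03 pos [0.4872 0.2059 0.0746] tx [-0.0049  1.     -0.    ] tz [ 0.0018 -0.     -1.    ] F [ 5.8 -1.8 -2.3] w 0.189
[(280, 16, 292), (288, 14, 291), (296, 33, 302), (304, 24, 307), (312, 24, 307), (320, 25, 307), (328, 26, 306), (336, 27, 307), (344, 30, 307), (352, 44, 313), (360, 52, 316), (368, 53, 317), (376, 52, 316), (384, 46, 315), (392, 41, 312), (400, 46, 320), (408, 47, 321), (416, 47, 322), (424, 44, 321), (432, 42, 321), (440, 43, 321), (448, 45, 321), (456, 35, 316), (464, 0, 0), (472, 0, 0)]
[(280, 27, 322), (288, 44, 321), (296, 51, 321), (304, 39, 315), (312, 41, 315), (320, 42, 314), (328, 45, 315), (336, 47, 315), (344, 52, 316), (352, 53, 317), (360, 53, 317), (368, 46, 317), (376, 41, 321), (384, 42, 321), (392, 42, 321), (400, 43, 322), (408, 0, 0), (416, 0, 0), (424, 0, 0), (432, 10, 310), (440, 10, 310), (448, 17, 302), (456, 15, 316), (464, 0, 0), (472, 0, 0)]
```

Emit:
send_rows:
  rows:
    - {"x": 0,"y": 0,"z": 0,"wx": 0,"wy": 0,"wz": 0,"hand": -0.2}
    - {"x": 0,"y": 0,"z": 0,"wx": 0,"wy": 0,"wz": 0,"hand": -0.2}
    - {"x": 0.02,"y": 0.008,"z": 0,"wx": 0,"wy": 0,"wz": 0,"hand": -0.2}
    - {"x": 0,"y": 0,"z": 0,"wx": 0,"wy": 0,"wz": 0,"hand": -0.2}
    - {"x": 0,"y": 0,"z": 0,"wx": 0,"wy": 0,"wz": 0,"hand": -0.2}
    - {"x": 0,"y": 0,"z": 0,"wx": 0,"wy": 0,"wz": 0,"hand": -1}
    - {"x": 0,"y": 0,"z": 0,"wx": 0,"wy": 0,"wz": 0,"hand": -1}
    - {"x": 0,"y": 0,"z": 0,"wx": 0,"wy": 0,"wz": 0,"hand": -1}
    - {"x": 0,"y": 0,"z": 0,"wx": 0,"wy": 0,"wz": 0,"hand": -1}
    - {"x": 0,"y": 0,"z": 0,"wx": 0,"wy": 0,"wz": 0,"hand": -1}

```text
time: 62.92
tool_pos: [0.4874, 0.2092, 0.0747]
tool_rot: [-0.0, 0.705, 0.709, -0.0]
contact_force: [-3.6, 1.4, 4.5]
gripper_width: 0.191
grasp_force: 58.7
```

Emit:
send_rows:
  rows:
    - {"x": -0.034,"y": -0.02,"z": 0,"wx": 0,"wy": 0,"wz": 0,"hand": -1}
    - {"x": -0.031,"y": -0.024,"z": 0,"wx": 0,"wy": 0,"wz": 0,"hand": -1}
    - {"x": -0.027,"y": -0.028,"z": 0,"wx": 0,"wy": 0,"wz": 0,"hand": -1}
    - {"x": -0.023,"y": -0.032,"z": 0,"wx": 0,"wy": 0,"wz": 0,"hand": -1}
    - {"x": -0.018,"y": -0.035,"z": 0,"wx": 0,"wy": 0,"wz": 0,"hand": -1}
    - {"x": -0.013,"y": -0.037,"z": 0,"wx": 0,"wy": 0,"wz": 0,"hand": -1}
    - {"x": -0.008,"y": -0.038,"z": 0,"wx": 0,"wy": 0,"wz": 0,"hand": -1}
    - {"x": -0.002,"y": -0.039,"z": 0,"wx": 0,"wy": 0,"wz": 0,"hand": -1}
    - {"x": 0.003,"y": -0.039,"z": 0,"wx": 0,"wy": 0,"wz": 0,"hand": -1}
    - {"x": 0.008,"y": -0.038,"z": 0,"wx": 0,"wy": 0,"wz": 0,"hand": -1}

```text
time: 63.75
tool_pos: [0.4417, 0.1814, 0.0748]
tool_rot: [0.008, 0.706, 0.708, -0.001]
contact_force: [10.2, -20.5, -1.0]
gripper_width: 0.182
grasp_force: 58.5
```

```bash
cat >> h.py <<'E'
def held(k):
    im,_=load(k); h=cv2.cvtColor(im,cv2.COLOR_BGR2HSV)
    m=((h[...,0]>10)&(h[...,0]<26)&(h[...,1]>70)&(h[...,2]>150)).astype(np.uint8)[280:430,285:352]
    w=m.sum(1); v=np.flatnonzero(w>=w.max()-2); print('held: max width',w.max(),'rows',v.min()+280,v.max()+280)
E
python3 - <<'E'
from h import *
snap('w20')
for k in('w4','w19','w20'): held(k)
s,M=pose(); p=s['tool_pos']-[.4532,.2322,0]; print(np.degrees(np.arctan2(p[1],p[0])),np.hypot(*p[:2]))
E
```

```text
63.75 pos [0.4417 0.1814 0.0748] tx [-0.0039  0.9999 -0.0128] tz [ 0.0087 -0.0127 -0.9999] F [ 10.2 -20.5  -1. ] w 0.182
held: max width 53 rows 359 413
held: max width 53 rows 294 364
held: max width 67 rows 423 429
-104.78349102468763 0.052673338069797376
```

Emit:
send_rows:
  rows:
    - {"x": 0,"y": 0,"z": 0,"wx": 0,"wy": 0,"wz": 0,"hand": -0.2}
    - {"x": 0,"y": 0,"z": 0,"wx": 0,"wy": 0,"wz": 0,"hand": -0.2}
    - {"x": 0,"y": 0,"z": 0,"wx": 0,"wy": 0,"wz": 0,"hand": -0.2}
    - {"x": 0,"y": 0,"z": 0,"wx": 0,"wy": 0,"wz": 0,"hand": -0.2}
    - {"x": 0,"y": 0,"z": 0,"wx": 0,"wy": 0,"wz": 0,"hand": -0.2}
    - {"x": 0,"y": 0,"z": 0,"wx": 0,"wy": 0,"wz": 0,"hand": -0.2}
    - {"x": 0,"y": 0,"z": 0,"wx": 0,"wy": 0,"wz": 0,"hand": -0.2}
    - {"x": 0,"y": 0,"z": 0,"wx": 0,"wy": 0,"wz": 0,"hand": -0.2}
    - {"x": 0,"y": 0,"z": 0,"wx": 0,"wy": 0,"wz": 0,"hand": -0.2}
    - {"x": 0,"y": 0,"z": 0,"wx": 0,"wy": 0,"wz": 0,"hand": -0.2}

```text
time: 64.63
tool_pos: [0.4383, 0.1871, 0.0745]
tool_rot: [-0.0, 0.705, 0.709, 0.0]
contact_force: [0.4, 0.6, 0.5]
gripper_width: 0.405
grasp_force: 0.0
```

Run:
```python
from h import *
snap('w21'); held('w21'); s,M=pose(); print(s['joint_pos'])
im,c=load('w21'); h=cv2.cvtColor(im,cv2.COLOR_BGR2HSV)
m=((h[...,0]>10)&(h[...,0]<26)&(h[...,1]>80)&(h[...,2]>170)).astype(np.uint8)
print([(v,int(m[v,270:365].sum()),int(np.flatnonzero(m[v,270:365]).mean()+270) if m[v,270:365].any() else 0) for v in range(240,460,10)])
# spokes from the top camera hidden; sample spokes in wrist
for r in (.024,.03):
    o=[]
    for a in range(0,360,6):
        u=proj('x',[.4534+r*np.cos(np.radians(a)),.2322+r*np.sin(np.radians(a)),.062],c).round().astype(int)
        if 0<=u[0]<640 and 0<=u[1]<480: o.append((a,int(h[u[1],u[0],1]),int(h[u[1],u[0],2])))
    print(r,[q for q in o if q[2]>198 and q[1]<40])
```

```text
64.63 pos [0.4383 0.1871 0.0745] tx [-0.0051  1.      0.    ] tz [ 0.  0. -1.] F [0.4 0.6 0.5] w 0.405
held: max width 64 rows 339 356
[ 2.47002518e-01 -1.55092803e-01  2.08757747e+00 -1.56038921e-05
  1.20911887e+00  2.41886849e-01]
[(240, 0, 0), (250, 0, 0), (260, 0, 0), (270, 0, 0), (280, 14, 308), (290, 21, 303), (300, 30, 297), (310, 26, 298), (320, 37, 293), (330, 62, 306), (340, 70, 311), (350, 70, 312), (360, 65, 310), (370, 20, 319), (380, 0, 0), (390, 8, 286), (400, 8, 286), (410, 8, 286), (420, 7, 287), (430, 10, 288), (440, 58, 327), (450, 10, 288)]
0.024 [(0, 23, 208), (6, 29, 205), (12, 9, 225), (18, 12, 226), (30, 23, 207), (36, 26, 209), (42, 23, 209), (48, 24, 209), (54, 25, 208), (60, 24, 210), (66, 25, 207), (72, 25, 207), (78, 23, 207), (84, 26, 209), (90, 25, 208), (96, 23, 204), (102, 26, 206), (108, 23, 207), (114, 25, 208), (126, 28, 202), (132, 12, 225), (138, 13, 227), (144, 24, 205), (150, 23, 207), (156, 23, 207), (162, 25, 207), (168, 25, 207), (174, 24, 209), (180, 24, 210), (186, 27, 210), (192, 26, 210), (198, 25, 211), (204, 23, 208), (210, 25, 208), 
[... 551 characters left out ...]
 (84, 24, 209), (90, 24, 211), (96, 24, 209), (102, 24, 209), (108, 23, 209), (114, 24, 209), (120, 23, 208), (132, 14, 225), (138, 21, 223), (144, 24, 209), (150, 26, 208), (156, 25, 206), (162, 24, 206), (168, 26, 208), (174, 23, 208), (180, 24, 210), (186, 24, 210), (192, 27, 211), (198, 24, 211), (204, 23, 210), (210, 24, 209), (216, 25, 208), (222, 26, 210), (228, 25, 207), (234, 25, 207), (240, 25, 206), (246, 3, 228), (252, 17, 221), (264, 23, 203), (270, 24, 203), (276, 26, 204), (282, 24, 204), (288, 25, 206), (294, 25, 206), (300, 24, 204), (306, 24, 206), (312, 24, 206), (318, 23, 204), (324, 24, 206), (330, 24, 204), (336, 24, 203), (342, 24, 204), (348, 24, 204), (354, 24, 204)]
```

The tool's last joint has room (0.24 rad now, limit 3.14). So I regrip centred on the knob and turn the tool with the wheel, which avoids rolling between the pads.

Emit:
send_rows:
  rows:
    - {"x": 0.035,"y": 0.013,"z": 0,"wx": 0,"wy": 0,"wz": 0,"hand": -0.2}
    - {"x": 0,"y": 0,"z": 0,"wx": 0,"wy": 0,"wz": 0,"hand": -0.2}
    - {"x": 0,"y": 0,"z": 0,"wx": 0,"wy": 0,"wz": 0,"hand": -0.2}
    - {"x": 0,"y": 0,"z": 0,"wx": 0,"wy": 0,"wz": 0,"hand": -1}
    - {"x": 0,"y": 0,"z": 0,"wx": 0,"wy": 0,"wz": 0,"hand": -1}
    - {"x": 0,"y": 0,"z": 0,"wx": 0,"wy": 0,"wz": 0,"hand": -1}
    - {"x": 0,"y": 0,"z": 0,"wx": 0,"wy": 0,"wz": 0,"hand": -1}
    - {"x": 0,"y": 0,"z": 0,"wx": 0,"wy": 0,"wz": 0,"hand": -1}
    - {"x": 0,"y": 0,"z": 0,"wx": 0,"wy": 0,"wz": 0,"hand": -1}
    - {"x": 0,"y": 0,"z": 0,"wx": 0,"wy": 0,"wz": 0,"hand": -1}

```text
time: 65.52
tool_pos: [0.4401, 0.1922, 0.0746]
tool_rot: [-0.0, 0.705, 0.709, -0.0]
contact_force: [-3.1, -1.5, 3.1]
gripper_width: 0.192
grasp_force: 58.6
```

Emit:
send_rows:
  rows:
    - {"x": 0.0105,"y": -0.0274,"z": 0,"wx": 0,"wy": 0,"wz": 0.1333,"hand": -1}
    - {"x": 0.0105,"y": -0.0274,"z": 0,"wx": 0,"wy": 0,"wz": 0.1333,"hand": -1}
    - {"x": 0.0105,"y": -0.0274,"z": 0,"wx": 0,"wy": 0,"wz": 0.1333,"hand": -1}
    - {"x": 0.0105,"y": -0.0274,"z": 0,"wx": 0,"wy": 0,"wz": 0.1333,"hand": -1}
    - {"x": 0.0105,"y": -0.0274,"z": 0,"wx": 0,"wy": 0,"wz": 0.1333,"hand": -1}
    - {"x": 0.0105,"y": -0.0274,"z": 0,"wx": 0,"wy": 0,"wz": 0.1333,"hand": -1}
    - {"x": 0.0105,"y": -0.0274,"z": 0,"wx": 0,"wy": 0,"wz": 0.1333,"hand": -1}
    - {"x": 0,"y": 0,"z": 0,"wx": 0,"wy": 0,"wz": 0,"hand": -1}
    - {"x": 0,"y": 0,"z": 0,"wx": 0,"wy": 0,"wz": 0,"hand": -1}
    - {"x": 0,"y": 0,"z": 0,"wx": 0,"wy": 0,"wz": 0,"hand": -1}

```text
time: 66.35
tool_pos: [0.4161, 0.211, 0.0746]
tool_rot: [-0.0, 0.912, 0.41, -0.001]
contact_force: [-5.4, -1.2, 5.8]
gripper_width: 0.193
grasp_force: 59.5
```

```bash
cat >> h.py <<'E'
def rep():
    s,M=pose(); p=s['tool_pos']-[.4532,.2322,0]; a=np.degrees(np.arctan2(p[1],p[0]))
    print(round(s['time'],2),'phi',a.round(1),'r',np.hypot(*p[:2]).round(4),'tool yaw',np.degrees(np.arctan2(-M[0,0],M[1,0])).round(1),'F',s['contact_force'].round(1),'w',round(s['gripper_width'],3),'j6',round(s['joint_pos'][5],2))
    rd=p[:2]/np.hypot(*p[:2]); f=s['contact_force'][:2]; print('radial F',(f@rd).round(1),'tangential(cw+)',(f@np.array([rd[1],-rd[0]])).round(1))
E
python3 -c "
from h import *
rep()"
```

```text
66.35 phi -150.3 r 0.0427 tool yaw -41.6 F [-5.4 -1.2  5.8] w 0.193 j6 1.04
radial F 5.3 tangential(cw+) 1.6
```

Emit:
send_rows:
  rows:
    - {"x": 0.0105,"y": -0.0274,"z": 0,"wx": 0,"wy": 0,"wz": 0.1333,"hand": -1}
    - {"x": 0.0105,"y": -0.0274,"z": 0,"wx": 0,"wy": 0,"wz": 0.1333,"hand": -1}
    - {"x": 0.0105,"y": -0.0274,"z": 0,"wx": 0,"wy": 0,"wz": 0.1333,"hand": -1}
    - {"x": 0.0105,"y": -0.0274,"z": 0,"wx": 0,"wy": 0,"wz": 0.1333,"hand": -1}
    - {"x": 0.0105,"y": -0.0274,"z": 0,"wx": 0,"wy": 0,"wz": 0.1333,"hand": -1}
    - {"x": 0.0105,"y": -0.0274,"z": 0,"wx": 0,"wy": 0,"wz": 0.1333,"hand": -1}
    - {"x": 0.0105,"y": -0.0274,"z": 0,"wx": 0,"wy": 0,"wz": 0.1333,"hand": -1}
    - {"x": 0.0105,"y": -0.0274,"z": 0,"wx": 0,"wy": 0,"wz": 0.1333,"hand": -1}
    - {"x": 0,"y": 0,"z": 0,"wx": 0,"wy": 0,"wz": 0,"hand": -1}
    - {"x": 0,"y": 0,"z": 0,"wx": 0,"wy": 0,"wz": 0,"hand": -1}

```text
time: 67.18
tool_pos: [0.412, 0.2455, 0.0746]
tool_rot: [-0.0, 1.0, 0.003, -0.001]
contact_force: [-5.3, 1.1, 6.8]
gripper_width: 0.187
grasp_force: 59.5
```

Emit:
send_rows:
  rows:
    - {"x": 0.0105,"y": -0.0274,"z": 0,"wx": 0,"wy": 0,"wz": 0.1333,"hand": -1}
    - {"x": 0,"y": 0,"z": 0,"wx": 0,"wy": 0,"wz": 0,"hand": -1}
    - {"x": 0.0105,"y": -0.0274,"z": 0,"wx": 0,"wy": 0,"wz": 0.1333,"hand": -1}
    - {"x": 0,"y": 0,"z": 0,"wx": 0,"wy": 0,"wz": 0,"hand": -1}
    - {"x": 0.0105,"y": -0.0274,"z": 0,"wx": 0,"wy": 0,"wz": 0.1333,"hand": -1}
    - {"x": 0,"y": 0,"z": 0,"wx": 0,"wy": 0,"wz": 0,"hand": -1}
    - {"x": 0.0105,"y": -0.0274,"z": 0,"wx": 0,"wy": 0,"wz": 0.1333,"hand": -1}
    - {"x": 0,"y": 0,"z": 0,"wx": 0,"wy": 0,"wz": 0,"hand": -1}
    - {"x": 0,"y": 0,"z": 0,"wx": 0,"wy": 0,"wz": 0,"hand": -1}
    - {"x": 0,"y": 0,"z": 0,"wx": 0,"wy": 0,"wz": 0,"hand": -1}

```text
time: 68.02
tool_pos: [0.4208, 0.261, 0.0746]
tool_rot: [-0.0, 0.979, -0.205, -0.001]
contact_force: [-5.9, 1.1, 5.5]
gripper_width: 0.19
grasp_force: 59.5
```

```bash
python3 -c "
from h import *
rep()
snap('t22','top')"
```

```text
68.02 phi 138.4 r 0.0433 tool yaw -113.7 F [-5.9  1.1  5.5] w 0.19 j6 2.39
radial F 5.1 tangential(cw+) -3.1
68.02 pos [0.4208 0.261  0.0746] tx [ 0.9159 -0.4014 -0.0026] tz [-0.0022  0.0015 -1.    ] F [-5.9  1.1  5.5] w 0.19
```

Emit:
send_rows:
  rows:
    - {"x": 0.0105,"y": -0.0274,"z": 0,"wx": 0,"wy": 0,"wz": 0.1333,"hand": -1}
    - {"x": 0,"y": 0,"z": 0,"wx": 0,"wy": 0,"wz": 0,"hand": -1}
    - {"x": 0.0105,"y": -0.0274,"z": 0,"wx": 0,"wy": 0,"wz": 0.1333,"hand": -1}
    - {"x": 0,"y": 0,"z": 0,"wx": 0,"wy": 0,"wz": 0,"hand": -1}
    - {"x": 0.0105,"y": -0.0274,"z": 0,"wx": 0,"wy": 0,"wz": 0.1333,"hand": -1}
    - {"x": 0,"y": 0,"z": 0,"wx": 0,"wy": 0,"wz": 0,"hand": -1}
    - {"x": 0.0105,"y": -0.0274,"z": 0,"wx": 0,"wy": 0,"wz": 0.1333,"hand": -1}
    - {"x": 0,"y": 0,"z": 0,"wx": 0,"wy": 0,"wz": 0,"hand": -1}
    - {"x": 0.005,"y": -0.0137,"z": 0,"wx": 0,"wy": 0,"wz": 0.0667,"hand": -1}
    - {"x": 0,"y": 0,"z": 0,"wx": 0,"wy": 0,"wz": 0,"hand": -1}

```text
time: 68.9
tool_pos: [0.437, 0.2723, 0.0746]
tool_rot: [-0.0, 0.904, -0.428, -0.001]
contact_force: [-5.5, 2.3, 4.5]
gripper_width: 0.192
grasp_force: 59.4
```

Run:
```python
from h import *
rep()
```

```text
68.9 phi 112.0 r 0.0432 tool yaw -140.7 F [-5.5  2.3  4.5] w 0.192 j6 2.87
radial F 4.2 tangential(cw+) -4.3
```

Emit:
send_rows:
  rows:
    - {"x": 0,"y": 0,"z": 0,"wx": 0,"wy": 0,"wz": 0,"hand": 1}
    - {"x": 0,"y": 0,"z": 0,"wx": 0,"wy": 0,"wz": 0,"hand": 1}
    - {"x": 0,"y": 0,"z": 0,"wx": 0,"wy": 0,"wz": 0,"hand": 1}
    - {"x": 0,"y": 0,"z": 0,"wx": 0,"wy": 0,"wz": 0,"hand": 1}
    - {"x": 0,"y": 0,"z": -0.03,"wx": 0,"wy": 0,"wz": 0,"hand": 1}
    - {"x": 0,"y": 0,"z": -0.1,"wx": 0,"wy": 0,"wz": 0,"hand": 1}
    - {"x": 0,"y": 0,"z": -0.2,"wx": 0,"wy": 0,"wz": 0,"hand": 1}
    - {"x": 0,"y": 0,"z": -0.2,"wx": 0,"wy": 0,"wz": 0,"hand": 1}
    - {"x": 0,"y": 0,"z": -0.2,"wx": 0,"wy": 0,"wz": 0,"hand": 1}
    - {"x": 0,"y": 0,"z": -0.1,"wx": 0,"wy": 0,"wz": 0,"hand": 1}

```text
time: 69.73
tool_pos: [0.4394, 0.2722, 0.2039]
tool_rot: [-0.002, 0.904, -0.428, 0.002]
contact_force: [0.8, 0.1, 0.3]
gripper_width: 1.003
grasp_force: 0.0
```

Emit:
send_rows:
  rows:
    - {"x": 0,"y": 0,"z": 0,"wx": 0,"wy": 0,"wz": -0.15,"hand": 1}
    - {"x": 0,"y": 0,"z": 0,"wx": 0,"wy": 0,"wz": -0.15,"hand": 1}
    - {"x": 0,"y": 0,"z": 0,"wx": 0,"wy": 0,"wz": -0.15,"hand": 1}
    - {"x": 0,"y": 0,"z": 0,"wx": 0,"wy": 0,"wz": -0.15,"hand": 1}
    - {"x": 0,"y": 0,"z": 0,"wx": 0,"wy": 0,"wz": -0.15,"hand": 1}
    - {"x": 0,"y": 0,"z": 0,"wx": 0,"wy": 0,"wz": -0.15,"hand": 1}
    - {"x": 0,"y": 0,"z": 0,"wx": 0,"wy": 0,"wz": -0.15,"hand": 1}
    - {"x": 0,"y": 0,"z": 0,"wx": 0,"wy": 0,"wz": -0.15,"hand": 1}
    - {"x": 0,"y": 0,"z": 0,"wx": 0,"wy": 0,"wz": -0.15,"hand": 1}
    - {"x": 0,"y": 0,"z": 0,"wx": 0,"wy": 0,"wz": -0.15,"hand": 1}

```text
time: 70.57
tool_pos: [0.4378, 0.2714, 0.1993]
tool_rot: [-0.0, 0.989, 0.149, 0.0]
contact_force: [-0.1, -0.4, -0.5]
gripper_width: 1.0
grasp_force: 0.0
```

Emit:
send_rows:
  rows:
    - {"x": 0,"y": 0,"z": 0,"wx": 0,"wy": 0,"wz": -0.15,"hand": 1}
    - {"x": 0,"y": 0,"z": 0,"wx": 0,"wy": 0,"wz": -0.15,"hand": 1}
    - {"x": 0,"y": 0,"z": 0,"wx": 0,"wy": 0,"wz": -0.15,"hand": 1}
    - {"x": 0,"y": 0,"z": 0,"wx": 0,"wy": 0,"wz": -0.15,"hand": 1}
    - {"x": 0,"y": 0,"z": 0,"wx": 0,"wy": 0,"wz": -0.15,"hand": 1}
    - {"x": 0,"y": 0,"z": 0,"wx": 0,"wy": 0,"wz": -0.15,"hand": 1}
    - {"x": 0,"y": 0,"z": 0,"wx": 0,"wy": 0,"wz": -0.15,"hand": 1}
    - {"x": 0,"y": 0,"z": 0,"wx": 0,"wy": 0,"wz": -0.15,"hand": 1}
    - {"x": 0,"y": 0,"z": 0,"wx": 0,"wy": 0,"wz": -0.15,"hand": 1}
    - {"x": 0,"y": 0,"z": 0,"wx": 0,"wy": 0,"wz": -0.15,"hand": 1}

```text
time: 71.4
tool_pos: [0.4378, 0.2714, 0.1994]
tool_rot: [0.0, 0.739, 0.673, 0.0]
contact_force: [-0.6, 0.3, -0.4]
gripper_width: 1.001
grasp_force: 0.0
```

Emit:
send_rows:
  rows:
    - {"x": 0,"y": 0,"z": 0,"wx": 0,"wy": 0,"wz": -0.127,"hand": 1}
    - {"x": -0.19,"y": 0.023,"z": 0,"wx": 0,"wy": 0,"wz": 0,"hand": 1}
    - {"x": -0.19,"y": 0.023,"z": 0,"wx": 0,"wy": 0,"wz": 0,"hand": 1}
    - {"x": -0.19,"y": 0.023,"z": 0,"wx": 0,"wy": 0,"wz": 0,"hand": 1}
    - {"x": -0.19,"y": 0.023,"z": 0,"wx": 0,"wy": 0,"wz": 0,"hand": 1}
    - {"x": -0.19,"y": 0.023,"z": 0,"wx": 0,"wy": 0,"wz": 0,"hand": 1}
    - {"x": 0,"y": 0,"z": 0,"wx": 0,"wy": 0,"wz": 0,"hand": 1}
    - {"x": 0,"y": 0,"z": 0,"wx": 0,"wy": 0,"wz": 0,"hand": 1}
    - {"x": 0,"y": 0,"z": 0,"wx": 0,"wy": 0,"wz": 0,"hand": 1}
    - {"x": 0,"y": 0,"z": 0,"wx": 0,"wy": 0,"wz": 0,"hand": 1}

```text
time: 72.23
tool_pos: [0.4549, 0.1298, 0.1991]
tool_rot: [-0.0, 0.706, 0.708, 0.0]
contact_force: [0.2, -0.0, -0.4]
gripper_width: 1.001
grasp_force: 0.0
```

Run:
```python
from h import *
im=snap('w23'); _,c=load('w23'); s,M=pose()
# profile of HSV along channel middle
h=cv2.cvtColor(im,cv2.COLOR_BGR2HSV)
for x in (.4546,.4700):
    print('x',x)
    for y in np.arange(.150,.060,-.002):
        u=proj('x',[x,y,.06],c); u=u.round().astype(int); print((round(y-.022,3)),u.tolist(),h[u[1],u[0]].tolist(),end=' | ')
```

```text
72.23 pos [0.4549 0.1298 0.1991] tx [-1.8e-03  1.0e+00  3.0e-04] tz [ 2.e-04  3.e-04 -1.e+00] F [ 0.2 -0.  -0.4] w 1.001
x 0.4546
0.128 [315, 185] [23, 24, 172] | 0.126 [315, 188] [21, 25, 173] | 0.124 [315, 191] [22, 22, 172] | 0.122 [315, 194] [24, 24, 173] | 0.12 [315, 197] [24, 24, 172] | 0.118 [315, 200] [23, 24, 173] | 0.116 [315, 202] [22, 22, 172] | 0.114 [315, 205] [22, 22, 172] | 0.112 [315, 208] [24, 21, 172] | 0.11 [315, 211] [22, 22, 172] | 0.108 [315, 214] [24, 24, 172] | 0.106 [315, 216] [21, 26, 154] | 0.104 [315, 219] [20, 27, 144] | 0.102 [315, 222] [22, 24, 161] | 0.1 [315, 225] [26, 21, 173] | 0.098 [315, 227] [24, 21, 173] | 0.096 [315, 230] [24, 21, 171] | 0.094 [315, 233] [25, 20, 169] | 0.092 [315, 236] [21, 21, 173] | 0.09 [315, 238] [23, 20, 170] | 0.088 [315, 241] [24, 21, 174] | 0.086 [315, 244] [15, 68, 169] | 0.084 [315, 246] [15, 71, 170] | 0.082 [315, 249] [14, 88, 212] | 0.08 [315, 252] [16, 86, 230] | 0.078 [315, 254] [16, 85, 228] | 0.076 [315, 257] [15, 87, 224] | 0.074 [315, 259] [18, 79, 227] | 0.072 [315, 262] [18, 77, 220] | 0.07 [315, 264] [26
[... 1293 characters left out ...]
, 88, 214] | 0.08 [337, 252] [16, 84, 230] | 0.078 [337, 254] [16, 85, 227] | 0.076 [337, 257] [15, 86, 225] | 0.074 [337, 259] [19, 75, 232] | 0.072 [337, 262] [20, 72, 235] | 0.07 [337, 265] [14, 89, 233] | 0.068 [337, 267] [13, 91, 235] | 0.066 [337, 270] [14, 90, 237] | 0.064 [337, 272] [13, 92, 233] | 0.062 [336, 275] [14, 91, 235] | 0.06 [336, 277] [14, 91, 236] | 0.058 [336, 280] [14, 91, 235] | 0.056 [336, 282] [19, 72, 235] | 0.054 [336, 285] [98, 41, 212] | 0.052 [336, 287] [97, 37, 211] | 0.05 [336, 290] [96, 39, 210] | 0.048 [336, 292] [98, 39, 210] | 0.046 [336, 295] [97, 39, 211] | 0.044 [336, 297] [97, 39, 211] | 0.042 [336, 299] [92, 18, 207] | 0.04 [336, 302] [21, 69, 237] |
```

Run:
```python
from h import *
def gap(k,y0,y1):
    im,c=load(k)
    for x in (.449,.4546,.462,.470):
        ys=np.arange(y1,y0,-.0002); S=[];
        for y in ys:
            u=proj('x',[x,y,.06],c).astype(np.float32); S.append(cv2.getRectSubPix(im,(3,1),(float(u[0]),float(u[1]))).reshape(-1,3).mean(0))
        S=np.array(S).astype(float); sat=S[:,2]-S[:,0]; V=S[:,2]
        a=np.argmax(np.convolve(np.diff(sat),np.ones(6),'same')); b=a+8+np.argmax(np.convolve(np.diff(V),np.ones(6),'same')[a+8:a+60])
        print(k,x,'steel edge',(ys[a]-.022).round(4),'pad back',(ys[b]-.022).round(4),'gap mm',((ys[a]-ys[b])*1000).round(2))
gap('w23',.095,.120); gap('w2',.062,.090); gap('w15',.128,.152)
# blocks: patches, other things
im,c=load('w23')
```

```text
w23 0.449 steel edge 0.0864 pad back 0.0822 gap mm 4.2
w23 0.4546 steel edge 0.0864 pad back 0.0822 gap mm 4.2
w23 0.462 steel edge 0.0824 pad back 0.074 gap mm 8.4
w23 0.47 steel edge 0.0826 pad back 0.0744 gap mm 8.2
w2 0.449 steel edge 0.0468 pad back 0.0452 gap mm 1.6
w2 0.4546 steel edge 0.0468 pad back 0.0452 gap mm 1.6
w2 0.462 steel edge 0.0468 pad back 0.0452 gap mm 1.6
w2 0.47 steel edge 0.0554 pad back 0.0468 gap mm 8.6
w15 0.449 steel edge 0.123 pad back 0.115 gap mm 8.0
w15 0.4546 steel edge 0.123 pad back 0.1152 gap mm 7.8
w15 0.462 steel edge 0.123 pad back 0.1152 gap mm 7.8
w15 0.47 steel edge 0.123 pad back 0.1152 gap mm 7.8
```

Run:
```python
from h import *
im,c=load('w23')
for x in (.415,.4420,.4700,.495):
    ys=np.arange(.18,.145,-.0005); V=np.array([im[tuple(proj('x',[x,y,.076],c).round().astype(int)[::-1])].astype(int).sum() for y in ys]); d=np.diff(V)
    print(x,'edge up',ys[np.argmax(d)].round(4),d.max(),'down',ys[np.argmin(d)].round(4),d.min())
t=snap('t24','top'); t0=cv2.imread('pics/top0.png')
for n,(u,v) in dict(tin=(371,197),pawn=(447,208),glass=(475,225),mug=(177,241),blueA=(221,196),blueB=(278,152),blueC=(249,327),b1=(256,190),b4=(413,188)).items():
    s=(slice(v-14,v+14),slice(u-14,u+14)); print(n,cv2.absdiff(t[s],t0[s]).mean().round(1))
```

```text
0.415 edge up 0.1625 158 down 0.1635 -78
0.442 edge up 0.1625 155 down 0.1635 -76
0.47 edge up 0.1625 132 down 0.164 -93
0.495 edge up 0.1625 98 down 0.164 -72
72.28 pos [0.4549 0.1299 0.199 ] tx [-2.1e-03  1.0e+00  2.0e-04] tz [ 1.e-04  2.e-04 -1.e+00] F [-0.3 -0.2 -0.1] w 1.0
tin 2.7
pawn 3.4
glass 2.6
mug 1.2
blueA 3.2
blueB 3.1
blueC 45.2
b1 33.8
b4 33.6
```

```bash
python3 -c "
from plant import job_done
print(job_done())"
```

```text
the job is handed in; nothing more can be done
None
```

The job is handed in at about 72 s: all four wooden blocks stand flat in the channel, the guard is shut, and the jaw is tightened with its pad pushed in about 4 mm. The tin, pawn, glass, mug and two of the blue look-alikes are unmoved. The arm probably hid the third, near the press, so I could not confirm it. The fingers slipped off the crank knob on one unwinding pass and one tightening pass, once with about 57 N at the wrist, so I regripped and carried on.

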